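# Unload the bottle shaker

## Task

The shaking run is over: unload the bottle shaker. Swing its clear hood up until the struts hold it open, unscrew the round cover (counter-clockwise, regrasping the knob) and set it down upright on the blue mat, then stand every bottle that is in the shaker upright in a cell of its own in the grey tray, and finally close the hood again. Do not knock against the jars and tubs standing around.

Things in the scene. Friction and masses are not known exactly. Their poses are not given: they have to be found in the camera images.
- shaker: bench-top bottle shaker, fixed: white base 240 x 200 x 50 mm under a clear hood; on its deck an aluminium plate, top 62 mm above the bench, with 4 round nests 43.5 mm wide, 10 mm deep. Origin on the bench under the central post's axis; +x from the front (handle side) to the hinge, z up. Nest centres 43 mm from the post along +x, +y, -x, -y; nest floors at z = 52 mm
- post_top (a point): top centre of the shaker's steel post, 118 mm above the bench: 21 mm core with a three-start right-hand thread, 30 mm outside diameter, 24 mm lead (24 mm climb a full turn)
- hood (a joint): angle of the clear hood about its rear hinge, rad: 0 closed, 1.57 open at its stop. Gas struts: below about 0.7 rad its weight pulls it shut, above that the struts push it up to the stop and hold it. About 3 N at the handle starts it up or down; no latch; damped. Hood 205 x 170 mm, its top 170 mm above the bench when closed; only when fully open is there room to turn the cover and lift it out
- hood_handle (a point): middle of the hood's handle: black round bar, 12 mm thick, 100 mm long, parallel to the shaker's y axis, 38 mm clear of the hood's front. Moves with the hood: when closed 250 mm in front of and 30 mm above the hinge (86 mm above the bench), swinging up and back about the hinge to some 306 mm above the bench when open. It can turn between the finger pads
- hood_hinge (a point): middle of the hood's hinge line, fixed: 120 mm behind the post (shaker +x), 56 mm above the bench; hinge axis along the shaker's y axis
- cover: loose screw-on cover, about 0.26 kg: boss 41 mm wide, 53 mm long; on it a disc 128 mm wide, 6 mm thick; on top a black knob 50 mm wide, 33 mm high. Origin: centre of the boss's lower rim (it stands on that), z up. Screwed down, origin 70 mm above the bench; counter-clockwise (from above) it climbs 24 mm a turn, free after 1.05 turns (6.6 rad) at about 96 mm, clear of the post above 118 mm
- cover_knob (a point): on the cover's axis, at the height to grip the knob: 81 mm above the cover's origin, 22 mm above the disc's top. Let go between turns, the cover stays where it is on the thread (under 2 mm of play); pulling alone does not free it
- bottle_1: loose amber reagent bottle with a black cap, 40 mm across, 70 mm tall (body straight up to 44 mm, then a shoulder; cap 33 mm across from 56 mm up), about 0.1 kg, in the nest behind (+x of) the post; may be absent. Origin at the centre of its underside, z up its axis. Grip it round the body, across the line to the post, the tool point some 46 mm above its underside
- bottle_2: loose amber reagent bottle with a black cap, 40 mm across, 70 mm tall (body straight up to 44 mm, then a shoulder; cap 33 mm across from 56 mm up), about 0.1 kg, in the nest left of (+y of) the post; may be absent. Origin at the centre of its underside, z up its axis. Grip it round the body, across the line to the post, the tool point some 46 mm above its underside
- bottle_3: loose amber reagent bottle with a black cap, 40 mm across, 70 mm tall (body straight up to 44 mm, then a shoulder; cap 33 mm across from 56 mm up), about 0.1 kg, in the nest in front of (-x of) the post; may be absent. Origin at the centre of its underside, z up its axis. Grip it round the body, across the line to the post, the tool point some 46 mm above its underside
- bottle_4: loose amber reagent bottle with a black cap, 40 mm across, 70 mm tall (body straight up to 44 mm, then a shoulder; cap 33 mm across from 56 mm up), about 0.1 kg, in the nest right of (-y of) the post; may be absent. Origin at the centre of its underside, z up its axis. Grip it round the body, across the line to the post, the tool point some 46 mm above its underside
- tray: loose grey open bottle tray, 124 x 124 mm, 28 mm high, floor 4 mm thick, with a cross of 16 mm wide ribs that leaves four cells 50 x 50 mm, one bottle each; cell centres at x = +-33 mm, y = +-33 mm of its own axes, which run along its sides; 0.5 kg. Origin at the centre of its underside
- mat: round blue rubber mat, 130 mm across, 3 mm thick, fixed on the bench right of the tray; origin at the centre of its underside
- jar_black: clear glass jar with a black lid, 66 mm across, 116 mm tall; a bystander behind the tray beside the camera stand, not to be touched; origin at the centre of its underside
- tub: white plastic tub with a red cap, 60 mm across, 99 mm tall; a bystander at the front of the bench near the heat gun, not to be touched; origin at the centre of its underside

How it is judged:
By the outcome, as a careful person would: the job done as asked, in the order asked, and still so for the second after the job is handed in, with the robot touching nothing.
Of bottle_1, bottle_2, bottle_3, bottle_4 only 2 to 4 are there at a start; the rules pass over those that are not, and their reading is None.
At some moment in a run one of tray may be knocked a few centimetres aside while the robot is not near it.
Once in a run the grip may slacken for a moment while it holds something.
It also fails if it takes over 210 s, if anything falls off the work surface, if the arm or the gripper's body presses on something with over 40 N, if the wrist force passes 120 N, or if a joint passes its speed limit or range.

## Robot

A 6-joint arm with a two-finger parallel gripper is mounted at the origin on a cart in front of the work surface, level with it; the furniture and walls round the work are solid. World frame = base frame: x ahead of the robot, y to its left, z up, the work surface at z = 0. Lengths are in m, angles in rad, forces in N, time in s.
With the tool pointing down it reaches from about 0.25 to 0.775 m from the base axis. Payload 8.9 kg.
Tool frame: the origin (TCP) lies between the finger pads, 19 mm behind the fingertips; this is the grasp point; y points along the fingers, x is the direction in which the jaws open and shut, and the axes are right-handed (so a half turn about y gives the same grasp; the last joint's range is limited). The gripper opens to 85 mm and grips with 20 to 120 N. Pads are 22 mm wide; open, the fingers measure 114 mm over their backs; the gripper's body (76 mm by 85 mm) begins 54 mm behind the grasp point. The pads swing forward as they close: fully open they stand 13 mm farther back than shut.
Start: joints at [1.113, 0.291, -0.153, 1.127, 0, 1.431], TCP at [0.165, 0.499, 0.25] pointing down, gripper open.
Joint ranges: [-2.52, 2.52], [-0.91, 1.74], [-1.3, 1.37], [-1.96, 2.02], [-1.52, 1.47], [-3.14, 3.14]. Speed limits (rad/s): [2.22, 2.22, 2.79, 3.14, 3.14, 3.14].

## Interface

Orientations are given as a unit quaternion [w, x, y, z].
In Python, from station import env, imaging gives the robot as it stands. The module is installed in compiled form; this text tells all that it offers.
- The arm moves only by the shell command python3 -m pendant 'ROWS' [FORCE]. ROWS is JSON, a list of rows, each an object of numbers: "hand": the closure, from 0 (fully open) to 1 (shut); "dx", "dy", "dz": the shift along the tool's x, y, z in cm; "ax", "ay", "az": the turn, a rotation vector about the tool's x, y, z in rad. A call has 1 to 8 rows; each row shifts and turns the commanded pose from where the row before left it, along the tool's axes as they then stand; what a row does not reach is not made up. A row lasts 1/12 s, in which the tool goes at most 41.7 mm and 7.16 degrees, less where a joint would pass 70% of its speed; a pose out of reach is approached as far as the arm can. A call is refused whole if a number of a shift passes 4.17 or a number of a turn 0.125, either way. A call with a gripper value outside its range is refused whole. The fingers move at their own pace and stop on an object; FORCE is the grip in N (left out, the last holds). Time passes only in rows, so rows that do not move let the fingers close. It gives the time, the measured TCP pose, the force and the opening at its end, in the units of the state.
- env.observe(): the state, without advancing time (a new reading comes with each control period).
- imaging.read_camera(name): name is "scene" or "top"; returns (picture, depth): 384x512x3 uint8, red, green, blue; 384x512 float32, m along the optical axis (not along the pixel's ray), 0 where there is no reading.
- imaging.camera_params(name): a dict with "mtx" (3x3 intrinsics, pixels), "dist_coeffs" ([k1, k2, p1, p2, k3] as OpenCV has them; the pictures are not rectified), "eye" and "rotation" of the camera in the world. Camera axes: x right, y up, looking along -z (the intrinsics and any distortion apply to the point x, -y, -z); pixel columns grow to the right and rows downward; lengths in m; the calibration is good to about 2 mm. A picture is of the moment at which its call begins. camera_params takes no time and is no camera call.
- env.sign_off(): hands the job in, once; it reports no verdict.
The state is a dict: "clock": time; "joint_pos": joint angles; "qd": joint speeds; "effort": joint torques, N m; "position": TCP position; "tcp_rot": TCP orientation; "contact_force": force on the tool from outside, world axes, zero at the start; "ft_torque": the same for the moment, N m; "width": finger opening in m.
Only numpy, scipy, OpenCV 4.12 (cv2) and the standard library are available. Lean on these libraries where they do the work, as an engineer would, in place of code of your own. Each camera call takes 0.05 s, during which the arm holds its last target.

## Working session

There is one attempt and no reset: what is moved stays moved. The work goes in short steps, Python scripts to look and compute and a shell command to move; the robot and the scene stay as the last step left them, time stands still between calls to the robot, and variables do not carry over. Pictures are saved under pics/ and viewed, and the job is handed in when it is done.

```bash
ls; mkdir -p pics
python3 - <<'E'
from station import env, imaging
import cv2,numpy as np
s=env.observe();print(s)
for n in("scene","top"):
    p,d=imaging.read_camera(n); cv2.imwrite(f"pics/{n}0.png",p[:,:,::-1]); np.save(f"pics/{n}0d.npy",d)
    print(n,imaging.camera_params(n))
E
```

```text
pics
{'clock': 0.0, 'joint_pos': array([ 1.11267142e+00,  2.91345179e-01, -1.54102549e-01,  1.12670065e+00,
        1.57380362e-05,  1.43143696e+00]), 'qd': array([-0.00204665, -0.00024982,  0.00158777,  0.000936  ,  0.00221865,
       -0.00150098]), 'effort': array([ 3.19645034e-03, -5.37141001e+01,  3.31372762e+01,  1.59194221e-02,
        1.20409682e-04,  7.43203515e-06]), 'position': array([0.16437268, 0.49817836, 0.24940745]), 'tcp_rot': array([-0.57279836,  0.57323564,  0.41388307, -0.41473333]), 'contact_force': array([ 0.41873514, -1.59404489,  0.1330187 ]), 'ft_torque': array([-0.01564799,  0.03644868, -0.01330786]), 'width': 0.08535498053510174}
scene {'mtx': array([[434.0342105 ,   0.        , 257.51512789],
       [  0.        , 434.0342105 , 195.26189017],
       [  0.        ,   0.        ,   1.        ]]), 'dist_coeffs': array([-0.08541548,  0.        ,  0.        ,  0.        ,  0.        ]), 'eye': array([0.84396204, 0.28706124, 0.97835527]), 'rotation': array([0.41368709, 0.106515  , 0.21603733, 0.87797803])}
top {'mtx': array([[351.67585975,   0.        , 257.074677  ],
       [  0.        , 351.67585975, 192.6485164 ],
       [  0.        ,   0.        ,   1.        ]]), 'dist_coeffs': array([-0.09803371,  0.        ,  0.        ,  0.        ,  0.        ]), 'eye': array([ 0.42867082, -0.00738941,  0.99405537]), 'rotation': array([-0.69931516, -0.02136595,  0.03012826,  0.7138586 ])}
```

View pics/scene0.png

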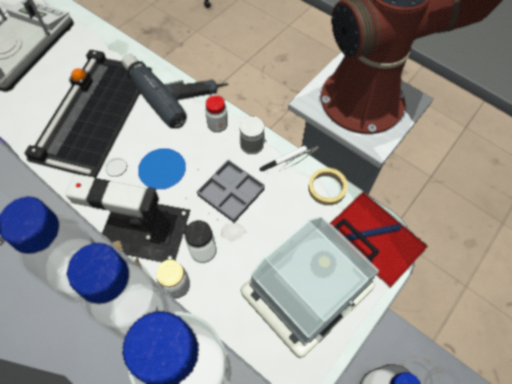

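View pics/top0.png

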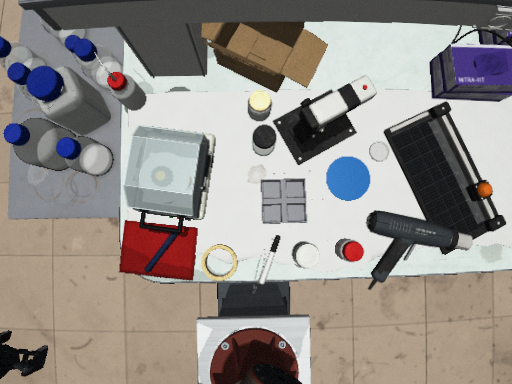

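```bash
cat > h.py <<'E'
from station import env, imaging
import cv2,numpy as np
from scipy.spatial.transform import Rotation as R
def q2m(q): return R.from_quat([q[1],q[2],q[3],q[0]]).as_matrix()
def cam(n):
    c=imaging.camera_params(n); return c['mtx'],c['dist_coeffs'],np.array(c['eye']),q2m(c['rotation'])
F=np.diag([1,-1,-1.])
def proj(n,P):
    K,D,e,M=cam(n); P=np.atleast_2d(P).astype(float); c=(P-e)@M@F
    return cv2.projectPoints(c.reshape(-1,1,3),np.zeros(3),np.zeros(3),K,D)[0].reshape(-1,2)
def ray(n,uv):
    K,D,e,M=cam(n); u=cv2.undistortPoints(np.array(uv,float).reshape(-1,1,2),K,D).reshape(-1,2)
    d=np.c_[u,np.ones(len(u))]@F@M.T
    return e,d
def onz(n,uv,z):
    e,d=ray(n,uv); t=(z-e[2])/d[:,2]; return e+d*t[:,None]
def depthpt(n,uv,dep):
    e,d=ray(n,uv); return e+d*np.array(dep)[:,None]
def cloud(n,dep):
    v,u=np.mgrid[0:384,0:512]; P=depthpt(n,np.c_[u.ravel(),v.ravel()],dep.ravel()); return P.reshape(384,512,3)
def pose(): 
    s=env.observe(); return np.array(s['position']),q2m(s['tcp_rot'])
def st():
    s=env.observe(); p,M=pose()
    print('t',round(s['clock'],2),'p',p.round(4),'x',M[:,0].round(3),'y',M[:,1].round(3),'z',M[:,2].round(3),'F',np.round(s['contact_force'],1),'w',round(s['width'],4),'q',np.round(s['joint_pos'],2))
def snap(n,f,box=None,sc=1):
    p,d=imaging.read_camera(n); im=p[:,:,::-1].copy(); o=im
    if box: o=im[box[1]:box[3],box[0]:box[2]]
    if sc!=1:o=cv2.resize(o,None,fx=sc,fy=sc,interpolation=cv2.INTER_CUBIC)
    cv2.imwrite('pics/'+f,o); return im,d
E
python3 - <<'E'
from h import *
st()
a=cv2.imread('pics/top0.png')[110:290,110:320]; b=cv2.imread('pics/scene0.png')[180:360,200:450]
cv2.imwrite('pics/c1.png',cv2.resize(a,None,fx=3.3,fy=3.3,interpolation=2))
cv2.imwrite('pics/c2.png',cv2.resize(b,None,fx=3.1,fy=3.1,interpolation=2))
d=np.load('pics/top0d.npy');P=cloud('top',d)
for uv in[(162,175),(162,213),(150,213),(180,213),(162,222),(170,140),(208,175),(284,200),(348,178),(130,170)]: print(uv,P[uv[1],uv[0]].round(3))
E
```

```text
t 0.1 p [0.1644 0.4983 0.2495] x [ 0.313  0.95  -0.001] y [-0.    -0.001 -1.   ] z [-0.95   0.313  0.   ] F [-0.1  0.9 -0.6] w 0.0856 q [ 1.11  0.29 -0.15  1.13 -0.    1.43]
(162, 175) [0.535 0.206 0.17 ]
(162, 213) [0.447 0.232 0.07 ]
(150, 213) [0.448 0.273 0.039]
(180, 213) [0.445 0.173 0.123]
(162, 222) [0.423 0.25  0.001]
(170, 140) [0.618 0.187 0.172]
(208, 175) [0.548 0.112 0.046]
(284, 200) [ 0.477 -0.094  0.027]
(348, 178) [ 0.538 -0.282  0.002]
(130, 170) [0.549 0.282 0.173]
```

View pics/c1.png

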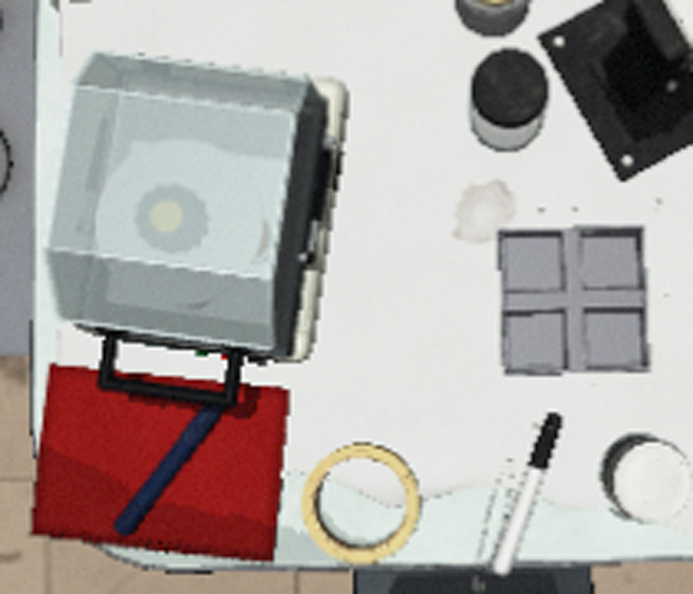

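View pics/c2.png

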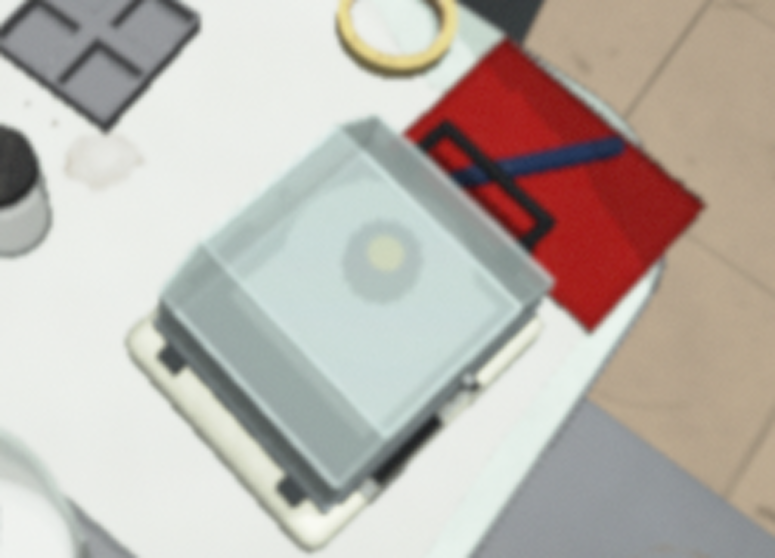

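Run:
```python
from h import *
a=cv2.imread('pics/top0.png');b=cv2.imread('pics/scene0.png')
def yel(im,box):
    h=cv2.cvtColor(im,cv2.COLOR_BGR2HSV);m=(h[...,0]>18)&(h[...,0]<40)&(h[...,1]>45)
    mm=np.zeros_like(m);mm[box[1]:box[3],box[0]:box[2]]=1;v,u=np.where(m&mm);return u.mean(),v.mean(),len(u)
for n,im,bx in(('top',a,(145,160,180,190)),('scene',b,(300,245,345,280))):
    u,v,k=yel(im,bx);print(n,u,v,k,onz(n,[(u,v)],0.162))
# base corners/edges & handle
for n,pts in (('top',[(140.3,226),(182.1,231.8)]),('scene',[(200+437/3.1,180+128/3.1),(200+545/3.1,180+222/3.1)])):
    print(n,onz(n,pts,0.086).round(4))
# hood top corners crop top
t=np.array([(78,85),(295,112),(50,248),(273,270)])/3.3+110
print(onz('top',t,0.170).round(3))
t=np.array([(205,245),(385,437),(345,125),(553,283)])/3.1+[200,180]
print(onz('scene',t,0.170).round(3))
# tray outer corners top z .028
t=np.array([(499,229),(643,227),(650,371),(505,375)])/3.3+110
Q=onz('top',t,0.028);print(Q.round(4),Q.mean(0))
h=cv2.cvtColor(a,cv2.COLOR_BGR2HSV);m=((h[...,0]>95)&(h[...,0]<115)&(h[...,1]>150)&(h[...,2]>100)).astype(np.uint8);m[:,:300]=0
cs=cv2.findContours(m,0,1)[0];c=max(cs,key=cv2.contourArea);e=cv2.minEnclosingCircle(c);print('mat',e,onz('top',[e[0]],0.003))
```

```text
top nan nan 0 [[nan nan nan]]
scene nan nan 0 [[nan nan nan]]
top [[0.4143 0.2851 0.086 ]
 [0.3976 0.1759 0.086 ]]
scene [[0.4055 0.181  0.086 ]
 [0.4169 0.2822 0.086 ]]
[[0.632 0.276 0.17 ]
 [0.608 0.117 0.17 ]
 [0.513 0.295 0.17 ]
 [0.494 0.133 0.17 ]]
[[0.608 0.123 0.17 ]
 [0.634 0.282 0.17 ]
 [0.484 0.143 0.17 ]
 [0.489 0.309 0.17 ]]
[[ 0.5355 -0.0323  0.028 ]
 [ 0.5349 -0.1533  0.028 ]
 [ 0.4142 -0.1556  0.028 ]
 [ 0.4136 -0.0346  0.028 ]] [ 0.4745571  -0.09396142  0.028     ]
mat ((347.7205810546875, 178.16175842285156), 21.956979751586914) [[ 0.53719952 -0.28074317  0.003     ]]<stdin>:5: RuntimeWarning: Mean of empty slice.
  ret = ret.dtype.type(ret / rcount)
```

```bash
cat >> h.py <<'E'
def yb(n,im,box,z,show=True):
    # yellow dot on the knob top, strongest b-channel blob in box
    l=cv2.cvtColor(im,cv2.COLOR_BGR2LAB).astype(float)[box[1]:box[3],box[0]:box[2]]
    b=l[...,2];m=b>(b.max()+np.median(b))/2;v,u=np.where(m);w=b[m]
    uv=(np.average(u,weights=w)+box[0],np.average(v,weights=w)+box[1]);print(n,np.round(uv,1),m.sum(),onz(n,[uv],z).round(4));return uv
def go(p,x=None,y=None):
    """deltas (tool cm, rotvec rad) from the current pose to TCP p with jaw axis x, finger axis y"""
    c,M=pose(); T=M
    if x is not None:
        y=np.array(y,float);y/=np.linalg.norm(y);x=np.array(x,float);x-=y*(x@y);x/=np.linalg.norm(x);T=np.c_[x,y,np.cross(x,y)]
    d=np.array(p)-c; print('shift in present tool axes cm',(M.T@d*100).round(2),' in target axes',(T.T@d*100).round(2),' rotvec(tool)',R.from_matrix(M.T@T).as_rotvec().round(3))
E
python3 - <<'E'
from h import *
a=cv2.imread('pics/top0.png');b=cv2.imread('pics/scene0.png')
yb('top',a,(150,165,172,186),.162);yb('scene',b,(312,250,338,273),.162)
f=np.array([.99,-.14,0]);u=np.array([0,0,1.])
go([.33,.30,.25]); go([.35,.24,.2],f+u,f-u)
E
```

```text
top [160.  175.1] 69 [[0.536 0.213 0.162]]
scene [324.  261.3] 95 [[0.5364 0.2132 0.162 ]]
shift in present tool axes cm [-13.64  -0.04 -21.94]  in target axes [-13.64  -0.04 -21.94]  rotvec(tool) [0. 0. 0.]
shift in present tool axes cm [-18.7    4.97 -25.72]  in target axes [ 12.05  19.05 -22.97]  rotvec(tool) [-0.544  1.316 -0.653]
```

```bash
python3 -m pendant '[{"dx":-1.7,"dz":-2.75,"hand":0.3},{"dx":-1.7,"dz":-2.75},{"dx":-1.7,"dz":-2.75},{"dx":-1.7,"dz":-2.75},{"dx":-1.7,"dz":-2.75},{"dx":-1.7,"dz":-2.75},{"dx":-1.7,"dz":-2.75},{"dx":-1.7,"dz":-2.75}]' 40
python3 -m pendant '[{"ay":0.12},{"ay":0.12},{"ay":0.12},{"ay":0.12},{"ay":0.12},{"ay":0.12},{"ay":0.12},{"ay":0.12}]'
python3 -m pendant '[{"ay":0.12},{"ay":0.12},{"ay":0.1},{"ay":0.1},{"az":-0.12},{"az":-0.12},{"az":-0.12},{"az":-0.12}]'
python3 -m pendant '[{"az":-0.1},{"az":-0.1},{"az":-0.1},{}]'
python3 - <<'E'
from h import *
st()
f=np.array([.99,-.14,0]);u=np.array([0,0,1.])
go(np.array([.407,.231,.086])-.08*(f-u)*.707,f+u,f-u)
E
```

```text
t 0.1 p [0.1644 0.4983 0.2495] x [ 0.313  0.95  -0.001] y [-0.    -0.001 -1.   ] z [-0.95   0.313  0.   ] F [-0.1  0.9 -0.6] w 0.0856 q [ 1.11  0.29 -0.15  1.13 -0.    1.43]
shift in present tool axes cm [-18.77  10.71 -25.85]  in target axes [  8.07  23.2  -23.06]  rotvec(tool) [-0.544  1.316 -0.653]$[0]: bad value
$[0]: bad value
$[0]: bad value
$[0]: bad value
```

```bash
python3 -m pendant '[{"hand":0.3,"ay":0.1}]' 40; python3 -m pendant '[{"hand":0.3,"dx":0,"dy":0,"dz":0,"ax":0,"ay":0.1,"az":0}]' 40
```

```text
clock: 0.18
position: [0.1644, 0.4983, 0.2496]
tcp_rot: [-0.593, 0.593, 0.385, -0.386]
contact_force: [-0.6, 0.7, -0.4]
width: 0.0756$[0]: bad value
```

```bash
python3 -m pendant '[{"hand":0.3,"dx":-1.7,"dz":-2.75}]'; echo; python3 -m pendant '[{"hand":0.3,"dx":-1.7}]';echo; python3 -m pendant '[{"hand":0.3,"dx":0.0,"dy":0.0,"dz":-1.0,"ax":0.0,"ay":0.1,"az":0.0}]'
```

```text
clock: 0.27
position: [0.1727, 0.4946, 0.2496]
tcp_rot: [-0.612, 0.612, 0.354, -0.354]
contact_force: [-0.4, -0.1, -0.1]
width: 0.0637$[0]: bad value
$[0]: bad value
```

```bash
python3 -m pendant '[{"hand":0.3,"dx":-1.8,"dy":0,"dz":-2.5,"ax":0,"ay":0,"az":0},{"hand":0.3,"dx":-1.8,"dy":0,"dz":-2.5,"ax":0,"ay":0,"az":0}]'
python3 - <<'E'
from h import *
st()
go([.31,.28,.25],[.99,-.14,0],[0,0,-1])
E
```

```text
clock: 0.43
position: [0.1992, 0.438, 0.2493]
tcp_rot: [-0.611, 0.611, 0.355, -0.356]
contact_force: [1.6, 0.0, 0.4]
width: 0.0599
t 0.43 p [0.1992 0.438  0.2493] x [ 0.495  0.869 -0.001] y [-0.    -0.001 -1.   ] z [-0.869  0.495 -0.   ] F [1.6 0.  0.4] w 0.0599 q [ 0.99  0.21 -0.26  1.1  -0.    1.51]
shift in present tool axes cm [ -8.25  -0.06 -17.45]  in target axes [ 13.18  -0.07 -14.1 ]  rotvec(tool) [ 1.000e-03  1.194e+00 -1.000e-03]
```

```bash
python3 -m pendant '[{"hand":0.3,"dx":-1.4,"dy":0,"dz":-2.9,"ax":0,"ay":0,"az":0},{"hand":0.3,"dx":-1.4,"dy":0,"dz":-2.9,"ax":0,"ay":0,"az":0},{"hand":0.3,"dx":-1.4,"dy":0,"dz":-2.9,"ax":0,"ay":0,"az":0},{"hand":0.3,"dx":-1.4,"dy":0,"dz":-2.9,"ax":0,"ay":0,"az":0},{"hand":0.3,"dx":-1.4,"dy":0,"dz":-2.9,"ax":0,"ay":0,"az":0},{"hand":0.3,"dx":-1.4,"dy":0,"dz":-2.9,"ax":0,"ay":0,"az":0},{"hand":0.3,"dx":0,"dy":0,"dz":0,"ax":0,"ay":0.12,"az":0},{"hand":0.3,"dx":0,"dy":0,"dz":0,"ax":0,"ay":0.12,"az":0}]'
python3 -m pendant '[{"hand":0.3,"dx":0,"dy":0,"dz":0,"ax":0,"ay":0.12,"az":0},{"hand":0.3,"dx":0,"dy":0,"dz":0,"ax":0,"ay":0.12,"az":0},{"hand":0.3,"dx":0,"dy":0,"dz":0,"ax":0,"ay":0.12,"az":0},{"hand":0.3,"dx":0,"dy":0,"dz":0,"ax":0,"ay":0.12,"az":0},{"hand":0.3,"dx":0,"dy":0,"dz":0,"ax":0,"ay":0.12,"az":0},{"hand":0.3,"dx":0,"dy":0,"dz":0,"ax":0,"ay":0.12,"az":0},{"hand":0.3,"dx":0,"dy":0,"dz":0,"ax":0,"ay":0.12,"az":0},{"hand":0.3,"dx":0,"dy":0,"dz":0,"ax":0,"ay":0.12,"az":0}]'
python3 -m pendant '[{"hand":0.3,"dx":0,"dy":0,"dz":0,"ax":0,"ay":0,"az":-0.12},{"hand":0.3,"dx":0,"dy":0,"dz":0,"ax":0,"ay":0,"az":-0.12},{"hand":0.3,"dx":0,"dy":0,"dz":0,"ax":0,"ay":0,"az":-0.12},{"hand":0.3,"dx":0,"dy":0,"dz":0,"ax":0,"ay":0,"az":-0.12},{"hand":0.3,"dx":0,"dy":0,"dz":0,"ax":0,"ay":0,"az":-0.12},{"hand":0.3,"dx":0,"dy":0,"dz":0,"ax":0,"ay":0,"az":-0.12},{"hand":0.3,"dx":0,"dy":0,"dz":0,"ax":0,"ay":0,"az":-0.06},{"hand":0.3,"dx":0,"dy":0,"dz":0,"ax":0,"ay":0,"az":0}]'
python3 - <<'E'
from h import *
st()
f=np.array([.99,-.14,0]);u=np.array([0,0,1.])
for k in(.08,0):go(np.array([.407,.231,.086])-k*(f-u)*.707,f+u,f-u)
E
```

```text
clock: 1.1
position: [0.3096, 0.2777, 0.2499]
tcp_rot: [-0.651, 0.651, 0.276, -0.277]
contact_force: [-0.0, 0.7, 0.1]
width: 0.0596
clock: 1.77
position: [0.3085, 0.2791, 0.2498]
tcp_rot: [-0.705, 0.705, -0.055, 0.054]
contact_force: [-0.2, 0.6, 0.4]
width: 0.0597
clock: 2.43
position: [0.3067, 0.2783, 0.2482]
tcp_rot: [-0.632, 0.673, 0.222, 0.315]
contact_force: [-0.3, -0.2, -0.5]
width: 0.0595
t 2.43 p [0.3067 0.2783 0.2482] x [ 0.703 -0.1    0.704] y [ 0.696 -0.104 -0.71 ] z [ 0.144  0.99  -0.004] F [-0.3 -0.2 -0.5] w 0.0595 q [ 1.05 -0.08 -0.86  0.44 -0.71  2.63]
shift in present tool axes cm [-3.93 11.   -3.22]  in target axes [-3.98 10.96 -3.28]  rotvec(tool) [ 0.006 -0.    -0.004]
shift in present tool axes cm [-3.89 19.   -3.17]  in target axes [-3.98 18.96 -3.28]  rotvec(tool) [ 0.006 -0.    -0.004]
```

```bash
python3 -m pendant '[{"hand":0.3,"dx":-1.3,"dy":2.7,"dz":-1.1,"ax":0,"ay":0,"az":0},{"hand":0.3,"dx":-1.3,"dy":2.7,"dz":-1.1,"ax":0,"ay":0,"az":0},{"hand":0.3,"dx":-1.3,"dy":2.7,"dz":-1,"ax":0,"ay":0,"az":0},{"hand":0.3,"dx":0,"dy":2.8,"dz":0,"ax":0,"ay":0,"az":0},{"hand":0.3,"dx":0,"dy":0,"dz":0,"ax":0,"ay":0,"az":0}]'
python3 - <<'E'
from h import *
st()
f=np.array([.99,-.14,0]);u=np.array([0,0,1.])
for k in(.0,):go(np.array([.407,.231,.086])-k*(f-u)*.707,f+u,f-u)
snap('scene','s1.png',(230,150,450,330),3.3)
E
```

```text
clock: 2.85
position: [0.3537, 0.239, 0.1423]
tcp_rot: [-0.632, 0.673, 0.218, 0.315]
contact_force: [-0.9, -0.7, 0.4]
width: 0.0597
t 2.85 p [0.3537 0.239  0.1423] x [ 0.706 -0.105  0.701] y [ 0.693 -0.106 -0.714] z [ 0.149  0.989 -0.002] F [-0.9 -0.7  0.4] w 0.0597 q [ 0.85  0.1  -1.11 -0.13 -0.63  2.41]
shift in present tool axes cm [-0.09  7.79  0.01]  in target axes [-0.16  7.79 -0.05]  rotvec(tool) [ 0.008 -0.005 -0.009]
```

View pics/s1.png

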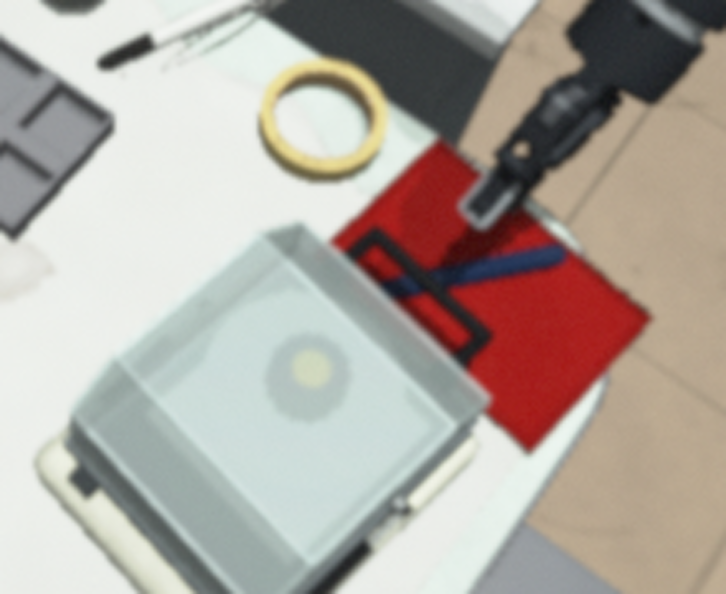

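```bash
python3 -m pendant '[{"hand":0.3,"dx":0,"dy":2,"dz":0,"ax":0,"ay":0,"az":0},{"hand":0.3,"dx":0,"dy":2,"dz":0,"ax":0,"ay":0,"az":0},{"hand":0.3,"dx":0,"dy":2,"dz":0,"ax":0,"ay":0,"az":0},{"hand":0.3,"dx":0,"dy":1.6,"dz":0,"ax":0,"ay":0,"az":0},{"hand":0.3,"dx":0,"dy":0,"dz":0,"ax":0,"ay":0,"az":0}]'
python3 - <<'E'
from h import *
st()
f=np.array([.99,-.14,0]);u=np.array([0,0,1.])
for k in(.0,):go(np.array([.407,.231,.086])-k*(f-u)*.707,f+u,f-u)
snap('scene','s2.png',(280,180,420,300),5)
E
```

```text
clock: 3.32
position: [0.4069, 0.2327, 0.0902]
tcp_rot: [-0.632, 0.672, 0.219, 0.316]
contact_force: [-1.0, -1.3, -0.1]
width: 0.0598
t 3.32 p [0.4069 0.2327 0.0902] x [ 0.704 -0.106  0.702] y [ 0.694 -0.104 -0.712] z [0.149 0.989 0.   ] F [-1.  -1.3 -0.1] w 0.0598 q [ 0.71  0.3  -1.15 -0.46 -0.56  2.26]
shift in present tool axes cm [-0.27  0.33 -0.17]  in target axes [-0.27  0.33 -0.17]  rotvec(tool) [ 0.006 -0.006 -0.007]
```

View pics/s2.png

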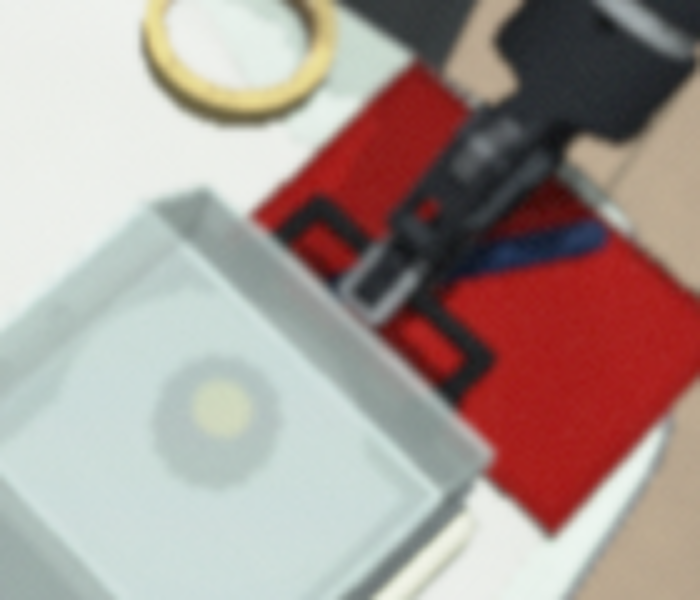

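```bash
python3 -m pendant '[{"hand":0.95,"dx":-0.1,"dy":0.3,"dz":-0.1,"ax":0,"ay":0,"az":0},{"hand":0.95,"dx":-0.1,"dy":0,"dz":0,"ax":0,"ay":0,"az":0},{"hand":0.95,"dx":0,"dy":0,"dz":0,"ax":0,"ay":0,"az":0},{"hand":0.95,"dx":0,"dy":0,"dz":0,"ax":0,"ay":0,"az":0},{"hand":0.95,"dx":0,"dy":0,"dz":0,"ax":0,"ay":0,"az":0},{"hand":0.95,"dx":0,"dy":0,"dz":0,"ax":0,"ay":0,"az":0}]' 30
python3 - <<'E'
from h import *
st()
H=np.array([.536,.213,.056])+.12*np.array([.99,-.14,0]);print(H)
p,M=pose()
f=np.array([.99,-.14,0])
r=p-H;a0=np.arctan2(r[2],-(r@f));L=np.hypot(r[2],r@f);print(a0,L)
prev=p
for th in np.arange(.15,1.05,.15):
    q=H+L*(-f*np.cos(a0+th))+[0,0,L*np.sin(a0+th)]+ (r-f*(r@f))*[1,1,0]
    print(round(th,2),q.round(3),'tool step cm',((q-prev)@M*100).round(2));prev=q
E
```

```text
clock: 3.87
position: [0.4055, 0.2318, 0.0881]
tcp_rot: [-0.633, 0.672, 0.22, 0.316]
contact_force: [-6.0, 1.1, 7.2]
width: 0.0105
t 3.87 p [0.4055 0.2318 0.0881] x [ 0.703 -0.105  0.704] y [ 0.696 -0.103 -0.711] z [0.147 0.989 0.001] F [-6.   1.1  7.2] w 0.0105 q [ 0.71  0.31 -1.16 -0.48 -0.56  2.26]
[0.6548 0.1962 0.056 ]
0.12677174151674822 0.25378879224797296
0.15 [0.413 0.231 0.125] tool step cm [ 3.16 -2.11  0.01]
0.3 [0.426 0.229 0.161] tool step cm [ 3.44 -1.61  0.01]
0.45 [0.444 0.226 0.194] tool step cm [ 3.65 -1.08  0.01]
0.6 [0.467 0.223 0.225] tool step cm [ 3.77 -0.53  0.02]
0.75 [0.494 0.219 0.251] tool step cm [3.8  0.04 0.02]
0.9 [0.525 0.215 0.273] tool step cm [3.75 0.61 0.02]
```

```bash
python3 -m pendant '[{"hand":0.95,"dx":0.79,"dy":-0.53,"dz":0,"ax":0,"ay":0,"az":0},{"hand":0.95,"dx":0.79,"dy":-0.53,"dz":0,"ax":0,"ay":0,"az":0},{"hand":0.95,"dx":0.79,"dy":-0.53,"dz":0,"ax":0,"ay":0,"az":0},{"hand":0.95,"dx":0.79,"dy":-0.53,"dz":0,"ax":0,"ay":0,"az":0},{"hand":0.95,"dx":0.86,"dy":-0.4,"dz":0,"ax":0,"ay":0,"az":0},{"hand":0.95,"dx":0.86,"dy":-0.4,"dz":0,"ax":0,"ay":0,"az":0},{"hand":0.95,"dx":0.86,"dy":-0.4,"dz":0,"ax":0,"ay":0,"az":0},{"hand":0.95,"dx":0.86,"dy":-0.4,"dz":0,"ax":0,"ay":0,"az":0}]'
python3 - <<'E'
from h import *
st()
snap('scene','s3.png',(250,130,450,330),3)
E
```

```text
clock: 4.53
position: [0.4238, 0.2287, 0.1591]
tcp_rot: [-0.634, 0.672, 0.219, 0.313]
contact_force: [-7.5, 5.6, -0.6]
width: 0.0107
t 4.53 p [0.4238 0.2287 0.1591] x [ 0.707 -0.102  0.699] y [ 0.692 -0.101 -0.715] z [ 0.144  0.99  -0.001] F [-7.5  5.6 -0.6] w 0.0107 q [ 0.67  0.1  -1.06 -0.18 -0.53  2.21]
```

View pics/s3.png

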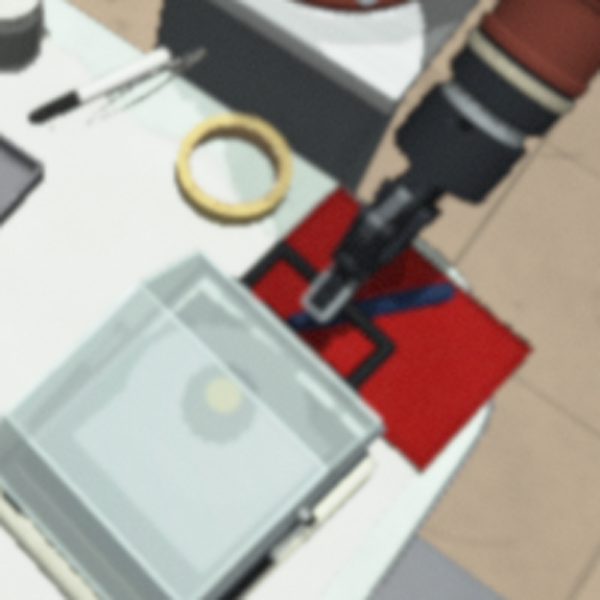

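```bash
python3 -m pendant '[{"hand":0.95,"dx":0.91,"dy":-0.27,"dz":0,"ax":0,"ay":0,"az":0},{"hand":0.95,"dx":0.91,"dy":-0.27,"dz":0,"ax":0,"ay":0,"az":0},{"hand":0.95,"dx":0.91,"dy":-0.27,"dz":0,"ax":0,"ay":0,"az":0},{"hand":0.95,"dx":0.91,"dy":-0.27,"dz":0,"ax":0,"ay":0,"az":0},{"hand":0.95,"dx":0.94,"dy":-0.13,"dz":0,"ax":0,"ay":0,"az":0},{"hand":0.95,"dx":0.94,"dy":-0.13,"dz":0,"ax":0,"ay":0,"az":0},{"hand":0.95,"dx":0.94,"dy":-0.13,"dz":0,"ax":0,"ay":0,"az":0},{"hand":0.95,"dx":0.94,"dy":-0.13,"dz":0,"ax":0,"ay":0,"az":0}]'
python3 -m pendant '[{"hand":0.95,"dx":0.95,"dy":0.01,"dz":0,"ax":0,"ay":0,"az":0},{"hand":0.95,"dx":0.95,"dy":0.01,"dz":0,"ax":0,"ay":0,"az":0},{"hand":0.95,"dx":0.95,"dy":0.01,"dz":0,"ax":0,"ay":0,"az":0},{"hand":0.95,"dx":0.95,"dy":0.01,"dz":0,"ax":0,"ay":0,"az":0},{"hand":0.95,"dx":0.94,"dy":0.15,"dz":0,"ax":0,"ay":0,"az":0},{"hand":0.95,"dx":0.94,"dy":0.15,"dz":0,"ax":0,"ay":0,"az":0},{"hand":0.95,"dx":0.94,"dy":0.15,"dz":0,"ax":0,"ay":0,"az":0},{"hand":0.95,"dx":0.94,"dy":0.15,"dz":0,"ax":0,"ay":0,"az":0}]'
python3 - <<'E'
from h import *
st()
snap('scene','s4.png',(250,100,450,330),2.6)
H=np.array([.536,.213,.056])+.12*np.array([.99,-.14,0]);p,M=pose();f=np.array([.99,-.14,0]);r=p-H
print('hood',np.arctan2(r[2],-(r@f))-.12, np.hypot(r[2],r@f))
E
```

```text
clock: 5.25
position: [0.4656, 0.2221, 0.2235]
tcp_rot: [-0.633, 0.673, 0.22, 0.315]
contact_force: [-9.8, 0.2, 3.7]
width: 0.0108
clock: 5.92
position: [0.5243, 0.213, 0.2724]
tcp_rot: [-0.632, 0.673, 0.219, 0.316]
contact_force: [-5.6, -2.2, 3.4]
width: 0.0106
t 5.92 p [0.5243 0.213  0.2724] x [ 0.704 -0.104  0.703] y [ 0.695 -0.105 -0.712] z [ 0.148  0.989 -0.001] F [-5.6 -2.2  3.4] w 0.0106 q [ 0.48 -0.01 -0.77  0.13 -0.43  2.05]
hood 0.9123056934521777 0.2533910429637999
```

View pics/s4.png

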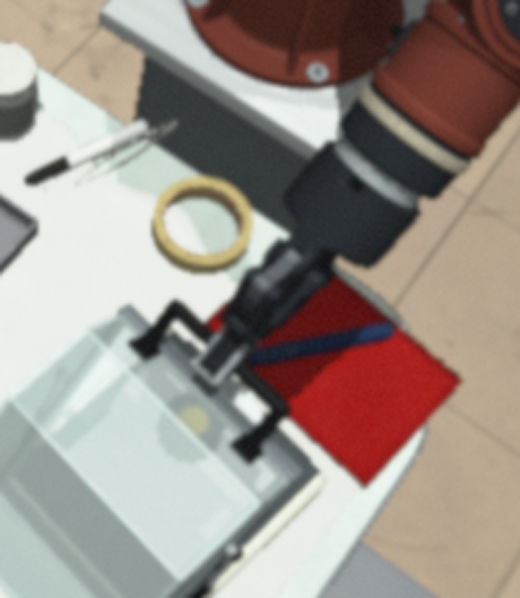

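```bash
python3 -m pendant '[{"hand":0.95,"dx":0.9,"dy":0.29,"dz":0,"ax":0,"ay":0,"az":0},{"hand":0.95,"dx":0.9,"dy":0.29,"dz":0,"ax":0,"ay":0,"az":0},{"hand":0.95,"dx":0.9,"dy":0.29,"dz":0,"ax":0,"ay":0,"az":0},{"hand":0.95,"dx":0.9,"dy":0.29,"dz":0,"ax":0,"ay":0,"az":0},{"hand":0.95,"dx":0.85,"dy":0.42,"dz":0,"ax":0,"ay":0,"az":0},{"hand":0.95,"dx":0.85,"dy":0.42,"dz":0,"ax":0,"ay":0,"az":0},{"hand":0.95,"dx":0.85,"dy":0.42,"dz":0,"ax":0,"ay":0,"az":0},{"hand":0.95,"dx":0.85,"dy":0.42,"dz":0,"ax":0,"ay":0,"az":0}]'
python3 -m pendant '[{"hand":0.95,"dx":0.78,"dy":0.55,"dz":0,"ax":0,"ay":0,"az":0},{"hand":0.95,"dx":0.78,"dy":0.55,"dz":0,"ax":0,"ay":0,"az":0},{"hand":0.95,"dx":0.78,"dy":0.55,"dz":0,"ax":0,"ay":0,"az":0},{"hand":0.95,"dx":0.78,"dy":0.55,"dz":0,"ax":0,"ay":0,"az":0},{"hand":0.95,"dx":0.68,"dy":0.65,"dz":0,"ax":0,"ay":0,"az":0},{"hand":0.95,"dx":0.68,"dy":0.65,"dz":0,"ax":0,"ay":0,"az":0},{"hand":0.95,"dx":0.68,"dy":0.65,"dz":0,"ax":0,"ay":0,"az":0},{"hand":0.95,"dx":0.68,"dy":0.65,"dz":0,"ax":0,"ay":0,"az":0}]'
python3 - <<'E'
from h import *
st()
snap('scene','s5.png',(230,100,450,360),2.2)
H=np.array([.536,.213,.056])+.12*np.array([.99,-.14,0]);p,M=pose();f=np.array([.99,-.14,0]);r=p-H
print('hood',np.arctan2(r[2],-(r@f))-.12, np.hypot(r[2],r@f))
E
```

```text
clock: 6.63
position: [0.5937, 0.2023, 0.301]
tcp_rot: [-0.632, 0.673, 0.219, 0.316]
contact_force: [-4.4, -4.9, 5.4]
width: 0.0108
clock: 7.3
position: [0.6685, 0.1909, 0.308]
tcp_rot: [-0.632, 0.673, 0.219, 0.317]
contact_force: [1.4, -6.5, -2.2]
width: 0.0107
t 7.3 p [0.6685 0.1909 0.308 ] x [ 0.704 -0.105  0.703] y [ 0.695 -0.106 -0.711] z [ 0.15   0.989 -0.002] F [ 1.4 -6.5 -2.2] w 0.0107 q [ 0.31  0.16 -0.49  0.19 -0.32  1.91]
hood 1.5125510823599235 0.2524269266717347
```

View pics/s5.png

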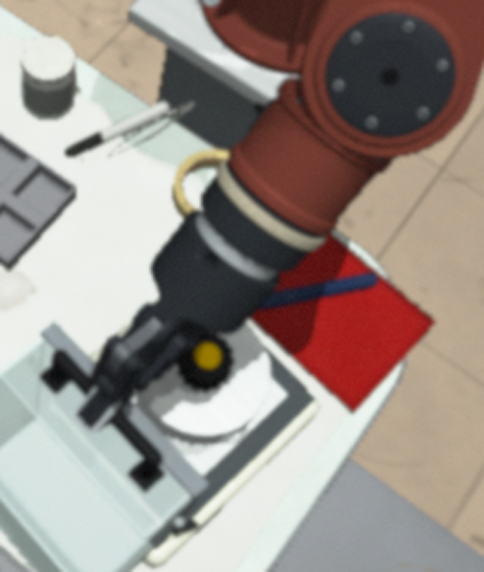

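```bash
python3 -m pendant '[{"hand":0.5,"dx":0,"dy":0,"dz":0,"ax":0,"ay":0,"az":0},{"hand":0.5,"dx":0,"dy":0,"dz":0,"ax":0,"ay":0,"az":0},{"hand":0.5,"dx":0,"dy":-0.5,"dz":0,"ax":0,"ay":0,"az":0},{"hand":0.5,"dx":0,"dy":-2,"dz":0,"ax":0,"ay":0,"az":0},{"hand":0.5,"dx":0,"dy":-3,"dz":0,"ax":0,"ay":0,"az":0},{"hand":0.5,"dx":0,"dy":-3,"dz":0,"ax":0,"ay":0,"az":0},{"hand":0.5,"dx":0,"dy":-3,"dz":0,"ax":0,"ay":0,"az":0},{"hand":0.5,"dx":0,"dy":-3,"dz":0,"ax":0,"ay":0,"az":0}]'
python3 - <<'E'
from h import *
st()
im,d=snap('scene','s6.png',(230,150,420,360),2.8)
snap('top','t6.png',(100,100,300,260),4)
go([.536,.213,.25],[.99,-.14,0],[0,0,-1])
E
```

```text
clock: 8.02
position: [0.5656, 0.2076, 0.4127]
tcp_rot: [-0.633, 0.672, 0.22, 0.316]
contact_force: [1.0, 1.5, 0.3]
width: 0.0426
t 8.02 p [0.5656 0.2076 0.4127] x [ 0.703 -0.104  0.703] y [ 0.696 -0.103 -0.711] z [0.147 0.989 0.   ] F [1.  1.5 0.3] w 0.0426 q [ 0.42 -0.07 -0.45  0.5  -0.39  2.  ]
shift in present tool axes cm [-13.94   9.65  -0.08]  in target axes [-3.03 16.68 -0.  ]  rotvec(tool) [-0.002 -0.006  0.786]
```

View pics/s6.png

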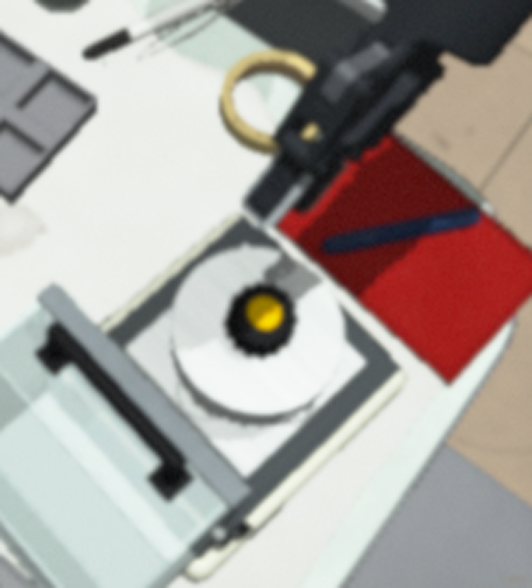

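View pics/t6.png

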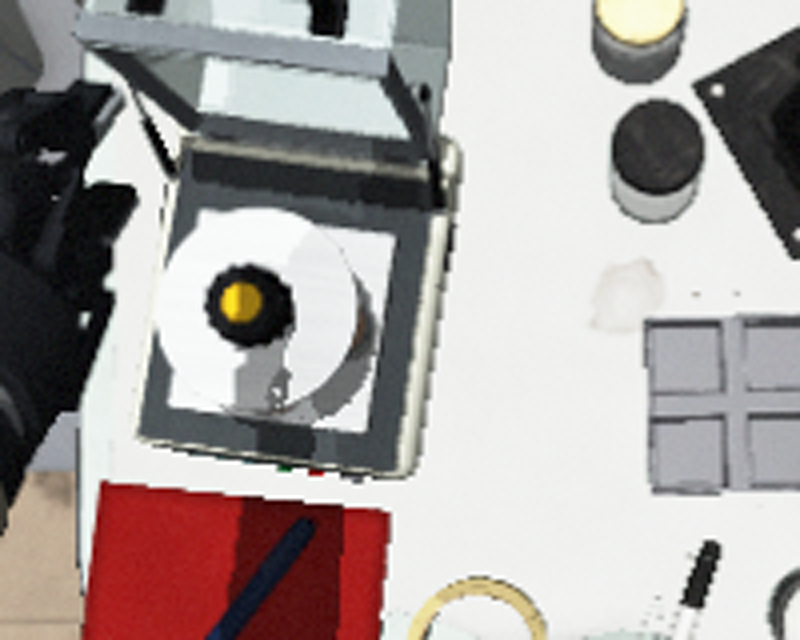

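Run:
```python
from h import *
print(onz('top',[(100+256/4,100+312/4)],.129))
t=cv2.imread('pics/t6.png');t=cv2.resize(t,(200,160),interpolation=cv2.INTER_AREA)
h=cv2.cvtColor(t,cv2.COLOR_BGR2HSV)
m=((h[...,0]>18)&(h[...,0]<32)&(h[...,1]>140)).astype(np.uint8);v,u=np.where(m[60:90,40:80]);u=u+140.;v=v+160.;print('dot',u.mean(),v.mean(),onz('top',[(u.mean(),v.mean())],.162))
# base plate dark frame corners for yaw: crop pts
c=np.array([(185,150),(445,195),(140,440),(400,475)])/4+100;Q=onz('top',c,.05);print(Q.round(3));
print((Q[0]+Q[1]+Q[2]+Q[3])/4, np.degrees(np.arctan2(Q[0]-Q[2],1)[1]/1))
for a,b in((0,2),(1,3)): d=Q[a]-Q[b];print(np.degrees(np.arctan2(d[1],d[0])))
for a,b in((0,1),(2,3)): d=Q[a]-Q[b];print(np.degrees(np.arctan2(d[1],d[0]))-90)
```

```text
[[0.53282157 0.21163524 0.129     ]]
dot 159.96808510638297 175.1595744680851 [[0.5359005  0.21303933 0.162     ]]
[[0.655 0.281 0.05 ]
 [0.62  0.102 0.05 ]
 [0.457 0.311 0.05 ]
 [0.43  0.135 0.05 ]]
[0.54064841 0.20741876 0.05      ] -1.7095856368250864
-8.554825633423308
-9.676367944920244
-11.292467172460846
-8.584846182309093
```

```bash
python3 -m pendant '[{"hand":0.0,"dx":0,"dy":0,"dz":0,"ax":0,"ay":0,"az":0.115},{"hand":0,"dx":0,"dy":0,"dz":0,"ax":0,"ay":0,"az":0.115},{"hand":0,"dx":0,"dy":0,"dz":0,"ax":0,"ay":0,"az":0.115},{"hand":0,"dx":0,"dy":0,"dz":0,"ax":0,"ay":0,"az":0.115},{"hand":0,"dx":0,"dy":0,"dz":0,"ax":0,"ay":0,"az":0.115},{"hand":0,"dx":0,"dy":0,"dz":0,"ax":0,"ay":0,"az":0.11},{"hand":0,"dx":0,"dy":0,"dz":0,"ax":0,"ay":0,"az":0.1},{"hand":0,"dx":-3,"dy":3,"dz":0,"ax":0,"ay":0,"az":0}]'
python3 -m pendant '[{"hand":0,"dx":0,"dy":4,"dz":0,"ax":0,"ay":0,"az":0},{"hand":0,"dx":0,"dy":4,"dz":0,"ax":0,"ay":0,"az":0},{"hand":0,"dx":0,"dy":4,"dz":0,"ax":0,"ay":0,"az":0},{"hand":0,"dx":0,"dy":3,"dz":0,"ax":0,"ay":0,"az":0},{"hand":0,"dx":0,"dy":0,"dz":0,"ax":0,"ay":0,"az":0}]'
python3 - <<'E'
from h import *
st()
go([.5355,.2125,.151],[.99,-.14,0],[0,0,-1])
E
```

```text
clock: 8.78
position: [0.5583, 0.2129, 0.3875]
tcp_rot: [0.706, -0.704, 0.055, -0.052]
contact_force: [4.6, 1.2, 0.8]
width: 0.085
clock: 9.2
position: [0.5369, 0.2108, 0.229]
tcp_rot: [-0.704, 0.706, -0.057, 0.047]
contact_force: [-1.0, 0.1, -0.6]
width: 0.0855
t 9.2 p [0.5369 0.2108 0.229 ] x [ 0.989 -0.147 -0.015] y [-0.015 -0.002 -1.   ] z [ 0.147  0.989 -0.004] F [-1.   0.1 -0.6] w 0.0855 q [ 0.25  0.41 -0.03  1.14  0.    1.96]
shift in present tool axes cm [-0.05  7.8   0.18]  in target axes [-0.16  7.8   0.15]  rotvec(tool) [ 0.004 -0.007 -0.015]
```

```bash
python3 -m pendant '[{"hand":0,"dx":-0.05,"dy":2.6,"dz":0.15,"ax":0,"ay":0,"az":-0.014},{"hand":0,"dx":-0.06,"dy":2.6,"dz":0,"ax":0,"ay":0,"az":0},{"hand":0,"dx":0,"dy":2.6,"dz":0,"ax":0,"ay":0,"az":0},{"hand":0,"dx":0,"dy":0,"dz":0,"ax":0,"ay":0,"az":0}]'
python3 - <<'E'
from h import *
st()
snap('scene','s7.png',(230,150,420,360),2.8)
go([.5355,.2125,.151],[.99,-.14,0],[0,0,-1])
E
```

```text
clock: 9.53
position: [0.5383, 0.2128, 0.1549]
tcp_rot: [-0.704, 0.706, -0.051, 0.054]
contact_force: [-1.0, -0.6, -0.2]
width: 0.0853
t 9.53 p [0.5383 0.2128 0.1549] x [ 0.989 -0.147  0.004] y [ 0.004 -0.002 -1.   ] z [ 0.147  0.989 -0.002] F [-1.  -0.6 -0.2] w 0.0853 q [ 0.25  0.46 -0.17  0.95 -0.    1.97]
shift in present tool axes cm [-0.37  0.61 -0.1 ]  in target axes [-0.37  0.62 -0.1 ]  rotvec(tool) [ 0.001 -0.007  0.006]
```

View pics/s7.png

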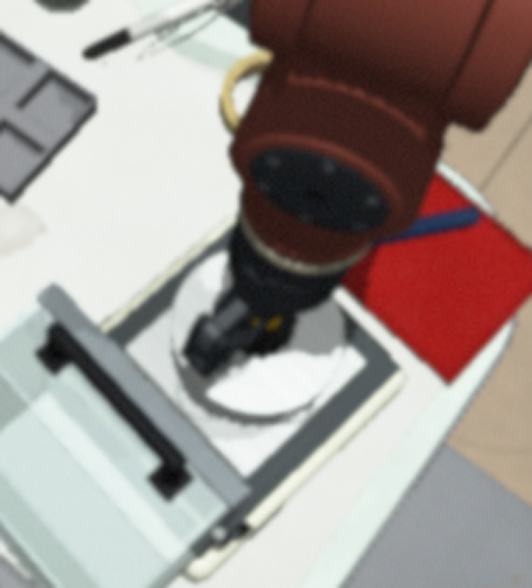

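```bash
python3 -m pendant '[{"hand":0,"dx":-0.2,"dy":0.2,"dz":-0.05,"ax":0,"ay":0,"az":0},{"hand":0,"dx":0,"dy":0,"dz":0,"ax":0,"ay":0,"az":0},{"hand":0,"dx":0,"dy":0,"dz":0,"ax":0,"ay":0,"az":0}]' 60
python3 - <<'E'
from h import *
st()
go([.5355,.2125,.151],[.99,-.14,0],[0,0,-1])
E
python3 -m pendant '[{"hand":0.9,"dx":0,"dy":0,"dz":0,"ax":0,"ay":0,"az":0},{"hand":0.9,"dx":0,"dy":0,"dz":0,"ax":0,"ay":0,"az":0},{"hand":0.9,"dx":0,"dy":0,"dz":0,"ax":0,"ay":0,"az":0},{"hand":0.9,"dx":0,"dy":0,"dz":0,"ax":0,"ay":0,"az":0},{"hand":0.9,"dx":0,"dy":0,"dz":0,"ax":0,"ay":0,"az":0}]' 60
python3 - <<'E'
from h import *
st()
go([.5355,.2125,.151],[.99,-.14,0],[0,0,-1])
E
```

```text
clock: 9.83
position: [0.5392, 0.2131, 0.1574]
tcp_rot: [0.705, -0.705, 0.048, -0.056]
contact_force: [-0.4, 0.3, 0.0]
width: 0.085
t 9.83 p [0.5392 0.2131 0.1574] x [ 0.989 -0.147  0.012] y [ 0.012 -0.001 -1.   ] z [0.147 0.989 0.001] F [-0.4  0.3  0. ] w 0.085 q [ 0.25  0.45 -0.17  0.94 -0.    1.97]
shift in present tool axes cm [-0.36  0.63 -0.12]  in target axes [-0.36  0.64 -0.11]  rotvec(tool) [-0.001 -0.007  0.012]
clock: 10.25
position: [0.5383, 0.2129, 0.1562]
tcp_rot: [-0.705, 0.705, -0.049, 0.056]
contact_force: [-2.1, 0.2, 6.7]
width: 0.0488
t 10.25 p [0.5383 0.2129 0.1562] x [ 0.989 -0.147  0.01 ] y [ 0.009 -0.001 -1.   ] z [0.147 0.989 0.   ] F [-2.1  0.2  6.7] w 0.0488 q [ 0.25  0.45 -0.17  0.94 -0.    1.97]
shift in present tool axes cm [-0.27  0.51 -0.08]  in target axes [-0.27  0.52 -0.08]  rotvec(tool) [-0.    -0.007  0.01 ]
```

```bash
python3 -m pendant '[{"hand":0.9,"dx":0,"dy":-0.046,"dz":0,"ax":0,"ay":-0.12,"az":0},{"hand":0.9,"dx":0,"dy":-0.046,"dz":0,"ax":0,"ay":-0.12,"az":0},{"hand":0.9,"dx":0,"dy":-0.046,"dz":0,"ax":0,"ay":-0.12,"az":0},{"hand":0.9,"dx":0,"dy":-0.046,"dz":0,"ax":0,"ay":-0.12,"az":0},{"hand":0.9,"dx":0,"dy":-0.046,"dz":0,"ax":0,"ay":-0.12,"az":0},{"hand":0.9,"dx":0,"dy":-0.046,"dz":0,"ax":0,"ay":-0.12,"az":0},{"hand":0.9,"dx":0,"dy":-0.046,"dz":0,"ax":0,"ay":-0.12,"az":0},{"hand":0.9,"dx":0,"dy":-0.046,"dz":0,"ax":0,"ay":-0.12,"az":0}]'
python3 - <<'E'
from h import *
st();print(env.observe()['ft_torque'])
E
```

```text
clock: 10.92
position: [0.5391, 0.2135, 0.1599]
tcp_rot: [-0.647, 0.65, 0.285, -0.278]
contact_force: [1.4, 3.2, 2.0]
width: 0.0483
t 10.92 p [0.5391 0.2135 0.1599] x [0.684 0.73  0.008] y [ 0.011  0.    -1.   ] z [-0.73   0.684 -0.008] F [1.4 3.2 2. ] w 0.0483 q [ 0.25  0.45 -0.16  0.95 -0.    1.01]
[ 0.827765   -0.26676307 -0.11104038]
```

```bash
python3 -m pendant '[{"hand":0.9,"dx":0,"dy":-0.046,"dz":0,"ax":0,"ay":-0.12,"az":0},{"hand":0.9,"dx":0,"dy":-0.046,"dz":0,"ax":0,"ay":-0.12,"az":0},{"hand":0.9,"dx":0,"dy":-0.046,"dz":0,"ax":0,"ay":-0.12,"az":0},{"hand":0.9,"dx":0,"dy":-0.046,"dz":0,"ax":0,"ay":-0.12,"az":0},{"hand":0.9,"dx":0,"dy":-0.046,"dz":0,"ax":0,"ay":-0.12,"az":0},{"hand":0.9,"dx":0,"dy":-0.046,"dz":0,"ax":0,"ay":-0.12,"az":0},{"hand":0.9,"dx":0,"dy":-0.046,"dz":0,"ax":0,"ay":-0.12,"az":0},{"hand":0.9,"dx":0,"dy":-0.046,"dz":0,"ax":0,"ay":-0.12,"az":0}]'
python3 -m pendant '[{"hand":0.9,"dx":0,"dy":-0.046,"dz":0,"ax":0,"ay":-0.12,"az":0},{"hand":0.9,"dx":0,"dy":-0.046,"dz":0,"ax":0,"ay":-0.12,"az":0},{"hand":0.9,"dx":0,"dy":-0.046,"dz":0,"ax":0,"ay":-0.12,"az":0},{"hand":0.9,"dx":0,"dy":-0.046,"dz":0,"ax":0,"ay":-0.12,"az":0},{"hand":0.9,"dx":0,"dy":-0.046,"dz":0,"ax":0,"ay":-0.12,"az":0},{"hand":0.9,"dx":0,"dy":-0.046,"dz":0,"ax":0,"ay":-0.12,"az":0},{"hand":0.9,"dx":0,"dy":-0.046,"dz":0,"ax":0,"ay":-0.12,"az":0},{"hand":0.9,"dx":0,"dy":-0.046,"dz":0,"ax":0,"ay":-0.12,"az":0}]'
python3 - <<'E'
from h import *
st();print(env.observe()['ft_torque'])
snap('top','t8.png',(100,100,300,260),4)
E
```

```text
clock: 11.58
position: [0.5382, 0.2152, 0.1636]
tcp_rot: [-0.444, 0.447, 0.552, -0.546]
contact_force: [-2.9, 10.8, 5.0]
width: 0.0483
clock: 12.25
position: [0.5357, 0.215, 0.167]
tcp_rot: [-0.14, 0.143, 0.694, -0.691]
contact_force: [-12.0, 7.8, 13.0]
width: 0.049
t 12.25 p [0.5357 0.215  0.167 ] x [-0.92   0.392 -0.003] y [ 0.005  0.003 -1.   ] z [-0.392 -0.92  -0.005] F [-12.    7.8  13. ] w 0.049 q [ 0.25  0.44 -0.16  0.97  0.   -0.91]
[ 2.17448279  3.32979853 -0.30763243]
```

View pics/t8.png

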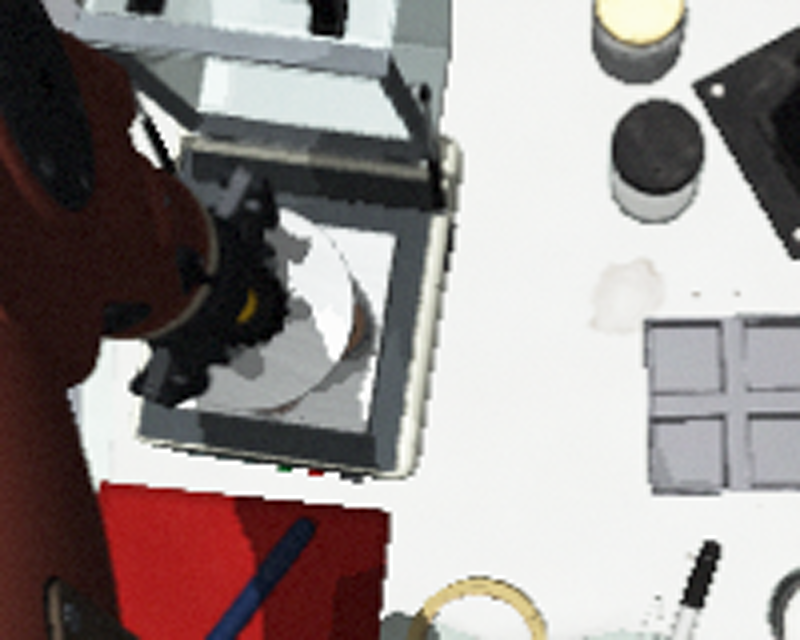

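```bash
python3 -m pendant '[{"hand":0.9,"dx":0.15,"dy":-0.1,"dz":0,"ax":0,"ay":-0.12,"az":0},{"hand":0.9,"dx":0.1,"dy":-0.05,"dz":0,"ax":0,"ay":-0.12,"az":0},{"hand":0.9,"dx":0,"dy":-0.05,"dz":0,"ax":0,"ay":-0.12,"az":0},{"hand":0.9,"dx":0,"dy":-0.05,"dz":0,"ax":0,"ay":-0.12,"az":0},{"hand":0.9,"dx":0,"dy":-0.05,"dz":0,"ax":0,"ay":-0.12,"az":0},{"hand":0.9,"dx":0,"dy":-0.05,"dz":0,"ax":0,"ay":-0.12,"az":0},{"hand":0.9,"dx":0,"dy":-0.05,"dz":0,"ax":0,"ay":-0.12,"az":0},{"hand":0.9,"dx":0,"dy":-0.05,"dz":0,"ax":0,"ay":-0.12,"az":0}]'
python3 - <<'E'
from h import *
st();p,M=pose();s=env.observe();print(s['ft_torque'],'F tool',M.T@s['contact_force'])
E
```

```text
clock: 12.97
position: [0.5343, 0.214, 0.171]
tcp_rot: [-0.196, 0.192, -0.679, 0.681]
contact_force: [-4.8, 0.5, 4.6]
width: 0.0481
t 12.97 p [0.5343 0.214  0.171 ] x [-0.849 -0.528 -0.005] y [ 0.006 -0.001 -1.   ] z [ 0.528 -0.849  0.004] F [-4.8  0.5  4.6] w 0.0481 q [ 0.26  0.43 -0.15  0.98 -0.   -1.87]
[ 0.09881402  1.5261236  -0.16038392] F tool [ 3.77503472 -4.67143641 -2.98390381]
```

```bash
python3 -m pendant '[{"hand":0.9,"dx":0.04,"dy":-0.05,"dz":0,"ax":0,"ay":-0.12,"az":0},{"hand":0.9,"dx":0,"dy":-0.05,"dz":0,"ax":0,"ay":-0.12,"az":0},{"hand":0.9,"dx":0,"dy":-0.05,"dz":0,"ax":0,"ay":-0.12,"az":0},{"hand":0.9,"dx":0,"dy":-0.05,"dz":0,"ax":0,"ay":-0.12,"az":0},{"hand":0.9,"dx":0,"dy":-0.05,"dz":0,"ax":0,"ay":-0.12,"az":0},{"hand":0.9,"dx":0,"dy":-0.05,"dz":0,"ax":0,"ay":-0.12,"az":0},{"hand":0.9,"dx":0,"dy":-0.05,"dz":0,"ax":0,"ay":-0.12,"az":0},{"hand":0.9,"dx":0,"dy":-0.05,"dz":0,"ax":0,"ay":-0.12,"az":0}]'
python3 -m pendant '[{"hand":0.3,"dx":0,"dy":0,"dz":0,"ax":0,"ay":0,"az":0},{"hand":0.3,"dx":0,"dy":0,"dz":0,"ax":0,"ay":0,"az":0},{"hand":0.3,"dx":0,"dy":0,"dz":0,"ax":0,"ay":0,"az":0},{"hand":0.3,"dx":0,"dy":-1.5,"dz":0,"ax":0,"ay":0,"az":0},{"hand":0.1,"dx":0,"dy":-1.5,"dz":0,"ax":0,"ay":0,"az":0},{"hand":0.1,"dx":0,"dy":-1.5,"dz":0,"ax":0,"ay":0,"az":0}]'
python3 - <<'E'
from h import *
st()
E
```

```text
clock: 13.63
position: [0.5345, 0.2129, 0.1747]
tcp_rot: [-0.487, 0.485, -0.511, 0.516]
contact_force: [-1.3, -1.9, -0.4]
width: 0.0485
clock: 14.13
position: [0.5348, 0.2136, 0.2204]
tcp_rot: [-0.486, 0.482, -0.513, 0.518]
contact_force: [0.8, 0.4, 0.1]
width: 0.0768
t 14.13 p [0.5348 0.2136 0.2204] x [-0.064 -0.998  0.001] y [ 0.009 -0.001 -1.   ] z [ 0.998 -0.064  0.009] F [0.8 0.4 0.1] w 0.0768 q [ 0.25  0.4  -0.08  1.09 -0.   -2.82]
```

Wind the wrist back while clear of the knob.

```bash
for i in 1; do python3 -m pendant '[{"hand":0,"dx":0,"dy":0,"dz":0,"ax":0,"ay":0.12,"az":0.009},{"hand":0,"dx":0,"dy":0,"dz":0,"ax":0,"ay":0.12,"az":0},{"hand":0,"dx":0,"dy":0,"dz":0,"ax":0,"ay":0.12,"az":0},{"hand":0,"dx":0,"dy":0,"dz":0,"ax":0,"ay":0.12,"az":0},{"hand":0,"dx":0,"dy":0,"dz":0,"ax":0,"ay":0.12,"az":0},{"hand":0,"dx":0,"dy":0,"dz":0,"ax":0,"ay":0.12,"az":0},{"hand":0,"dx":0,"dy":0,"dz":0,"ax":0,"ay":0.12,"az":0},{"hand":0,"dx":0,"dy":0,"dz":0,"ax":0,"ay":0.12,"az":0}]'; done
python3 -m pendant '[{"hand":0,"dx":0,"dy":0,"dz":0,"ax":0,"ay":0.12,"az":0},{"hand":0,"dx":0,"dy":0,"dz":0,"ax":0,"ay":0.12,"az":0},{"hand":0,"dx":0,"dy":0,"dz":0,"ax":0,"ay":0.12,"az":0},{"hand":0,"dx":0,"dy":0,"dz":0,"ax":0,"ay":0.12,"az":0},{"hand":0,"dx":0,"dy":0,"dz":0,"ax":0,"ay":0.12,"az":0},{"hand":0,"dx":0,"dy":0,"dz":0,"ax":0,"ay":0.12,"az":0},{"hand":0,"dx":0,"dy":0,"dz":0,"ax":0,"ay":0.12,"az":0},{"hand":0,"dx":0,"dy":0,"dz":0,"ax":0,"ay":0.12,"az":0}]'
python3 -m pendant '[{"hand":0,"dx":0,"dy":0,"dz":0,"ax":0,"ay":0.12,"az":0},{"hand":0,"dx":0,"dy":0,"dz":0,"ax":0,"ay":0.12,"az":0},{"hand":0,"dx":0,"dy":0,"dz":0,"ax":0,"ay":0.12,"az":0},{"hand":0,"dx":0,"dy":0,"dz":0,"ax":0,"ay":0.12,"az":0},{"hand":0,"dx":0,"dy":0,"dz":0,"ax":0,"ay":0.12,"az":0},{"hand":0,"dx":0,"dy":0,"dz":0,"ax":0,"ay":0.12,"az":0},{"hand":0,"dx":0,"dy":0,"dz":0,"ax":0,"ay":0.12,"az":0},{"hand":0,"dx":0,"dy":0,"dz":0,"ax":0,"ay":0.12,"az":0}]'
python3 -m pendant '[{"hand":0,"dx":0,"dy":0,"dz":0,"ax":0,"ay":0.12,"az":0},{"hand":0,"dx":0,"dy":0,"dz":0,"ax":0,"ay":0.12,"az":0},{"hand":0,"dx":0,"dy":0,"dz":0,"ax":0,"ay":0.12,"az":0},{"hand":0,"dx":0,"dy":0,"dz":0,"ax":0,"ay":0.12,"az":0},{"hand":0,"dx":0,"dy":0,"dz":0,"ax":0,"ay":0,"az":0},{"hand":0,"dx":0,"dy":0,"dz":0,"ax":0,"ay":0,"az":0}]'
python3 - <<'E'
from h import *
st()
snap('scene','s9.png',(230,150,420,360),2.8)
im,d=snap('top','t9.png',(100,100,300,260),4)
p,M=pose();go([.5355,.2135,.172],M[:,0]*[1,1,0],[0,0,-1])
E
```

```text
clock: 14.8
position: [0.5351, 0.2136, 0.22]
tcp_rot: [0.193, -0.185, 0.683, -0.68]
contact_force: [-0.2, 1.0, -0.4]
width: 0.0854
clock: 15.47
position: [0.535, 0.2136, 0.22]
tcp_rot: [-0.144, 0.15, 0.695, -0.688]
contact_force: [1.0, 0.6, -0.4]
width: 0.0856
clock: 16.13
position: [0.535, 0.2136, 0.22]
tcp_rot: [-0.449, 0.451, 0.55, -0.541]
contact_force: [0.1, 0.4, 0.1]
width: 0.0852
clock: 16.63
position: [0.535, 0.2136, 0.2199]
tcp_rot: [0.564, -0.564, -0.431, 0.422]
contact_force: [-0.1, -0.3, 0.1]
width: 0.0853
t 16.63 p [0.535  0.2136 0.2199] x [0.273 0.962 0.01 ] y [ 0.01   0.008 -1.   ] z [-0.962  0.273 -0.008] F [-0.1 -0.3  0.1] w 0.0853 q [ 0.25  0.4  -0.08  1.08  0.    0.53]
shift in present tool axes cm [-0.04  4.79 -0.02]  in target axes [ 0.01  4.79 -0.05]  rotvec(tool) [ 0.008 -0.     0.01 ]
```

View pics/t9.png

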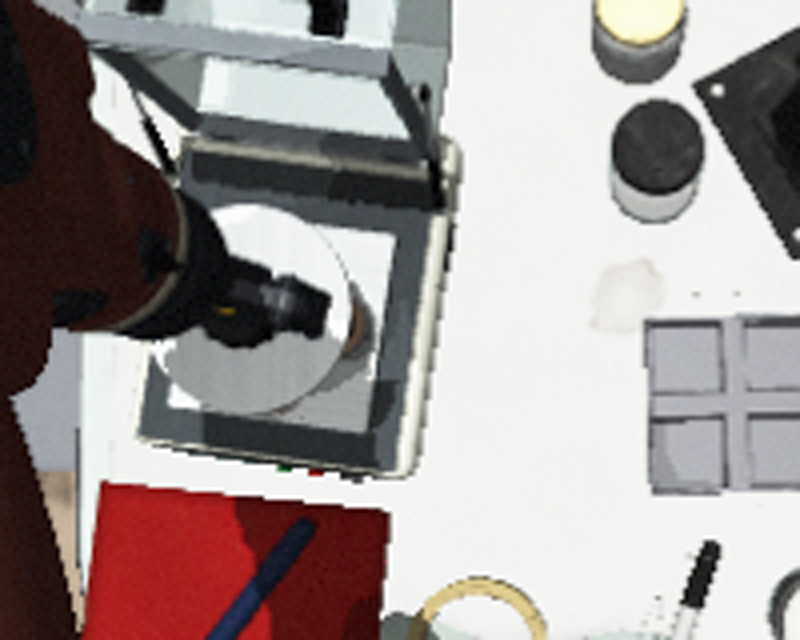

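View pics/s9.png

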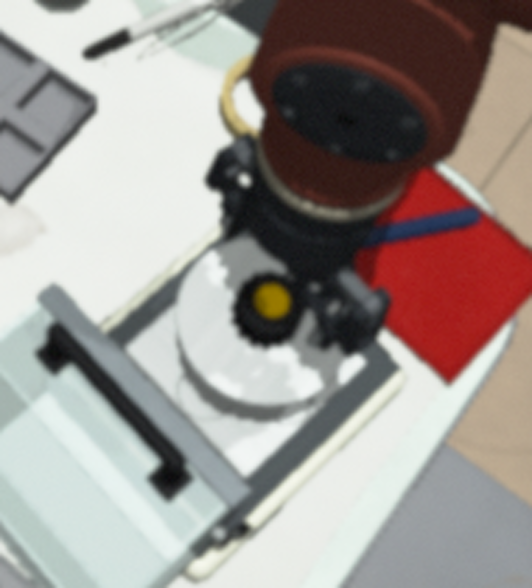

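```bash
python3 - <<'E'
from h import *
t=cv2.imread('pics/s9.png');t=cv2.resize(t,(190,210),interpolation=cv2.INTER_AREA);h=cv2.cvtColor(t,cv2.COLOR_BGR2HSV)
m=((h[...,0]>18)&(h[...,0]<32)&(h[...,1]>140));m[:95]=0;m[125:]=0;m[:,:80]=0;m[:,110:]=0;v,u=np.where(m);uv=(u.mean()+230,v.mean()+150)
for z in(.162,.172,.180,.19):print(z,onz('scene',[uv],z))
E
python3 -m pendant '[{"hand":0,"dx":0,"dy":2,"dz":0,"ax":0.008,"ay":0,"az":0.01},{"hand":0,"dx":0,"dy":2,"dz":0,"ax":0,"ay":0,"az":0},{"hand":0,"dx":0,"dy":1.0,"dz":0,"ax":0,"ay":0,"az":0},{"hand":0,"dx":0,"dy":0,"dz":0,"ax":0,"ay":0,"az":0},{"hand":0,"dx":0,"dy":0,"dz":0,"ax":0,"ay":0,"az":0},{"hand":0,"dx":0,"dy":0,"dz":0,"ax":0,"ay":0,"az":0}]'
python3 - <<'E'
from h import *
st()
p,M=pose();go([.5355,.2135,.172],M[:,0]*[1,1,0],[0,0,-1])
E
```

```text
0.162 [[0.5253251  0.21219976 0.162     ]]
0.172 [[0.52922826 0.21311679 0.172     ]]
0.18 [[0.53235079 0.2138504  0.18      ]]
0.19 [[0.53625396 0.21476742 0.19      ]]
clock: 17.23
position: [0.5356, 0.2138, 0.1709]
tcp_rot: [-0.564, 0.565, 0.426, -0.426]
contact_force: [0.8, -0.7, 0.5]
width: 0.0855
t 17.23 p [0.5356 0.2138 0.1709] x [0.275 0.962 0.001] y [ 0.001  0.    -1.   ] z [-0.962  0.275 -0.001] F [ 0.8 -0.7  0.5] w 0.0855 q [ 0.25  0.44 -0.15  0.98  0.    0.53]
shift in present tool axes cm [-0.03 -0.11  0.  ]  in target axes [-0.03 -0.11  0.  ]  rotvec(tool) [ 0.001 -0.     0.001]
```

```bash
python3 -m pendant '[{"hand":0.9,"dx":0,"dy":0,"dz":0,"ax":0,"ay":0,"az":0},{"hand":0.9,"dx":0,"dy":0,"dz":0,"ax":0,"ay":0,"az":0},{"hand":0.9,"dx":0,"dy":0,"dz":0,"ax":0,"ay":0,"az":0},{"hand":0.9,"dx":0,"dy":0,"dz":0,"ax":0,"ay":0,"az":0},{"hand":0.9,"dx":0,"dy":0,"dz":0,"ax":0,"ay":0,"az":0}]' 60
python3 -m pendant '[{"hand":0.9,"dx":0,"dy":-0.048,"dz":0,"ax":0,"ay":-0.12,"az":0},{"hand":0.9,"dx":0,"dy":-0.048,"dz":0,"ax":0,"ay":-0.12,"az":0},{"hand":0.9,"dx":0,"dy":-0.048,"dz":0,"ax":0,"ay":-0.12,"az":0},{"hand":0.9,"dx":0,"dy":-0.048,"dz":0,"ax":0,"ay":-0.12,"az":0},{"hand":0.9,"dx":0,"dy":-0.048,"dz":0,"ax":0,"ay":-0.12,"az":0},{"hand":0.9,"dx":0,"dy":-0.048,"dz":0,"ax":0,"ay":-0.12,"az":0},{"hand":0.9,"dx":0,"dy":-0.048,"dz":0,"ax":0,"ay":-0.12,"az":0},{"hand":0.9,"dx":0,"dy":-0.048,"dz":0,"ax":0,"ay":-0.12,"az":0}]'
python3 -m pendant '[{"hand":0.9,"dx":0,"dy":-0.048,"dz":0,"ax":0,"ay":-0.12,"az":0},{"hand":0.9,"dx":0,"dy":-0.048,"dz":0,"ax":0,"ay":-0.12,"az":0},{"hand":0.9,"dx":0,"dy":-0.048,"dz":0,"ax":0,"ay":-0.12,"az":0},{"hand":0.9,"dx":0,"dy":-0.048,"dz":0,"ax":0,"ay":-0.12,"az":0},{"hand":0.9,"dx":0,"dy":-0.048,"dz":0,"ax":0,"ay":-0.12,"az":0},{"hand":0.9,"dx":0,"dy":-0.048,"dz":0,"ax":0,"ay":-0.12,"az":0},{"hand":0.9,"dx":0,"dy":-0.048,"dz":0,"ax":0,"ay":-0.12,"az":0},{"hand":0.9,"dx":0,"dy":-0.048,"dz":0,"ax":0,"ay":-0.12,"az":0}]'
python3 - <<'E'
from h import *
st();p,M=pose();s=env.observe();print(s['ft_torque'],'F tool',M.T@s['contact_force'])
E
```

```text
clock: 17.65
position: [0.5356, 0.2139, 0.1709]
tcp_rot: [-0.565, 0.565, 0.426, -0.425]
contact_force: [-0.9, 0.7, 5.6]
width: 0.0488
clock: 18.32
position: [0.5357, 0.2135, 0.1746]
tcp_rot: [-0.302, 0.303, 0.639, -0.639]
contact_force: [1.3, -1.1, 3.2]
width: 0.0486
clock: 18.98
position: [0.5362, 0.2135, 0.1784]
tcp_rot: [-0.028, 0.026, -0.707, 0.707]
contact_force: [2.1, -1.4, -0.1]
width: 0.0483
t 18.98 p [0.5362 0.2135 0.1784] x [-0.997 -0.076 -0.002] y [ 0.002 -0.    -1.   ] z [ 0.076 -0.997  0.   ] F [ 2.1 -1.4 -0.1] w 0.0483 q [ 0.25  0.43 -0.13  1.   -0.   -1.39]
[-0.27530634 -0.70524014 -0.08375135] F tool [-1.97374783  0.14480592  1.54412218]
```

```bash
python3 -m pendant '[{"hand":0.9,"dx":0,"dy":-0.048,"dz":0,"ax":0,"ay":-0.12,"az":0},{"hand":0.9,"dx":0,"dy":-0.048,"dz":0,"ax":0,"ay":-0.12,"az":0},{"hand":0.9,"dx":0,"dy":-0.048,"dz":0,"ax":0,"ay":-0.12,"az":0},{"hand":0.9,"dx":0,"dy":-0.048,"dz":0,"ax":0,"ay":-0.12,"az":0},{"hand":0.9,"dx":0,"dy":-0.048,"dz":0,"ax":0,"ay":-0.12,"az":0},{"hand":0.9,"dx":0,"dy":-0.1,"dz":0,"ax":0,"ay":0,"az":0},{"hand":0.9,"dx":0,"dy":-0.2,"dz":0,"ax":0,"ay":0,"az":0},{"hand":0.9,"dx":0,"dy":-0.2,"dz":0,"ax":0,"ay":0,"az":0}]'
python3 - <<'E'
from h import *
st();p,M=pose();s=env.observe();print(s['ft_torque'],'F tool',M.T@s['contact_force'])
E
```

```text
clock: 19.65
position: [0.5354, 0.2139, 0.185]
tcp_rot: [0.231, -0.231, 0.668, -0.668]
contact_force: [4.1, 2.3, -6.9]
width: 0.0481
t 19.65 p [0.5354 0.2139 0.185 ] x [-0.786 -0.618 -0.   ] y [-0.     0.001 -1.   ] z [ 0.618 -0.786 -0.001] F [ 4.1  2.3 -6.9] w 0.0481 q [ 0.25  0.43 -0.12  1.02  0.   -1.98]
[ 0.45696218 -1.01641293 -0.04094655] F tool [-4.6053556   6.87516987  0.74770299]
```

```bash
python3 -m pendant '[{"hand":0.9,"dx":0,"dy":-0.3,"dz":0,"ax":0,"ay":-0.05,"az":0},{"hand":0.9,"dx":0,"dy":-0.3,"dz":0,"ax":0,"ay":0,"az":0},{"hand":0.9,"dx":0,"dy":-0.3,"dz":0,"ax":0,"ay":0,"az":0},{"hand":0.9,"dx":0,"dy":0,"dz":0,"ax":0,"ay":0,"az":0}]'
python3 - <<'E'
from h import *
st();p,M=pose();s=env.observe();print(s['ft_torque'],'F tool',M.T@s['contact_force'])
E
```

```text
clock: 19.98
position: [0.5349, 0.2137, 0.1945]
tcp_rot: [0.248, -0.249, 0.662, -0.662]
contact_force: [-0.7, 0.4, -2.1]
width: 0.0487
t 19.98 p [0.5349 0.2137 0.1945] x [-0.753 -0.658  0.   ] y [-0.001  0.    -1.   ] z [ 0.658 -0.753 -0.001] F [-0.7  0.4 -2.1] w 0.0487 q [ 0.25  0.42 -0.11  1.04  0.   -2.04]
[ 0.17390781  0.04001685 -0.01877074] F tool [ 0.27226561  2.06670184 -0.81322975]
```

```bash
python3 -m pendant '[{"hand":0.9,"dx":0,"dy":-1,"dz":0,"ax":0,"ay":0,"az":0},{"hand":0.9,"dx":0,"dy":-1,"dz":0,"ax":0,"ay":0,"az":0},{"hand":0.9,"dx":0,"dy":-1.5,"dz":0,"ax":0,"ay":0,"az":0},{"hand":0.9,"dx":0,"dy":-1.5,"dz":0,"ax":0,"ay":0,"az":0},{"hand":0.9,"dx":0,"dy":-1.5,"dz":0,"ax":0,"ay":0,"az":0},{"hand":0.9,"dx":0,"dy":-1.5,"dz":0,"ax":0,"ay":0,"az":0},{"hand":0.9,"dx":0,"dy":-1.5,"dz":0,"ax":0,"ay":0,"az":0},{"hand":0.9,"dx":0,"dy":0,"dz":0,"ax":0,"ay":0,"az":0}]'
python3 - <<'E'
from h import *
st()
im,d=snap('top','t10.png'); snap('scene','s10.png')
P=cloud('top',d)
for nm,b in (('stand',(270,75,378,165)),('gun',(365,205,475,290)),('tub',(335,235,368,265)),('jar',(250,122,278,155)),('small',(365,138,392,165)),('yellow jar',(247,90,273,122))):
    Q=P[b[1]:b[3],b[0]:b[2]].reshape(-1,3);Q=Q[Q[:,2]>.03];print(nm,'zmax',np.percentile(Q[:,2],98).round(3),'x',np.percentile(Q[:,0],[2,98]).round(3),'y',np.percentile(Q[:,1],[2,98]).round(3)) if len(Q) else print(nm,0)
p,M=pose();go([.537,-.281,.286],M[:,0],[0,0,-1])
h=cv2.cvtColor(im,cv2.COLOR_BGR2HSV);m=((h[...,0]>95)&(h[...,0]<115)&(h[...,1]>150)&(h[...,2]>100)).astype(np.uint8);m[:,:300]=0
c=max(cv2.findContours(m,0,1)[0],key=cv2.contourArea);e=cv2.fitEllipse(c);print('mat',e,onz('top',[e[0]],.003))
E
```

```text
clock: 20.65
position: [0.5364, 0.2139, 0.2929]
tcp_rot: [-0.251, 0.247, -0.662, 0.662]
contact_force: [0.6, -0.1, -2.1]
width: 0.0482
t 20.65 p [0.5364 0.2139 0.2929] x [-0.752 -0.659 -0.004] y [ 0.005  0.001 -1.   ] z [ 0.659 -0.752  0.002] F [ 0.6 -0.1 -2.1] w 0.0482 q [ 0.25  0.37  0.07  1.27  0.   -2.04]
stand zmax 0.186 x [0.612 0.799] y [-0.299 -0.055]
gun zmax 0.074 x [0.259 0.432] y [-0.602 -0.321]
tub zmax 0.102 x [0.315 0.367] y [-0.284 -0.234]
jar zmax 0.118 x [0.606 0.666] y [-0.069 -0.01 ]
small zmax 0.994 x [0.429 0.429] y [-0.007 -0.007]
yellow jar zmax 0.098 x [0.706 0.764] y [-0.06  -0.001]
shift in present tool axes cm [32.5   0.34 37.29]  in target axes [32.5   0.36 37.29]  rotvec(tool) [-0.    -0.    -0.001]
mat ((347.88848876953125, 178.17266845703125), (41.931732177734375, 43.0405387878418), 152.164306640625) [[ 0.53715955 -0.28123043  0.003     ]]
```

View pics/t10.png

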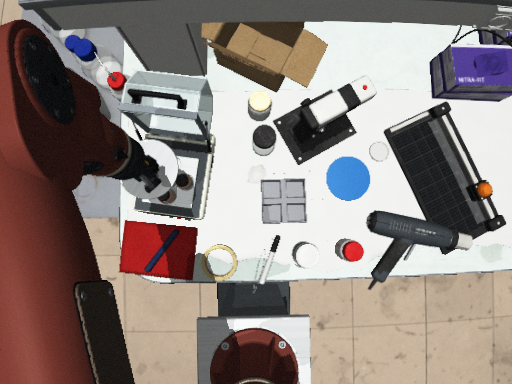

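View pics/s10.png

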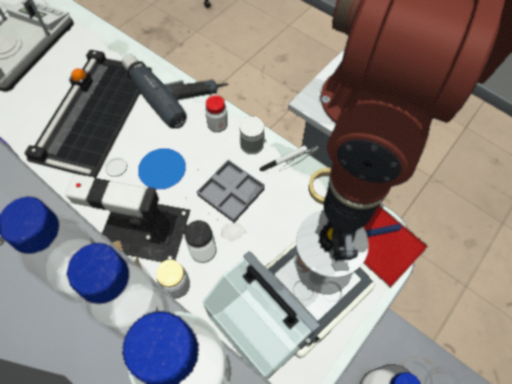

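```bash
python3 -m pendant '[{"hand":0.9,"dx":1,"dy":0,"dz":1.15,"ax":0,"ay":0,"az":0.004},{"hand":0.9,"dx":2,"dy":0,"dz":2.3,"ax":0,"ay":0,"az":0},{"hand":0.9,"dx":2,"dy":0,"dz":2.3,"ax":0,"ay":0,"az":0},{"hand":0.9,"dx":2,"dy":0,"dz":2.3,"ax":0,"ay":0,"az":0},{"hand":0.9,"dx":2,"dy":0,"dz":2.3,"ax":0,"ay":0,"az":0},{"hand":0.9,"dx":2,"dy":0,"dz":2.3,"ax":0,"ay":0,"az":0},{"hand":0.9,"dx":2,"dy":0,"dz":2.3,"ax":0,"ay":0,"az":0},{"hand":0.9,"dx":2,"dy":0,"dz":2.3,"ax":0,"ay":0,"az":0}]'
python3 -m pendant '[{"hand":0.9,"dx":2,"dy":0,"dz":2.3,"ax":0,"ay":0,"az":0},{"hand":0.9,"dx":2,"dy":0,"dz":2.3,"ax":0,"ay":0,"az":0},{"hand":0.9,"dx":2,"dy":0,"dz":2.3,"ax":0,"ay":0,"az":0},{"hand":0.9,"dx":2,"dy":0,"dz":2.3,"ax":0,"ay":0,"az":0},{"hand":0.9,"dx":2,"dy":0,"dz":2.3,"ax":0,"ay":0,"az":0},{"hand":0.9,"dx":2,"dy":0,"dz":2.3,"ax":0,"ay":0,"az":0},{"hand":0.9,"dx":2,"dy":0,"dz":2.3,"ax":0,"ay":0,"az":0},{"hand":0.9,"dx":2,"dy":0,"dz":2.3,"ax":0,"ay":0,"az":0}]'
python3 - <<'E'
from h import *
st()
p,M=pose();go([.537,-.281,.18],M[:,0],[0,0,-1])
E
```

```text
clock: 21.42
position: [0.5354, -0.0163, 0.2874]
tcp_rot: [0.25, -0.248, 0.663, -0.661]
contact_force: [1.1, 0.1, -2.3]
width: 0.0484
clock: 22.08
position: [0.5366, -0.26, 0.2866]
tcp_rot: [0.25, -0.248, 0.663, -0.661]
contact_force: [0.4, -0.2, -3.8]
width: 0.0483
t 22.08 p [ 0.5366 -0.26    0.2866] x [-0.752 -0.659 -0.003] y [ 0.001  0.004 -1.   ] z [ 0.659 -0.752 -0.002] F [ 0.4 -0.2 -3.8] w 0.0483 q [-0.58  0.42  0.12  1.28  0.   -2.87]
shift in present tool axes cm [ 1.39 10.65  1.63]  in target axes [ 1.36 10.66  1.6 ]  rotvec(tool) [ 0.002  0.    -0.003]
```

```bash
python3 -m pendant '[{"hand":0.9,"dx":0,"dy":0,"dz":0,"ax":0.002,"ay":0,"az":-0.002},{"hand":0.9,"dx":0,"dy":2,"dz":0,"ax":0,"ay":0,"az":0},{"hand":0.9,"dx":0,"dy":2,"dz":0,"ax":0,"ay":0,"az":0},{"hand":0.9,"dx":0,"dy":2,"dz":0,"ax":0,"ay":0,"az":0},{"hand":0.9,"dx":0,"dy":2,"dz":0,"ax":0,"ay":0,"az":0},{"hand":0.9,"dx":0,"dy":2,"dz":0,"ax":0,"ay":0,"az":0},{"hand":0.9,"dx":0,"dy":0,"dz":0,"ax":0,"ay":0,"az":0}]'
python3 - <<'E'
from h import *
st()
p,M=pose();go([.537,-.281,.089],M[:,0],[0,0,-1])
snap('scene','s11.png',(90,90,290,260),3.5)
E
```

```text
clock: 22.67
position: [0.535, -0.257, 0.1829]
tcp_rot: [0.248, -0.25, 0.664, -0.66]
contact_force: [-1.1, 0.9, -3.7]
width: 0.0484
t 22.67 p [ 0.535  -0.257   0.1829] x [-0.752 -0.659  0.   ] y [-0.004  0.004 -1.   ] z [ 0.659 -0.752 -0.006] F [-1.1  0.9 -3.7] w 0.0484 q [-0.57  0.47 -0.07  1.04  0.   -2.86]
shift in present tool axes cm [1.43 9.38 1.99]  in target axes [1.43 9.39 1.94]  rotvec(tool) [ 0.006 -0.     0.   ]
```

View pics/s11.png

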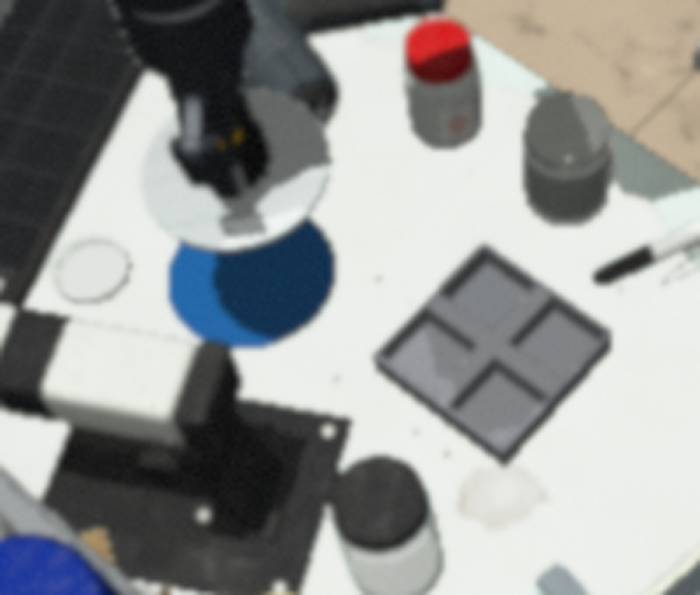

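```bash
python3 -m pendant '[{"hand":0.9,"dx":0.9,"dy":0,"dz":0.75,"ax":0.005,"ay":0,"az":0},{"hand":0.9,"dx":0.9,"dy":0,"dz":0.75,"ax":0,"ay":0,"az":0},{"hand":0.9,"dx":0,"dy":1.5,"dz":0,"ax":0,"ay":0,"az":0},{"hand":0.9,"dx":0,"dy":1.5,"dz":0,"ax":0,"ay":0,"az":0},{"hand":0.9,"dx":0,"dy":1.5,"dz":0,"ax":0,"ay":0,"az":0},{"hand":0.9,"dx":0,"dy":1.5,"dz":0,"ax":0,"ay":0,"az":0},{"hand":0.9,"dx":0,"dy":1.5,"dz":0,"ax":0,"ay":0,"az":0},{"hand":0.9,"dx":0,"dy":0,"dz":0,"ax":0,"ay":0,"az":0}]'
python3 - <<'E'
from h import *
st()
p,M=pose();go([.530,-.281,.089],M[:,0],[0,0,-1])
E
```

```text
clock: 23.38
position: [0.5334, -0.2828, 0.1112]
tcp_rot: [-0.25, 0.248, -0.66, 0.663]
contact_force: [-1.5, 0.7, -2.9]
width: 0.0484
t 23.38 p [ 0.5334 -0.2828  0.1112] x [-0.752 -0.659 -0.001] y [ 0.004 -0.003 -1.   ] z [ 0.659 -0.752  0.004] F [-1.5  0.7 -2.9] w 0.0484 q [-0.61  0.54 -0.15  0.88 -0.   -2.9 ]
shift in present tool axes cm [ 0.14  2.22 -0.36]  in target axes [ 0.14  2.22 -0.35]  rotvec(tool) [-0.004 -0.    -0.001]
```

```bash
python3 -m pendant '[{"hand":0.9,"dx":0,"dy":0.7,"dz":0,"ax":-0.003,"ay":0,"az":0},{"hand":0.9,"dx":0,"dy":0.7,"dz":0,"ax":0,"ay":0,"az":0},{"hand":0.9,"dx":0,"dy":0.5,"dz":0,"ax":0,"ay":0,"az":0},{"hand":0.9,"dx":0,"dy":0.2,"dz":0,"ax":0,"ay":0,"az":0},{"hand":0.9,"dx":0,"dy":0,"dz":0,"ax":0,"ay":0,"az":0}]'
python3 -m pendant '[{"hand":0.9,"dx":0,"dy":0.15,"dz":0,"ax":0,"ay":0,"az":0},{"hand":0.9,"dx":0,"dy":0.15,"dz":0,"ax":0,"ay":0,"az":0},{"hand":0.9,"dx":0,"dy":0,"dz":0,"ax":0,"ay":0,"az":0}]'
python3 - <<'E'
from h import *
st()
E
```

```text
clock: 23.8
position: [0.5344, -0.2822, 0.0915]
tcp_rot: [-0.25, 0.248, -0.661, 0.663]
contact_force: [-0.4, 0.3, -4.1]
width: 0.0485
clock: 24.05
position: [0.5346, -0.2822, 0.0887]
tcp_rot: [-0.25, 0.248, -0.661, 0.663]
contact_force: [-0.8, 0.7, -3.6]
width: 0.0483
t 24.05 p [ 0.5346 -0.2822  0.0887] x [-0.751 -0.66  -0.002] y [ 0.004 -0.002 -1.   ] z [ 0.66  -0.751  0.004] F [-0.8  0.7 -3.6] w 0.0483 q [-0.61  0.56 -0.17  0.83  0.   -2.9 ]
```

```bash
python3 -m pendant '[{"hand":0.9,"dx":0,"dy":0.15,"dz":0,"ax":0,"ay":0,"az":0},{"hand":0.9,"dx":0,"dy":0.1,"dz":0,"ax":0,"ay":0,"az":0},{"hand":0.9,"dx":0,"dy":0,"dz":0,"ax":0,"ay":0,"az":0}]'
python3 -m pendant '[{"hand":0.9,"dx":0,"dy":0.15,"dz":0,"ax":0,"ay":0,"az":0},{"hand":0.9,"dx":0,"dy":0,"dz":0,"ax":0,"ay":0,"az":0}]'
```

```text
clock: 24.3
position: [0.5344, -0.2822, 0.0861]
tcp_rot: [-0.25, 0.248, -0.661, 0.663]
contact_force: [-0.2, 0.9, -3.6]
width: 0.0482
clock: 24.47
position: [0.5348, -0.2825, 0.0856]
tcp_rot: [-0.25, 0.248, -0.66, 0.663]
contact_force: [-2.1, 0.6, 4.6]
width: 0.0482
```

```bash
python3 -m pendant '[{"hand":0.3,"dx":0,"dy":0,"dz":0,"ax":0,"ay":0,"az":0},{"hand":0.2,"dx":0,"dy":0,"dz":0,"ax":0,"ay":0,"az":0},{"hand":0.1,"dx":0,"dy":0,"dz":0,"ax":0,"ay":0,"az":0},{"hand":0.1,"dx":0,"dy":0,"dz":0,"ax":0,"ay":0,"az":0},{"hand":0.1,"dx":0,"dy":-1,"dz":0,"ax":0,"ay":0,"az":0},{"hand":0.1,"dx":0,"dy":-3,"dz":0,"ax":0,"ay":0,"az":0},{"hand":0.1,"dx":0,"dy":-4,"dz":0,"ax":0,"ay":0,"az":0},{"hand":0.1,"dx":0,"dy":-4,"dz":0,"ax":0,"ay":0,"az":0}]'
python3 -m pendant '[{"hand":0.1,"dx":-2,"dy":-4,"dz":-2.3,"ax":0,"ay":0.1,"az":0},{"hand":0.1,"dx":-2,"dy":-2,"dz":-2.3,"ax":0,"ay":0.1,"az":0},{"hand":0.1,"dx":-2,"dy":0,"dz":-2.3,"ax":0,"ay":0.1,"az":0},{"hand":0.1,"dx":-2,"dy":0,"dz":-2,"ax":0,"ay":0.1,"az":0},{"hand":0.1,"dx":-2.5,"dy":0,"dz":-2,"ax":0,"ay":0.1,"az":0},{"hand":0.1,"dx":-2.5,"dy":0,"dz":-2,"ax":0,"ay":0.1,"az":0},{"hand":0.1,"dx":-2.5,"dy":0,"dz":-2,"ax":0,"ay":0.1,"az":0},{"hand":0.1,"dx":-2.5,"dy":0,"dz":-2,"ax":0,"ay":0.1,"az":0}]'
python3 - <<'E'
from h import *
st()
snap('top','t12.png',(100,80,460,280),2.2); snap('scene','s12.png',(60,80,420,350),2.2)
E
```

```text
clock: 25.13
position: [0.5334, -0.2816, 0.2062]
tcp_rot: [-0.25, 0.249, -0.661, 0.662]
contact_force: [1.5, -1.1, 0.8]
width: 0.0769
clock: 25.8
position: [0.6377, -0.0731, 0.2592]
tcp_rot: [0.028, -0.031, -0.706, 0.707]
contact_force: [-0.2, 0.5, -0.2]
width: 0.0769
t 25.8 p [ 0.6377 -0.0731  0.2592] x [-0.996  0.084 -0.005] y [ 0.005 -0.002 -1.   ] z [-0.084 -0.996  0.001] F [-0.2  0.5 -0.2] w 0.0769 q [-0.23  0.51  0.21  1.26 -0.   -1.71]
```

View pics/t12.png

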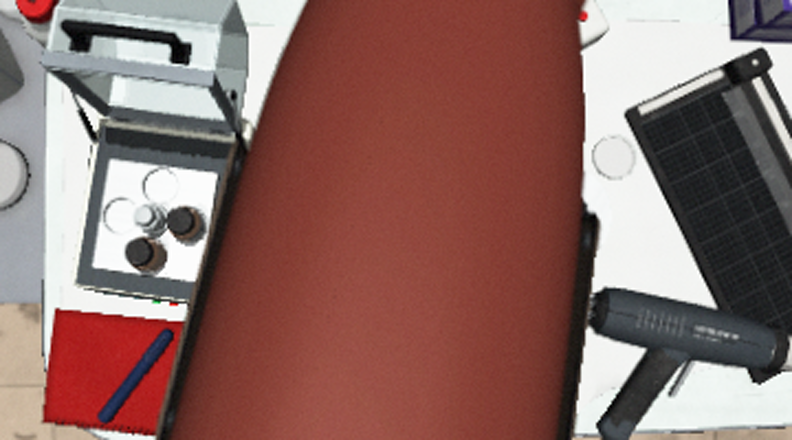

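View pics/s12.png

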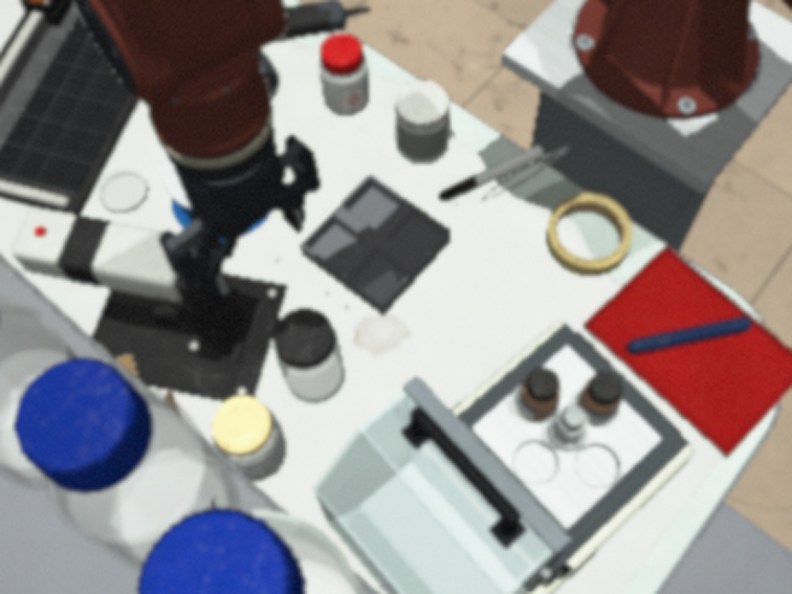

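Run:
```python
from h import *
t=(np.array([(185,218),(146,248)])/2.2+[100,80]);print(onz('top',t,.122).round(4))
s=np.array([(543,381),(607,385)])/2.2+[60,80];print(onz('scene',s,.122).round(4))
go([.529,.1705,.23],[-.988,.15,0],[0,0,-1])
```

```text
[[0.5298 0.1627 0.122 ]
 [0.4966 0.2075 0.122 ]]
[[0.5296 0.1714 0.122 ]
 [0.4941 0.221  0.122 ]]
shift in present tool axes cm [ 12.98   2.74 -23.24]  in target axes [ 14.56   2.81 -22.28]  rotvec(tool) [-0.     0.07  -0.005]
```

```bash
python3 -m pendant '[{"hand":0,"dx":1.6,"dy":0,"dz":-2.9,"ax":0,"ay":0,"az":0},{"hand":0,"dx":1.6,"dy":0,"dz":-2.9,"ax":0,"ay":0,"az":0},{"hand":0,"dx":1.6,"dy":0,"dz":-2.9,"ax":0,"ay":0,"az":0},{"hand":0,"dx":1.6,"dy":0,"dz":-2.9,"ax":0,"ay":0,"az":0},{"hand":0,"dx":1.6,"dy":0,"dz":-2.9,"ax":0,"ay":0,"az":0},{"hand":0,"dx":1.6,"dy":0,"dz":-2.9,"ax":0,"ay":0,"az":0},{"hand":0,"dx":1.6,"dy":0,"dz":-2.9,"ax":0,"ay":0,"az":0},{"hand":0,"dx":1.6,"dy":0,"dz":-2.9,"ax":0,"ay":0.07,"az":0}]' 40
python3 -m pendant '[{"hand":0,"dx":0,"dy":1.5,"dz":0,"ax":0,"ay":0,"az":0},{"hand":0,"dx":0,"dy":1.5,"dz":0,"ax":0,"ay":0,"az":0},{"hand":0,"dx":0,"dy":0,"dz":0,"ax":0,"ay":0,"az":0}]'
python3 - <<'E'
from h import *
st()
go([.529,.1705,.098],[-.988,.15,0],[0,0,-1])
im,d=snap('top','t13.png',(100,100,300,260),4); im2,d=snap('scene','s13.png',(60,80,420,350),2.2)
E
```

```text
clock: 26.57
position: [0.5269, 0.1674, 0.258]
tcp_rot: [0.051, -0.054, -0.705, 0.706]
contact_force: [0.3, -0.3, -0.5]
width: 0.085
clock: 26.82
position: [0.5264, 0.1666, 0.2256]
tcp_rot: [0.052, -0.053, -0.704, 0.706]
contact_force: [-1.6, -0.2, -0.5]
width: 0.0857
t 26.82 p [0.5264 0.1666 0.2256] x [-0.989  0.147 -0.001] y [ 0.001 -0.002 -1.   ] z [-0.147 -0.989  0.002] F [-1.6 -0.2 -0.5] w 0.0857 q [ 0.18  0.36 -0.12  1.09 -0.   -1.25]
shift in present tool axes cm [-0.19 12.76 -0.45]  in target axes [-0.2  12.76 -0.43]  rotvec(tool) [-0.002  0.003 -0.001]
```

View pics/t13.png

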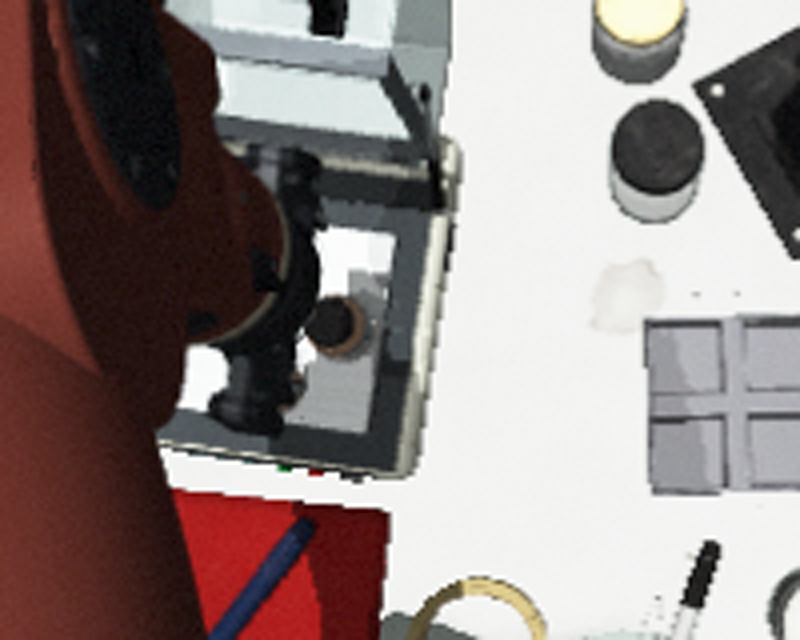

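View pics/s13.png

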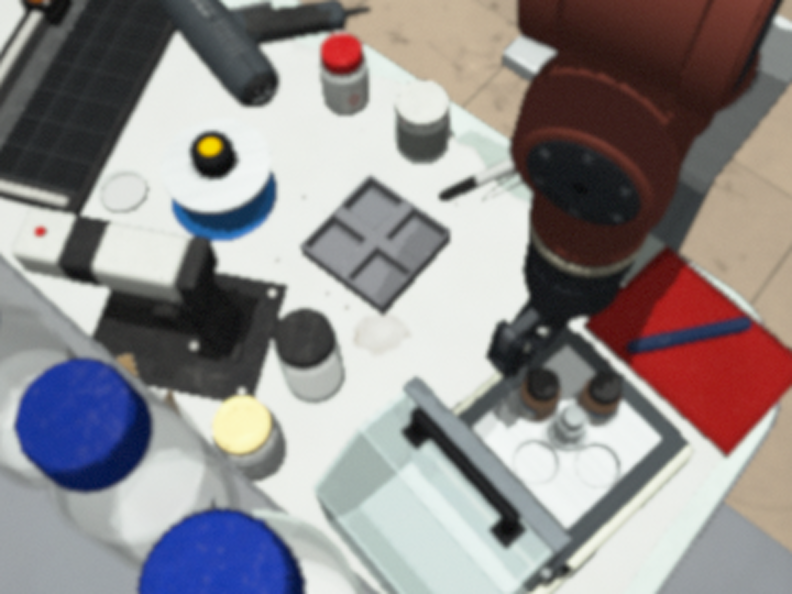

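```bash
python3 - <<'E'
from h import *
print(onz('top',[(100+332/4,100+322/4)],.122).round(4))
E
python3 -m pendant '[{"hand":0.15,"dx":-0.2,"dy":2,"dz":-0.4,"ax":0,"ay":0,"az":0},{"hand":0.15,"dx":0,"dy":2,"dz":0,"ax":0,"ay":0,"az":0},{"hand":0.15,"dx":0,"dy":2,"dz":0,"ax":0,"ay":0,"az":0},{"hand":0.15,"dx":0,"dy":2,"dz":0,"ax":0,"ay":0,"az":0},{"hand":0.15,"dx":0,"dy":0,"dz":0,"ax":0,"ay":0,"az":0},{"hand":0.15,"dx":0,"dy":0,"dz":0,"ax":0,"ay":0,"az":0}]'
python3 - <<'E'
from h import *
st()
go([.529,.1705,.098],[-.988,.15,0],[0,0,-1])
im2,d=snap('scene','s14.png',(240,200,400,330),4.5)
E
```

```text
[[0.5263 0.1655 0.122 ]]
clock: 27.42
position: [0.531, 0.1695, 0.1477]
tcp_rot: [0.052, -0.054, -0.705, 0.706]
contact_force: [-0.3, 0.2, 1.1]
width: 0.0721
t 27.42 p [0.531  0.1695 0.1477] x [-0.989  0.15  -0.003] y [ 0.003 -0.002 -1.   ] z [-0.15  -0.989  0.001] F [-0.3  0.2  1.1] w 0.0721 q [ 0.18  0.43 -0.24  0.91 -0.   -1.24]
shift in present tool axes cm [ 0.23  4.97 -0.07]  in target axes [ 0.21  4.97 -0.07]  rotvec(tool) [-0.001  0.001 -0.003]
```

View pics/s14.png

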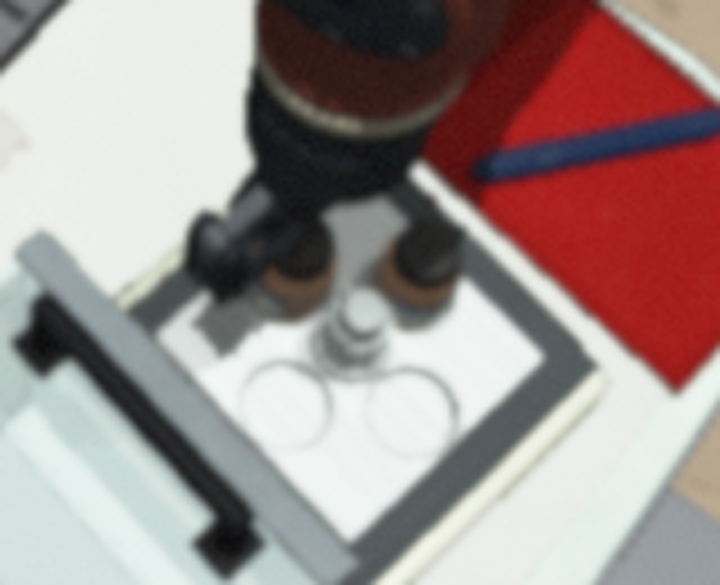

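```bash
python3 -m pendant '[{"hand":0.15,"dx":0.2,"dy":1.2,"dz":0,"ax":0,"ay":0,"az":-0.003},{"hand":0.15,"dx":0,"dy":1.2,"dz":0,"ax":0,"ay":0,"az":0},{"hand":0.15,"dx":0,"dy":1.2,"dz":0,"ax":0,"ay":0,"az":0},{"hand":0.15,"dx":0,"dy":1.2,"dz":0,"ax":0,"ay":0,"az":0},{"hand":0.15,"dx":0,"dy":0,"dz":0,"ax":0,"ay":0,"az":0},{"hand":0.15,"dx":0,"dy":0,"dz":0,"ax":0,"ay":0,"az":0}]'
python3 - <<'E'
from h import *
st()
go([.529,.1705,.098],[-.988,.15,0],[0,0,-1])
E
python3 -m pendant '[{"hand":0.9,"dx":0,"dy":0,"dz":0,"ax":0,"ay":0,"az":0},{"hand":0.9,"dx":0,"dy":0,"dz":0,"ax":0,"ay":0,"az":0},{"hand":0.9,"dx":0,"dy":0,"dz":0,"ax":0,"ay":0,"az":0},{"hand":0.9,"dx":0,"dy":0,"dz":0,"ax":0,"ay":0,"az":0},{"hand":0.9,"dx":0,"dy":0,"dz":0,"ax":0,"ay":0,"az":0},{"hand":0.9,"dx":0,"dy":0,"dz":0,"ax":0,"ay":0,"az":0}]' 40
python3 - <<'E'
from h import *
st()
E
```

```text
clock: 27.97
position: [0.5297, 0.1703, 0.1004]
tcp_rot: [0.052, -0.054, -0.705, 0.705]
contact_force: [-0.2, 0.8, -0.4]
width: 0.0725
t 27.97 p [0.5297 0.1703 0.1004] x [-0.989  0.149 -0.002] y [ 0.002 -0.001 -1.   ] z [-0.149 -0.989  0.001] F [-0.2  0.8 -0.4] w 0.0725 q [ 0.18  0.47 -0.3   0.8  -0.   -1.24]
shift in present tool axes cm [ 0.07  0.24 -0.01]  in target axes [ 0.07  0.24 -0.01]  rotvec(tool) [-0.001  0.001 -0.002]
clock: 28.47
position: [0.5297, 0.1704, 0.1005]
tcp_rot: [0.052, -0.054, -0.705, 0.705]
contact_force: [-2.3, -0.7, 7.0]
width: 0.0388
t 28.47 p [0.5297 0.1704 0.1005] x [-0.989  0.149 -0.003] y [ 0.003 -0.001 -1.   ] z [-0.149 -0.989  0.   ] F [-2.3 -0.7  7. ] w 0.0388 q [ 0.18  0.47 -0.3   0.8  -0.   -1.24]
```

```bash
python3 -m pendant '[{"hand":0.9,"dx":0,"dy":-0.8,"dz":0,"ax":0,"ay":0,"az":0},{"hand":0.9,"dx":0,"dy":-1.5,"dz":0,"ax":0,"ay":0,"az":0},{"hand":0.9,"dx":0,"dy":-2,"dz":0,"ax":0,"ay":0,"az":0},{"hand":0.9,"dx":0,"dy":-2.5,"dz":0,"ax":0,"ay":0,"az":0},{"hand":0.9,"dx":0,"dy":-2.5,"dz":0,"ax":0,"ay":0,"az":0},{"hand":0.9,"dx":0,"dy":-2.5,"dz":0,"ax":0,"ay":0,"az":0},{"hand":0.9,"dx":0,"dy":-1,"dz":0,"ax":0,"ay":0,"az":0},{"hand":0.9,"dx":0,"dy":0,"dz":0,"ax":0,"ay":0,"az":0}]'
python3 - <<'E'
from h import *
st()
im,d=snap('top','t15.png',(100,80,460,280),2.2); np.save('pics/t15.npy',im)
im2,d=snap('scene','s15.png',(140,130,420,340),2.8)
E
```

```text
clock: 29.13
position: [0.5304, 0.1708, 0.23]
tcp_rot: [-0.051, 0.055, 0.705, -0.705]
contact_force: [-0.5, -0.3, 0.1]
width: 0.0384
t 29.13 p [0.5304 0.1708 0.23  ] x [-0.989  0.149 -0.005] y [ 0.006 -0.    -1.   ] z [-0.149 -0.989 -0.001] F [-0.5 -0.3  0.1] w 0.0384 q [ 0.18  0.36 -0.11  1.1  -0.   -1.24]
```

View pics/t15.png

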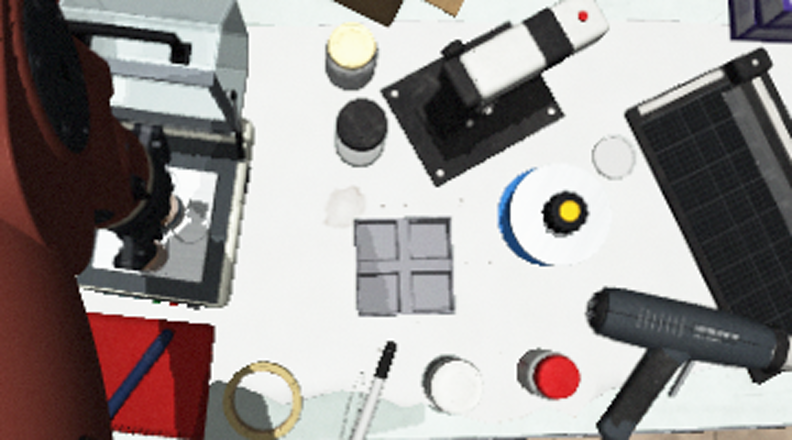

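View pics/s15.png

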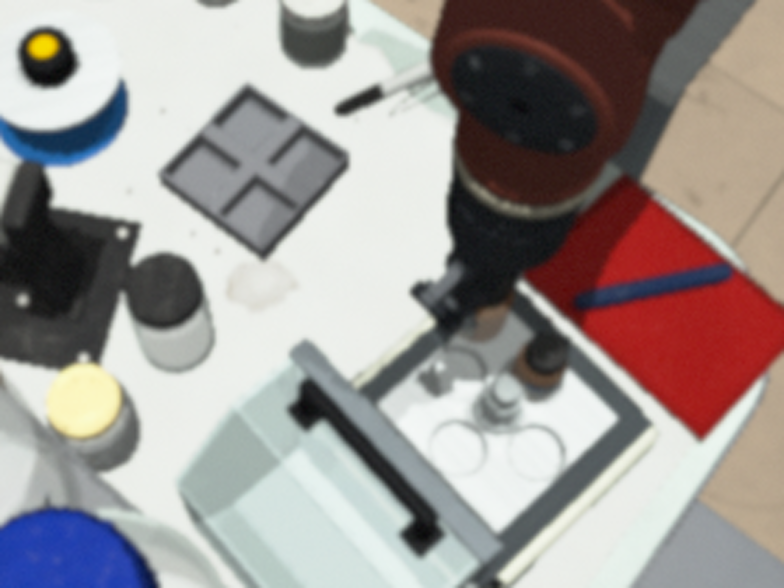

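```bash
cat >> h.py <<'E'
def tray(n,im,c0=(.4745,-.094)):
    # ray-cast every pixel onto rim plane, mask grey (not white, not black), largest blob near c0, minAreaRect in metres
    v,u=np.mgrid[0:384,0:512];W=onz(n,np.c_[u.ravel(),v.ravel()],.028).reshape(384,512,3)
    hv=cv2.cvtColor(im,cv2.COLOR_BGR2HSV)
    m=((hv[...,2]<185)&(hv[...,2]>25)&(hv[...,1]<75)&(np.hypot(W[...,0]-c0[0],W[...,1]-c0[1])<.125)).astype(np.uint8)
    m=cv2.morphologyEx(m,cv2.MORPH_OPEN,np.ones((3,3),np.uint8))
    k,l,s,c=cv2.connectedComponentsWithStats(m);i=1+np.argmax(s[1:,4])
    cs=max(cv2.findContours((l==i).astype(np.uint8),0,1)[0],key=cv2.contourArea).reshape(-1,2)
    P=W[cs[:,1],cs[:,0],:2].astype(np.float32);r=cv2.minAreaRect(P);print(n,'area',s[i,4],'c',np.round(r[0],4),'size',np.round(r[1],4),'ang',round(r[2],2));return r
E
python3 - <<'E'
from h import *
a=np.load('pics/t15.npy');tray('top',a)
b,d=snap('scene','x.png');tray('scene',b)
tray('top',cv2.imread('pics/top0.png'))
e=onz('top',[(100+405/2.2,80+268/2.2)],.028);print(e)
E
```

```text
top area 673 c [ 0.4742 -0.0592] size [0.12   0.0558] ang 0.64
scene area 2399 c [ 0.4816 -0.0871] size [0.1312 0.1304] ang 0.66
top area 1982 c [ 0.4763 -0.0913] size [0.1236 0.1235] ang 0.88
[[ 0.47222978 -0.09395784  0.028     ]]
```

Run:
```python
from h import *
s=np.array([(257,167),(248,85),(348,158),(264,252),(161,176)])/2.8+[140,130]
Q=onz('scene',s,.028);print(Q.round(4),Q[1:].mean(0).round(4))
t=np.array([(404,266),(355,219),(451,217),(455,313),(359,316)])/2.2+[100,80]
Q=onz('top',t,.028);print(Q.round(4),Q[1:].mean(0).round(4))
```

```text
[[ 0.4794 -0.0855  0.028 ]
 [ 0.4196 -0.1486  0.028 ]
 [ 0.4206 -0.0289  0.028 ]
 [ 0.5384 -0.0263  0.028 ]
 [ 0.5407 -0.1451  0.028 ]] [ 0.4798 -0.0872  0.028 ]
[[ 0.4748 -0.0928  0.028 ]
 [ 0.5351 -0.0327  0.028 ]
 [ 0.5353 -0.1538  0.028 ]
 [ 0.4146 -0.1551  0.028 ]
 [ 0.4136 -0.0351  0.028 ]] [ 0.4747 -0.0942  0.028 ]
```

Run:
```python
from h import *
for n in('top','scene'):
    im,d=snap(n,n+'_x.png');h=cv2.cvtColor(im,cv2.COLOR_BGR2HSV)
    m=((h[...,0]>18)&(h[...,0]<32)&(h[...,1]>150)).astype(np.uint8)
    W=cloud(n,d)
    v,u=np.where(m); P=onz(n,np.c_[u,v],.095);k=np.hypot(P[:,0]-.535,P[:,1]+.282)<.03
    print(n,k.sum(),u[k].mean(),v[k].mean(),onz(n,[(u[k].mean(),v[k].mean())],.095))
    # tray depth cloud: rim pixels
    Q=W.reshape(-1,3);q=Q[(Q[:,2]>.02)&(Q[:,2]<.036)&(np.abs(Q[:,0]-.475)<.1)&(np.abs(Q[:,1]+.09)<.1)]
    r=cv2.minAreaRect(q[:,:2].astype(np.float32));print(len(q),'depth rect',np.round(r[0],4),np.round(r[1],4),r[2], 'minmax',np.percentile(q,[1,99],axis=0).round(4))
```

```text
top 79 358.6455696202532 175.46835443037975 [[ 0.53367243 -0.28460814  0.095     ]]
718 depth rect [ 0.4764 -0.0928] [0.1239 0.1216] 0.7277633547782898 minmax [[ 0.4148 -0.1531  0.0209]
 [ 0.5378 -0.0319  0.0302]]
scene 99 155.07070707070707 146.33333333333334 [[ 0.53411337 -0.28418053  0.095     ]]
928 depth rect [ 0.4769 -0.0922] [0.1259 0.1267] 0.3871940076351166 minmax [[ 0.4156 -0.1541  0.0203]
 [ 0.5396 -0.03    0.0312]]
```

```bash
python3 -m pendant '[{"hand":0.9,"dx":-0.3,"dy":0,"dz":2.5,"ax":0,"ay":0,"az":0},{"hand":0.9,"dx":-0.3,"dy":0,"dz":3.5,"ax":0,"ay":0,"az":0},{"hand":0.9,"dx":-0.3,"dy":0,"dz":3.5,"ax":0,"ay":0,"az":0},{"hand":0.9,"dx":-0.3,"dy":0,"dz":3.5,"ax":0,"ay":0,"az":0},{"hand":0.9,"dx":-0.3,"dy":0,"dz":3.5,"ax":0,"ay":0,"az":0},{"hand":0.9,"dx":-0.3,"dy":0,"dz":3.5,"ax":0,"ay":0,"az":0},{"hand":0.9,"dx":-0.3,"dy":0,"dz":3.5,"ax":0,"ay":0,"az":0},{"hand":0.9,"dx":-0.3,"dy":0,"dz":3.5,"ax":0,"ay":0,"az":0}]'
python3 -m pendant '[{"hand":0.9,"dx":0,"dy":0,"dz":2.5,"ax":0,"ay":0,"az":0},{"hand":0.9,"dx":0,"dy":0,"dz":0,"ax":0,"ay":-0.118,"az":0},{"hand":0.9,"dx":0,"dy":0,"dz":0,"ax":0,"ay":-0.118,"az":0},{"hand":0.9,"dx":0,"dy":0,"dz":0,"ax":0,"ay":-0.118,"az":0},{"hand":0.9,"dx":0,"dy":0,"dz":0,"ax":0,"ay":-0.118,"az":0},{"hand":0.9,"dx":0,"dy":0,"dz":0,"ax":0,"ay":-0.118,"az":0},{"hand":0.9,"dx":0,"dy":0,"dz":0,"ax":0,"ay":-0.118,"az":0},{"hand":0.9,"dx":0,"dy":0,"dz":0,"ax":0,"ay":-0.118,"az":0}]'
python3 -m pendant '[{"hand":0.9,"dx":0,"dy":1.5,"dz":0,"ax":0,"ay":-0.118,"az":0},{"hand":0.9,"dx":0,"dy":2.5,"dz":0,"ax":0,"ay":0,"az":0},{"hand":0.9,"dx":0,"dy":2.5,"dz":0,"ax":0,"ay":0,"az":0},{"hand":0.9,"dx":0,"dy":0,"dz":0,"ax":0,"ay":0,"az":0},{"hand":0.9,"dx":0,"dy":0,"dz":0,"ax":0,"ay":0,"az":0}]'
python3 - <<'E'
from h import *
st()
go([.509,-.126,.055],[-1,-1,0],[0,0,-1])
im2,d=snap('scene','s16.png',(140,100,340,270),3.6)
Q=cloud('scene',d).reshape(-1,3);q=Q[(Q[:,2]>.02)&(Q[:,2]<.036)&(np.abs(Q[:,0]-.475)<.1)&(np.abs(Q[:,1]+.09)<.1)]
r=cv2.minAreaRect(q[:,:2].astype(np.float32));print(len(q),'depth rect',np.round(r[0],4),np.round(r[1],4),r[2])
E
```

```text
clock: 30.05
position: [0.5115, -0.1016, 0.2264]
tcp_rot: [0.053, -0.052, -0.705, 0.705]
contact_force: [0.6, -0.9, -0.9]
width: 0.0385
clock: 30.72
position: [0.5081, -0.1246, 0.2262]
tcp_rot: [0.236, -0.237, 0.666, -0.666]
contact_force: [0.5, -1.0, -0.0]
width: 0.0388
clock: 31.13
position: [0.5074, -0.1244, 0.1611]
tcp_rot: [0.273, -0.274, 0.653, -0.651]
contact_force: [-1.1, 0.4, -0.3]
width: 0.0388
t 31.13 p [ 0.5074 -0.1244  0.1611] x [-0.701 -0.713  0.002] y [-0.003  0.    -1.   ] z [ 0.713 -0.701 -0.003] F [-1.1  0.4 -0.3] w 0.0388 q [-0.38  0.36 -0.31  0.91 -0.   -2.75]
shift in present tool axes cm [-1.000e-02  1.061e+01  2.600e-01]  in target axes [ 0.   10.61  0.23]  rotvec(tool) [0.003 0.009 0.002]
906 depth rect [ 0.4776 -0.0925] [0.1258 0.1265] 1.476698875427246
```

View pics/s16.png

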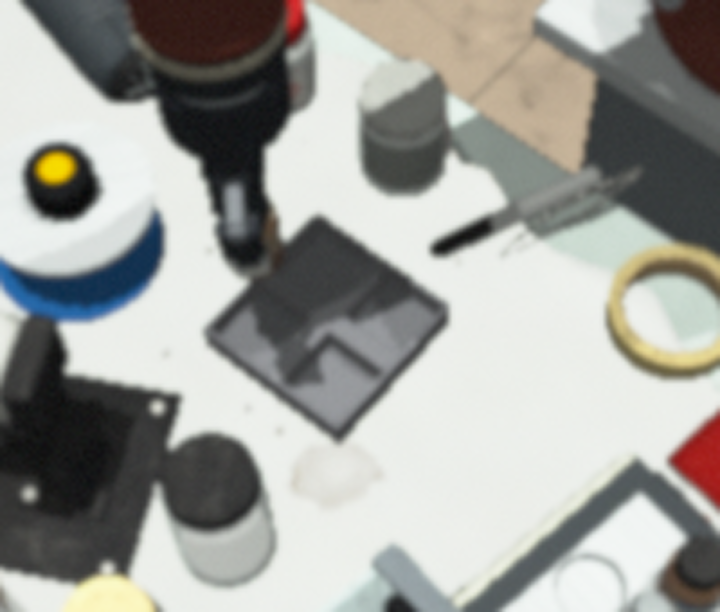

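```bash
python3 -m pendant '[{"hand":0.9,"dx":0,"dy":2,"dz":0.2,"ax":0.003,"ay":0,"az":0.002},{"hand":0.9,"dx":0,"dy":2,"dz":0,"ax":0,"ay":0,"az":0},{"hand":0.9,"dx":0,"dy":1.5,"dz":0,"ax":0,"ay":0,"az":0},{"hand":0.9,"dx":0,"dy":1.5,"dz":0,"ax":0,"ay":0,"az":0},{"hand":0.9,"dx":0,"dy":1,"dz":0,"ax":0,"ay":0,"az":0},{"hand":0.9,"dx":0,"dy":0,"dz":0,"ax":0,"ay":0,"az":0}]'
python3 - <<'E'
from h import *
st()
go([.509,-.126,.055],[-1,-1,0],[0,0,-1])
im2,d=snap('scene','s17.png',(140,100,340,270),3.6)
E
```

```text
clock: 31.68
position: [0.5101, -0.1263, 0.0818]
tcp_rot: [-0.274, 0.273, -0.651, 0.653]
contact_force: [-0.6, 0.9, -1.2]
width: 0.0383
t 31.68 p [ 0.5101 -0.1263  0.0818] x [-0.701 -0.713 -0.001] y [ 0.003 -0.001 -1.   ] z [ 0.713 -0.701  0.003] F [-0.6  0.9 -1.2] w 0.0383 q [-0.38  0.45 -0.41  0.71 -0.   -2.75]
shift in present tool axes cm [ 0.06  2.68 -0.11]  in target axes [ 0.06  2.68 -0.1 ]  rotvec(tool) [-0.003  0.009 -0.001]
```

View pics/s17.png

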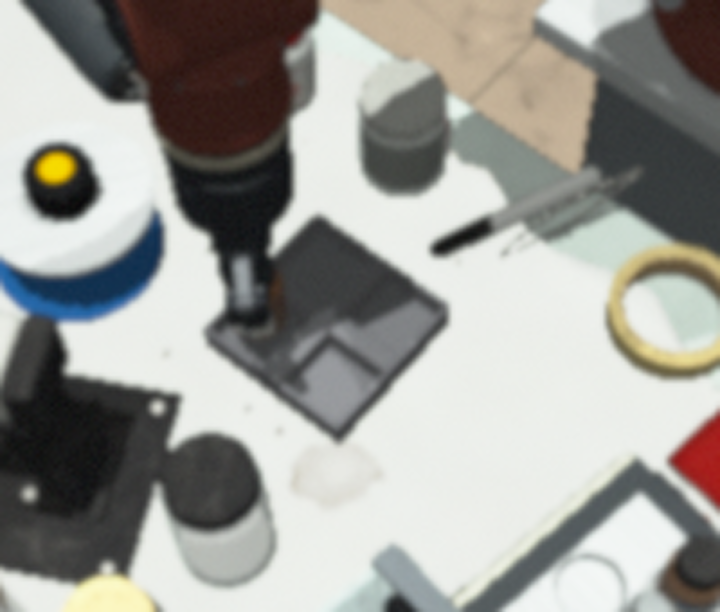

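```bash
python3 -m pendant '[{"hand":0.9,"dx":0.05,"dy":0.8,"dz":-0.1,"ax":0,"ay":0,"az":0},{"hand":0.9,"dx":0,"dy":0.8,"dz":0,"ax":0,"ay":0,"az":0},{"hand":0.9,"dx":0,"dy":0.5,"dz":0,"ax":0,"ay":0,"az":0},{"hand":0.9,"dx":0,"dy":0.3,"dz":0,"ax":0,"ay":0,"az":0},{"hand":0.9,"dx":0,"dy":0,"dz":0,"ax":0,"ay":0,"az":0},{"hand":0.9,"dx":0,"dy":0,"dz":0,"ax":0,"ay":0,"az":0}]'
python3 -m pendant '[{"hand":0.9,"dx":0,"dy":0.15,"dz":0,"ax":0,"ay":0,"az":0},{"hand":0.9,"dx":0,"dy":0,"dz":0,"ax":0,"ay":0,"az":0}]'
python3 - <<'E'
from h import *
st()
go([.509,-.126,.0525],[-1,-1,0],[0,0,-1])
E
```

```text
clock: 32.23
position: [0.5095, -0.1261, 0.0584]
tcp_rot: [-0.275, 0.272, -0.651, 0.653]
contact_force: [-0.1, -0.5, -0.6]
width: 0.0386
clock: 32.4
position: [0.5096, -0.1261, 0.057]
tcp_rot: [-0.275, 0.272, -0.651, 0.653]
contact_force: [1.0, 0.1, -0.8]
width: 0.0387
t 32.4 p [ 0.5096 -0.1261  0.057 ] x [-0.701 -0.713 -0.002] y [ 0.005 -0.002 -1.   ] z [ 0.713 -0.701  0.004] F [ 1.   0.1 -0.8] w 0.0387 q [-0.38  0.48 -0.43  0.65  0.   -2.75]
shift in present tool axes cm [ 0.04  0.45 -0.06]  in target axes [ 0.04  0.45 -0.06]  rotvec(tool) [-0.004  0.009 -0.002]
```

```bash
python3 -m pendant '[{"hand":0.9,"dx":0,"dy":0.2,"dz":0,"ax":0,"ay":0,"az":0},{"hand":0.9,"dx":0,"dy":0.1,"dz":0,"ax":0,"ay":0,"az":0},{"hand":0.9,"dx":0,"dy":0,"dz":0,"ax":0,"ay":0,"az":0}]'
python3 -m pendant '[{"hand":0.9,"dx":0,"dy":0.15,"dz":0,"ax":0,"ay":0,"az":0},{"hand":0.9,"dx":0,"dy":0,"dz":0,"ax":0,"ay":0,"az":0}]'
```

```text
clock: 32.65
position: [0.5094, -0.1261, 0.0538]
tcp_rot: [-0.275, 0.272, -0.651, 0.653]
contact_force: [0.3, 0.5, -0.4]
width: 0.0383
clock: 32.82
position: [0.5097, -0.1262, 0.0526]
tcp_rot: [-0.275, 0.272, -0.651, 0.653]
contact_force: [-0.6, -0.0, 0.1]
width: 0.0384
```

```bash
python3 -m pendant '[{"hand":0.9,"dx":0,"dy":0.12,"dz":0,"ax":0,"ay":0,"az":0},{"hand":0.9,"dx":0,"dy":0,"dz":0,"ax":0,"ay":0,"az":0}]'
python3 -m pendant '[{"hand":0.45,"dx":0,"dy":0,"dz":0,"ax":0,"ay":0,"az":0},{"hand":0.3,"dx":0,"dy":0,"dz":0,"ax":0,"ay":0,"az":0},{"hand":0.2,"dx":0,"dy":0,"dz":0,"ax":0,"ay":0,"az":0},{"hand":0.2,"dx":0,"dy":0,"dz":0,"ax":0,"ay":0,"az":0},{"hand":0.2,"dx":0,"dy":-1,"dz":0,"ax":0,"ay":0,"az":0},{"hand":0.2,"dx":0,"dy":-3,"dz":0,"ax":0,"ay":0,"az":0},{"hand":0.2,"dx":0,"dy":-4,"dz":0,"ax":0,"ay":0,"az":0},{"hand":0.2,"dx":0,"dy":-4,"dz":0,"ax":0,"ay":0,"az":0}]'
python3 -m pendant '[{"hand":0.2,"dx":0,"dy":-3,"dz":0,"ax":0,"ay":0.12,"az":0},{"hand":0.2,"dx":0,"dy":-3,"dz":0,"ax":0,"ay":0.12,"az":0},{"hand":0.2,"dx":0,"dy":0,"dz":0,"ax":0,"ay":0.12,"az":0},{"hand":0.2,"dx":0,"dy":0,"dz":0,"ax":0,"ay":0.12,"az":0},{"hand":0.2,"dx":0,"dy":0,"dz":0,"ax":0,"ay":0.12,"az":0},{"hand":0.2,"dx":0,"dy":0,"dz":0,"ax":0,"ay":0.12,"az":0},{"hand":0.2,"dx":0,"dy":0,"dz":0,"ax":0,"ay":0.12,"az":0},{"hand":0.2,"dx":0,"dy":0,"dz":0,"ax":0,"ay":0.12,"az":0}]'
python3 - <<'E'
from h import *
st()
im2,d=snap('scene','s18.png',(140,100,340,270),3.6)
go([.493,.2195,.23],[.15,.988,0],[0,0,-1])
go([.493,.2195,.23],[-.15,-.988,0],[0,0,-1])
E
```

```text
clock: 32.98
position: [0.5098, -0.1263, 0.0525]
tcp_rot: [-0.275, 0.272, -0.651, 0.653]
contact_force: [-5.4, 1.3, 17.7]
width: 0.0385
clock: 33.65
position: [0.5081, -0.1255, 0.1727]
tcp_rot: [-0.274, 0.273, -0.651, 0.653]
contact_force: [1.7, -0.6, 0.2]
width: 0.0678
clock: 34.32
position: [0.5086, -0.1257, 0.232]
tcp_rot: [0.059, -0.062, -0.704, 0.705]
contact_force: [-0.8, -0.1, -0.7]
width: 0.068
t 34.32 p [ 0.5086 -0.1257  0.232 ] x [-0.985  0.171 -0.005] y [ 0.005 -0.002 -1.   ] z [-0.171 -0.985  0.001] F [-0.8 -0.1 -0.7] w 0.068 q [-0.38  0.3  -0.19  1.08 -0.   -1.78]
shift in present tool axes cm [  7.73   0.12 -33.69]  in target axes [33.9   0.19  6.73]  rotvec(tool) [ 0.003  1.541 -0.005]
shift in present tool axes cm [  7.73   0.12 -33.69]  in target axes [-33.9    0.19  -6.73]  rotvec(tool) [-0.005 -1.6   -0.003]
```

View pics/s18.png

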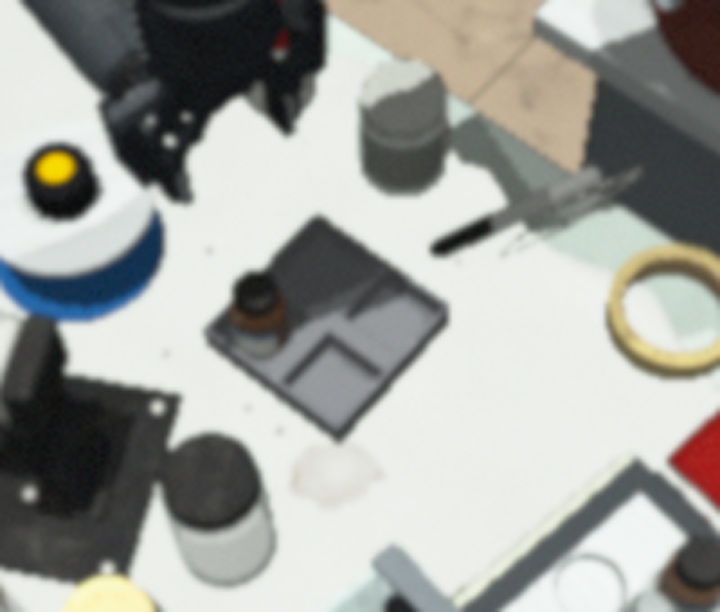

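```bash
python3 -m pendant '[{"hand":0.15,"dx":0.8,"dy":0,"dz":-3.5,"ax":0,"ay":0,"az":0},{"hand":0.15,"dx":0.8,"dy":0,"dz":-3.5,"ax":0,"ay":0,"az":0},{"hand":0.15,"dx":0.8,"dy":0,"dz":-3.5,"ax":0,"ay":0,"az":0},{"hand":0.15,"dx":0.8,"dy":0,"dz":-3.5,"ax":0,"ay":0,"az":0},{"hand":0.15,"dx":0.8,"dy":0,"dz":-3.5,"ax":0,"ay":0,"az":0},{"hand":0.15,"dx":0.8,"dy":0,"dz":-3.5,"ax":0,"ay":0,"az":0},{"hand":0.15,"dx":0.8,"dy":0,"dz":-3.5,"ax":0,"ay":0,"az":0},{"hand":0.15,"dx":0.8,"dy":0,"dz":-3.5,"ax":0,"ay":0,"az":0}]'
python3 -m pendant '[{"hand":0.15,"dx":0.8,"dy":0,"dz":-3.5,"ax":0,"ay":0,"az":0},{"hand":0.15,"dx":0.5,"dy":0,"dz":-2,"ax":0,"ay":0,"az":0},{"hand":0.15,"dx":0,"dy":0,"dz":0,"ax":0,"ay":0.12,"az":0},{"hand":0.15,"dx":0,"dy":0,"dz":0,"ax":0,"ay":0.12,"az":0},{"hand":0.15,"dx":0,"dy":0,"dz":0,"ax":0,"ay":0.12,"az":0},{"hand":0.15,"dx":0,"dy":0,"dz":0,"ax":0,"ay":0.12,"az":0},{"hand":0.15,"dx":0,"dy":0,"dz":0,"ax":0,"ay":0.12,"az":0},{"hand":0.15,"dx":0,"dy":0,"dz":0,"ax":0,"ay":0.12,"az":0}]'
python3 -m pendant '[{"hand":0.15,"dx":0,"dy":0,"dz":0,"ax":0,"ay":0.12,"az":0},{"hand":0.15,"dx":0,"dy":0,"dz":0,"ax":0,"ay":0.12,"az":0},{"hand":0.15,"dx":0,"dy":0,"dz":0,"ax":0,"ay":0.12,"az":0},{"hand":0.15,"dx":0,"dy":0,"dz":0,"ax":0,"ay":0.12,"az":0},{"hand":0.15,"dx":0,"dy":0,"dz":0,"ax":0,"ay":0.12,"az":0},{"hand":0.15,"dx":0,"dy":0,"dz":0,"ax":0,"ay":0.12,"az":0},{"hand":0.15,"dx":0,"dy":0,"dz":0,"ax":0,"ay":0.1,"az":0},{"hand":0.15,"dx":0,"dy":0,"dz":0,"ax":0,"ay":0,"az":0}]'
python3 - <<'E'
from h import *
st()
im2,d=snap('scene','s19.png',(240,200,400,330),4.5)
go([.493,.2195,.098],[.15,.988,0],[0,0,-1])
E
```

```text
clock: 35.03
position: [0.4913, 0.1626, 0.2314]
tcp_rot: [0.056, -0.059, -0.704, 0.705]
contact_force: [1.1, 0.9, -0.4]
width: 0.0723
clock: 35.7
position: [0.4879, 0.2174, 0.2311]
tcp_rot: [-0.302, 0.305, 0.639, -0.638]
contact_force: [1.1, 0.1, 0.1]
width: 0.0726
clock: 36.37
position: [0.4879, 0.2173, 0.2311]
tcp_rot: [-0.531, 0.534, 0.466, -0.464]
contact_force: [0.2, -0.8, 0.3]
width: 0.0725
t 36.37 p [0.4879 0.2173 0.2311] x [ 0.136  0.991 -0.001] y [ 0.004 -0.002 -1.   ] z [-0.991  0.136 -0.005] F [ 0.2 -0.8  0.3] w 0.0725 q [ 0.28  0.32 -0.17  1.08 -0.    0.42]
shift in present tool axes cm [ 0.3 13.3 -0.4]  in target axes [ 0.29 13.3  -0.46]  rotvec(tool) [ 0.005  0.02  -0.001]
```

View pics/s19.png

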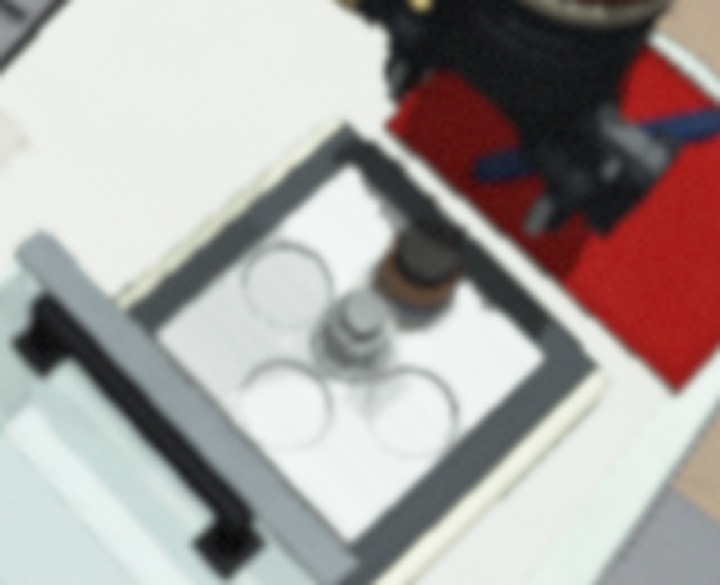

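```bash
python3 - <<'E'
from h import *
print(onz('scene',[(335.1,256.0)],.122))
E
python3 -m pendant '[{"hand":0.15,"dx":0.3,"dy":2,"dz":-0.4,"ax":0.004,"ay":0.015,"az":0},{"hand":0.15,"dx":0,"dy":2,"dz":0,"ax":0,"ay":0,"az":0},{"hand":0.15,"dx":0,"dy":2,"dz":0,"ax":0,"ay":0,"az":0},{"hand":0.15,"dx":0,"dy":2,"dz":0,"ax":0,"ay":0,"az":0},{"hand":0.15,"dx":0,"dy":0,"dz":0,"ax":0,"ay":0,"az":0},{"hand":0.15,"dx":0,"dy":0,"dz":0,"ax":0,"ay":0,"az":0}]'
python3 - <<'E'
from h import *
st()
go([.493,.2195,.098],[.15,.988,0],[0,0,-1])
E
```

```text
[[0.49700577 0.22094917 0.122     ]]
clock: 36.92
position: [0.4919, 0.2194, 0.1504]
tcp_rot: [-0.535, 0.535, 0.461, -0.463]
contact_force: [-0.4, 0.6, 0.9]
width: 0.0729
t 36.92 p [0.4919 0.2194 0.1504] x [ 0.146  0.989 -0.002] y [-0.002 -0.002 -1.   ] z [-0.989  0.146  0.001] F [-0.4  0.6  0.9] w 0.0729 q [ 0.28  0.39 -0.28  0.9  -0.    0.43]
shift in present tool axes cm [ 0.03  5.24 -0.12]  in target axes [ 0.02  5.24 -0.11]  rotvec(tool) [-0.001  0.004 -0.002]
```

```bash
python3 -m pendant '[{"hand":0.15,"dx":0,"dy":1.3,"dz":-0.15,"ax":0,"ay":0,"az":0},{"hand":0.15,"dx":0,"dy":1.3,"dz":0,"ax":0,"ay":0,"az":0},{"hand":0.15,"dx":0,"dy":1.3,"dz":0,"ax":0,"ay":0,"az":0},{"hand":0.15,"dx":0,"dy":1.2,"dz":0,"ax":0,"ay":0,"az":0},{"hand":0.15,"dx":0,"dy":0,"dz":0,"ax":0,"ay":0,"az":0},{"hand":0.15,"dx":0,"dy":0,"dz":0,"ax":0,"ay":0,"az":0}]'
python3 -m pendant '[{"hand":0.9,"dx":0,"dy":0,"dz":0,"ax":0,"ay":0,"az":0},{"hand":0.9,"dx":0,"dy":0,"dz":0,"ax":0,"ay":0,"az":0},{"hand":0.9,"dx":0,"dy":0,"dz":0,"ax":0,"ay":0,"az":0},{"hand":0.9,"dx":0,"dy":0,"dz":0,"ax":0,"ay":0,"az":0},{"hand":0.9,"dx":0,"dy":0,"dz":0,"ax":0,"ay":0,"az":0},{"hand":0.9,"dx":0,"dy":0,"dz":0,"ax":0,"ay":0,"az":0}]' 40
python3 - <<'E'
from h import *
st()
E
```

```text
clock: 37.42
position: [0.4945, 0.2195, 0.1007]
tcp_rot: [-0.535, 0.536, 0.462, -0.462]
contact_force: [-0.3, 0.3, 0.1]
width: 0.0726
clock: 37.92
position: [0.4947, 0.2196, 0.101]
tcp_rot: [-0.535, 0.537, 0.462, -0.461]
contact_force: [-1.2, -0.1, 8.4]
width: 0.0383
t 37.92 p [0.4947 0.2196 0.101 ] x [ 0.149  0.989 -0.   ] y [ 0.002 -0.001 -1.   ] z [-0.989  0.149 -0.002] F [-1.2 -0.1  8.4] w 0.0383 q [ 0.28  0.45 -0.34  0.78 -0.    0.43]
```

```bash
python3 -m pendant '[{"hand":0.9,"dx":0,"dy":-0.8,"dz":0,"ax":0,"ay":0,"az":0},{"hand":0.9,"dx":0,"dy":-1.5,"dz":0,"ax":0,"ay":0,"az":0},{"hand":0.9,"dx":0,"dy":-2,"dz":0,"ax":0,"ay":0,"az":0},{"hand":0.9,"dx":0,"dy":-2.5,"dz":0,"ax":0,"ay":0,"az":0},{"hand":0.9,"dx":0,"dy":-2.5,"dz":0,"ax":0,"ay":0,"az":0},{"hand":0.9,"dx":0,"dy":-2.5,"dz":0,"ax":0,"ay":0,"az":0},{"hand":0.9,"dx":0,"dy":-1,"dz":0,"ax":0,"ay":0,"az":0},{"hand":0.9,"dx":0,"dy":0,"dz":0,"ax":0,"ay":0,"az":0}]'
python3 - <<'E'
from h import *
st()
for n in('top','scene'):
    im,d=snap(n,n[0]+'20.png',(140,100,340,270),3.6)
    Q=cloud(n,d).reshape(-1,3);q=Q[(Q[:,2]>.02)&(Q[:,2]<.036)&(np.abs(Q[:,0]-.475)<.13)&(np.abs(Q[:,1]+.09)<.13)]
    r=cv2.minAreaRect(q[:,:2].astype(np.float32));print(len(q),'depth rect',np.round(r[0],4),np.round(r[1],4),r[2])
go([.443,-.060,.23],[1,1,0],[0,0,-1])
E
```

```text
clock: 38.58
position: [0.4953, 0.2199, 0.2303]
tcp_rot: [-0.535, 0.537, 0.463, -0.46]
contact_force: [-0.2, 0.7, -0.3]
width: 0.0382
t 38.58 p [0.4953 0.2199 0.2303] x [0.149 0.989 0.001] y [ 0.005  0.    -1.   ] z [-0.989  0.149 -0.005] F [-0.2  0.7 -0.3] w 0.0382 q [ 0.28  0.33 -0.15  1.09 -0.    0.43]
744 depth rect [ 0.4419 -0.0931] [0.1933 0.1216] 0.6297619342803955
999 depth rect [ 0.4437 -0.0949] [0.1989 0.1311] 4.401675701141357
shift in present tool axes cm [-28.39  -0.27   0.85]  in target axes [-23.35  -0.3  -16.17]  rotvec(tool) [ 0.001  0.636 -0.001]
```

View pics/t20.png

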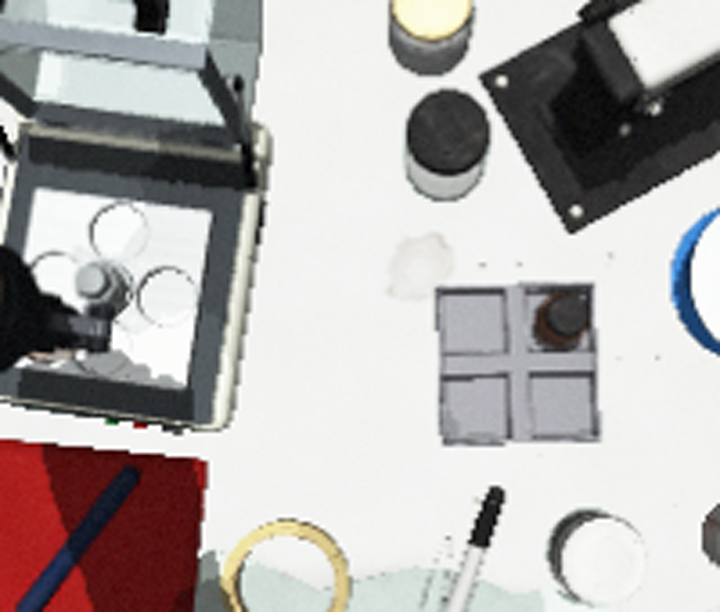

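View pics/s20.png

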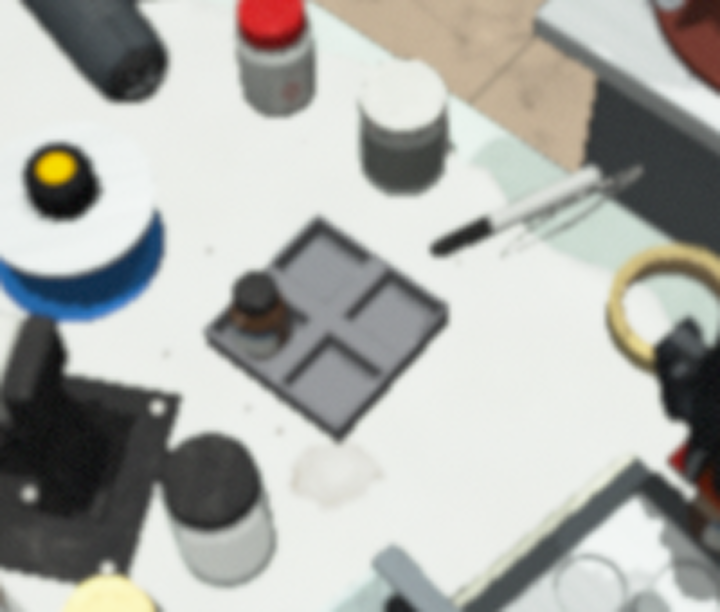

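```bash
python3 -m pendant '[{"hand":0.9,"dx":-3.2,"dy":0,"dz":0.1,"ax":0,"ay":0,"az":0},{"hand":0.9,"dx":-3.6,"dy":0,"dz":0.1,"ax":0,"ay":0,"az":0},{"hand":0.9,"dx":-3.6,"dy":0,"dz":0.1,"ax":0,"ay":0,"az":0},{"hand":0.9,"dx":-3.6,"dy":0,"dz":0.1,"ax":0,"ay":0,"az":0},{"hand":0.9,"dx":-3.6,"dy":0,"dz":0.1,"ax":0,"ay":0,"az":0},{"hand":0.9,"dx":-3.6,"dy":0,"dz":0.1,"ax":0,"ay":0,"az":0},{"hand":0.9,"dx":-3.6,"dy":0,"dz":0.1,"ax":0,"ay":0,"az":0},{"hand":0.9,"dx":-3.6,"dy":0,"dz":0.1,"ax":0,"ay":0,"az":0}]'
python3 -m pendant '[{"hand":0.9,"dx":0,"dy":0,"dz":0,"ax":0,"ay":0.106,"az":0},{"hand":0.9,"dx":0,"dy":0,"dz":0,"ax":0,"ay":0.106,"az":0},{"hand":0.9,"dx":0,"dy":0,"dz":0,"ax":0,"ay":0.106,"az":0},{"hand":0.9,"dx":0,"dy":0,"dz":0,"ax":0,"ay":0.106,"az":0},{"hand":0.9,"dx":0,"dy":1.5,"dz":0,"ax":0,"ay":0.106,"az":0},{"hand":0.9,"dx":0,"dy":2.5,"dz":0,"ax":0,"ay":0.106,"az":0},{"hand":0.9,"dx":0,"dy":2,"dz":0,"ax":0,"ay":0,"az":0},{"hand":0.9,"dx":0,"dy":0,"dz":0,"ax":0,"ay":0,"az":0}]'
python3 - <<'E'
from h import *
st()
go([.443,-.060,.056],[1,1,0],[0,0,-1])
snap('scene','s21.png',(140,100,340,270),3.6)
E
```

```text
clock: 39.35
position: [0.442, -0.0614, 0.2262]
tcp_rot: [0.536, -0.535, -0.461, 0.462]
contact_force: [0.6, -1.0, -1.6]
width: 0.0387
clock: 40.02
position: [0.4402, -0.0592, 0.1634]
tcp_rot: [0.655, -0.652, -0.268, 0.273]
contact_force: [-1.3, 0.5, -1.4]
width: 0.0386
t 40.02 p [ 0.4402 -0.0592  0.1634] x [ 0.707  0.707 -0.005] y [-0.008  0.001 -1.   ] z [-0.707  0.707  0.006] F [-1.3  0.5 -1.4] w 0.0386 q [-0.3   0.22 -0.49  0.86 -0.    0.49]
shift in present tool axes cm [ 0.19 10.73 -0.32]  in target axes [ 0.14 10.74 -0.25]  rotvec(tool) [-0.006 -0.001 -0.005]
```

View pics/s21.png

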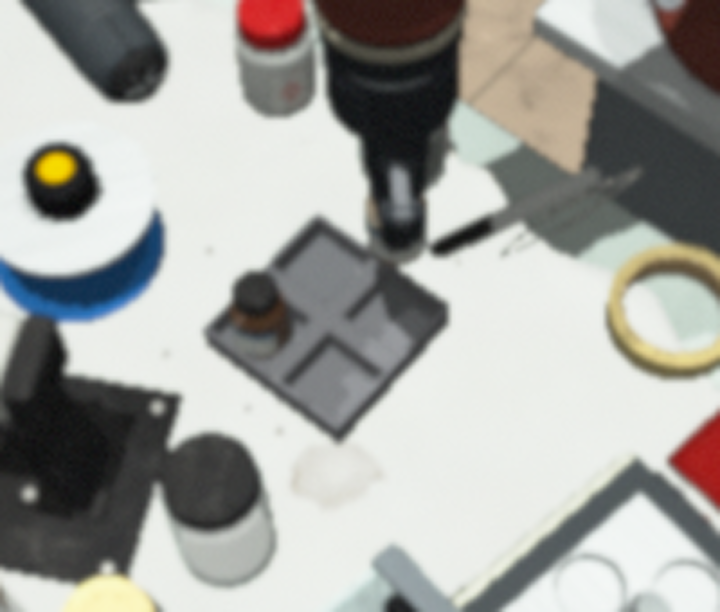

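```bash
python3 -m pendant '[{"hand":0.9,"dx":0.15,"dy":2,"dz":-0.25,"ax":-0.005,"ay":0,"az":-0.005},{"hand":0.9,"dx":0,"dy":2,"dz":0,"ax":0,"ay":0,"az":0},{"hand":0.9,"dx":0,"dy":1.5,"dz":0,"ax":0,"ay":0,"az":0},{"hand":0.9,"dx":0,"dy":1.5,"dz":0,"ax":0,"ay":0,"az":0},{"hand":0.9,"dx":0,"dy":1,"dz":0,"ax":0,"ay":0,"az":0},{"hand":0.9,"dx":0,"dy":0,"dz":0,"ax":0,"ay":0,"az":0},{"hand":0.9,"dx":0,"dy":0,"dz":0,"ax":0,"ay":0,"az":0}]'
python3 - <<'E'
from h import *
st()
go([.443,-.060,.056],[1,1,0],[0,0,-1])
snap('scene','s22.png',(140,100,340,270),3.6)
E
```

```text
clock: 40.65
position: [0.4469, -0.061, 0.0882]
tcp_rot: [-0.652, 0.654, 0.273, -0.269]
contact_force: [0.7, -0.0, -0.5]
width: 0.0388
t 40.65 p [ 0.4469 -0.061   0.0882] x [0.707 0.707 0.004] y [ 0.007 -0.001 -1.   ] z [-0.707  0.707 -0.005] F [ 0.7 -0.  -0.5] w 0.0388 q [-0.3   0.32 -0.6   0.65  0.    0.49]
shift in present tool axes cm [-0.22  3.22  0.36]  in target axes [-0.21  3.22  0.35]  rotvec(tool) [0.005 0.    0.004]
```

View pics/s22.png

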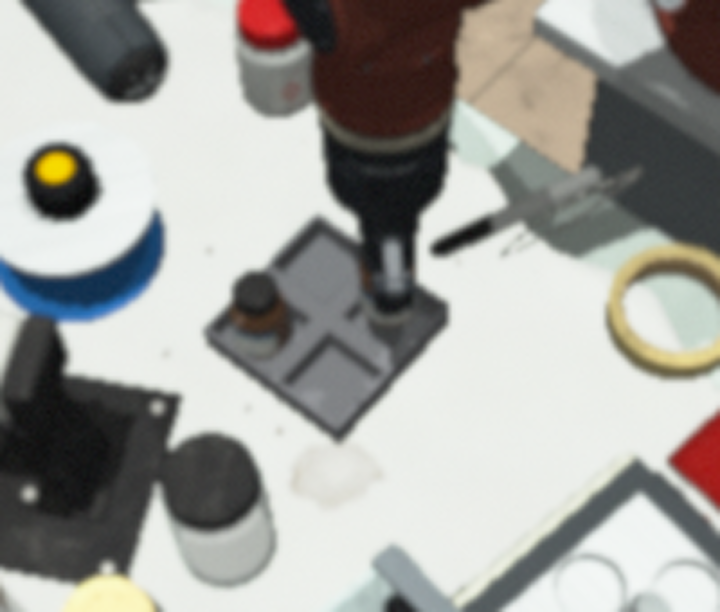

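```bash
python3 -m pendant '[{"hand":0.9,"dx":-0.2,"dy":0.4,"dz":0.3,"ax":0.004,"ay":0,"az":0.004},{"hand":0.9,"dx":0,"dy":0.4,"dz":0,"ax":0,"ay":0,"az":0},{"hand":0.9,"dx":0,"dy":0.8,"dz":0,"ax":0,"ay":0,"az":0},{"hand":0.9,"dx":0,"dy":0.8,"dz":0,"ax":0,"ay":0,"az":0},{"hand":0.9,"dx":0,"dy":0.3,"dz":0,"ax":0,"ay":0,"az":0},{"hand":0.9,"dx":0,"dy":0,"dz":0,"ax":0,"ay":0,"az":0},{"hand":0.9,"dx":0,"dy":0,"dz":0,"ax":0,"ay":0,"az":0}]'
python3 - <<'E'
from h import *
st()
go([.443,-.060,.0535],[1,1,0],[0,0,-1])
E
```

```text
clock: 41.28
position: [0.4432, -0.0603, 0.0605]
tcp_rot: [-0.653, 0.654, 0.271, -0.27]
contact_force: [0.1, -0.8, -1.0]
width: 0.0384
t 41.28 p [ 0.4432 -0.0603  0.0605] x [ 0.707  0.707 -0.   ] y [ 0.001 -0.001 -1.   ] z [-0.707  0.707 -0.001] F [ 0.1 -0.8 -1. ] w 0.0384 q [-0.3   0.36 -0.63  0.58 -0.    0.49]
shift in present tool axes cm [0.   0.7  0.03]  in target axes [0.   0.7  0.03]  rotvec(tool) [ 0.001 -0.    -0.   ]
```

```bash
python3 -m pendant '[{"hand":0.9,"dx":0,"dy":0.3,"dz":0,"ax":0,"ay":0,"az":0},{"hand":0.9,"dx":0,"dy":0.2,"dz":0,"ax":0,"ay":0,"az":0},{"hand":0.9,"dx":0,"dy":0,"dz":0,"ax":0,"ay":0,"az":0},{"hand":0.9,"dx":0,"dy":0,"dz":0,"ax":0,"ay":0,"az":0}]'
python3 -m pendant '[{"hand":0.9,"dx":0,"dy":0.1,"dz":0,"ax":0,"ay":0,"az":0},{"hand":0.9,"dx":0,"dy":0,"dz":0,"ax":0,"ay":0,"az":0}]'
python3 -m pendant '[{"hand":0.9,"dx":0,"dy":0.1,"dz":0,"ax":0,"ay":0,"az":0},{"hand":0.9,"dx":0,"dy":0,"dz":0,"ax":0,"ay":0,"az":0}]'
```

```text
clock: 41.62
position: [0.4435, -0.0603, 0.0559]
tcp_rot: [-0.653, 0.654, 0.271, -0.27]
contact_force: [0.2, 0.2, -1.6]
width: 0.0381
clock: 41.78
position: [0.4436, -0.0603, 0.0549]
tcp_rot: [-0.653, 0.654, 0.271, -0.27]
contact_force: [-0.2, -0.3, -1.8]
width: 0.0384
clock: 41.95
position: [0.4435, -0.0603, 0.0538]
tcp_rot: [-0.653, 0.654, 0.271, -0.27]
contact_force: [0.3, 0.6, -1.7]
width: 0.0388
```

```bash
python3 -m pendant '[{"hand":0.9,"dx":0,"dy":0.1,"dz":0,"ax":0,"ay":0,"az":0},{"hand":0.9,"dx":0,"dy":0,"dz":0,"ax":0,"ay":0,"az":0}]'
python3 -m pendant '[{"hand":0.45,"dx":0,"dy":0,"dz":0,"ax":0,"ay":0,"az":0},{"hand":0.3,"dx":0,"dy":0,"dz":0,"ax":0,"ay":0,"az":0},{"hand":0.2,"dx":0,"dy":0,"dz":0,"ax":0,"ay":0,"az":0},{"hand":0.2,"dx":0,"dy":0,"dz":0,"ax":0,"ay":0,"az":0},{"hand":0.2,"dx":0,"dy":-1,"dz":0,"ax":0,"ay":0,"az":0},{"hand":0.2,"dx":0,"dy":-3,"dz":0,"ax":0,"ay":0,"az":0},{"hand":0.2,"dx":0,"dy":-4,"dz":0,"ax":0,"ay":0,"az":0},{"hand":0.2,"dx":0,"dy":-4,"dz":0,"ax":0,"ay":0,"az":0}]'
python3 -m pendant '[{"hand":0.5,"dx":0,"dy":-4,"dz":0,"ax":0,"ay":0,"az":0},{"hand":0.5,"dx":0,"dy":-4,"dz":0,"ax":0,"ay":0,"az":0},{"hand":0.5,"dx":0,"dy":-4,"dz":0,"ax":0,"ay":0,"az":0},{"hand":0.5,"dx":0,"dy":-4,"dz":0,"ax":0,"ay":0,"az":0},{"hand":0.5,"dx":0,"dy":-4,"dz":0,"ax":0,"ay":0,"az":0},{"hand":0.5,"dx":0,"dy":-2,"dz":0,"ax":0,"ay":0,"az":0}]' 30
python3 - <<'E'
from h import *
st()
snap('scene','s23.png',(140,100,420,330),2.7)
f=np.array([.988,-.15,0]);u=np.array([0,0,1.])
H=np.array([.6685,.1909,.308]);go(H-.12*(f-u)*.707,f+u,f-u)
go(H-.12*(f-u)*.707,-f-u,f-u)
E
```

```text
clock: 42.12
position: [0.4436, -0.0604, 0.053]
tcp_rot: [-0.653, 0.654, 0.271, -0.27]
contact_force: [-0.6, 0.4, 1.6]
width: 0.0383
clock: 42.78
position: [0.4423, -0.0599, 0.1738]
tcp_rot: [-0.653, 0.653, 0.27, -0.271]
contact_force: [2.0, -1.2, -0.2]
width: 0.068
clock: 43.28
position: [0.4435, -0.0601, 0.3975]
tcp_rot: [-0.652, 0.655, 0.272, -0.269]
contact_force: [1.0, -0.7, -0.9]
width: 0.0425
t 43.28 p [ 0.4435 -0.0601  0.3975] x [0.707 0.707 0.003] y [ 0.007 -0.003 -1.   ] z [-0.707  0.707 -0.007] F [ 1.  -0.7 -0.9] w 0.0425 q [-0.3   0.1  -0.01  1.45 -0.    0.49]
shift in present tool axes cm [28.58  0.68  8.76]  in target axes [ 6.56  7.46 28.2 ]  rotvec(tool) [-0.36   0.888 -0.718]
shift in present tool axes cm [28.58  0.68  8.76]  in target axes [ -6.56   7.46 -28.2 ]  rotvec(tool) [-0.847 -2.073  0.425]
```

View pics/s23.png

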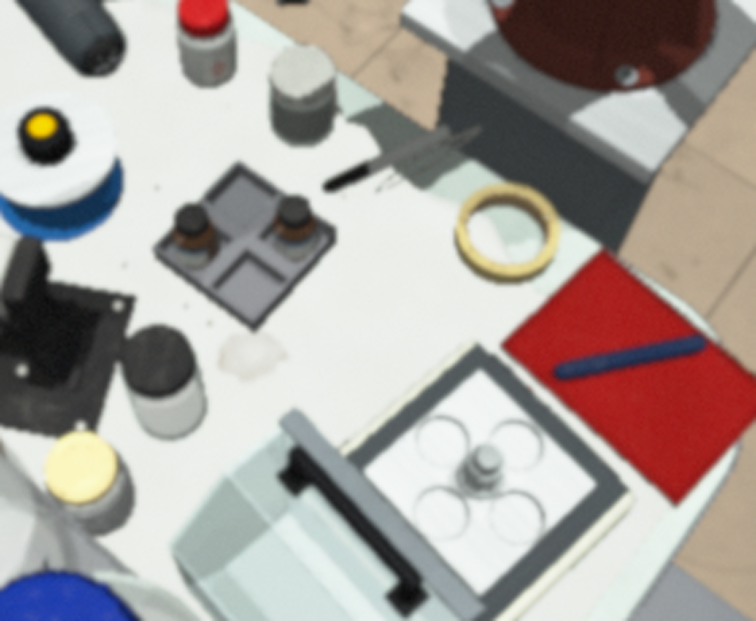

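```bash
python3 - <<'E'
from h import *
for z in (.30,.306,.312):print(onz('scene',[(271.5,293.3)],z))
E
python3 -m pendant '[{"hand":0.65,"dx":3,"dy":0,"dz":1,"ax":0,"ay":0,"az":0},{"hand":0.65,"dx":3,"dy":0,"dz":1,"ax":0,"ay":0,"az":0},{"hand":0.65,"dx":3,"dy":0,"dz":1,"ax":0,"ay":0,"az":0},{"hand":0.65,"dx":3,"dy":0,"dz":1,"ax":0,"ay":0,"az":0},{"hand":0.65,"dx":3,"dy":0,"dz":1,"ax":0,"ay":0,"az":0},{"hand":0.65,"dx":3,"dy":0,"dz":1,"ax":0,"ay":0,"az":0},{"hand":0.65,"dx":3,"dy":0,"dz":1,"ax":0,"ay":0,"az":0},{"hand":0.65,"dx":3,"dy":0,"dz":1,"ax":0,"ay":0,"az":0}]' 30
python3 -m pendant '[{"hand":0.65,"dx":0,"dy":0,"dz":0,"ax":0,"ay":0.117,"az":0},{"hand":0.65,"dx":0,"dy":0,"dz":0,"ax":0,"ay":0.117,"az":0},{"hand":0.65,"dx":0,"dy":0,"dz":0,"ax":0,"ay":0.117,"az":0},{"hand":0.65,"dx":0,"dy":0,"dz":0,"ax":0,"ay":0.117,"az":0},{"hand":0.65,"dx":0,"dy":0,"dz":0,"ax":0,"ay":0.117,"az":0},{"hand":0.65,"dx":0,"dy":0,"dz":0,"ax":0,"ay":0.117,"az":0},{"hand":0.65,"dx":0,"dy":0,"dz":0,"ax":0,"ay":0.117,"az":0},{"hand":0.65,"dx":0,"dy":0,"dz":0,"ax":0,"ay":0.117,"az":0}]'
python3 -m pendant '[{"hand":0.65,"dx":0,"dy":0,"dz":0,"ax":0,"ay":0,"az":-0.11},{"hand":0.65,"dx":0,"dy":0,"dz":0,"ax":0,"ay":0,"az":-0.11},{"hand":0.65,"dx":0,"dy":0,"dz":0,"ax":0,"ay":0,"az":-0.11},{"hand":0.65,"dx":0,"dy":0,"dz":0,"ax":0,"ay":0,"az":-0.11},{"hand":0.65,"dx":0,"dy":0,"dz":0,"ax":0,"ay":0,"az":-0.084},{"hand":0.65,"dx":0,"dy":0,"dz":0,"ax":0,"ay":0,"az":0},{"hand":0.65,"dx":0,"dy":0,"dz":0,"ax":0,"ay":0,"az":0}]'
python3 - <<'E'
from h import *
st()
f=np.array([.988,-.15,0]);u=np.array([0,0,1.]);x=.866*f+.5*u;y=.5*f-.866*u
H=np.array([.684,.189,.306]);go(H-.08*y,x,y);go(H,x,y)
E
```

```text
[[0.6849869  0.19236467 0.3       ]]
[[0.68639303 0.19320226 0.306     ]]
[[0.68779915 0.19403984 0.312     ]]
clock: 44.0
position: [0.5565, 0.1679, 0.3925]
tcp_rot: [-0.653, 0.654, 0.271, -0.27]
contact_force: [0.5, -0.3, 0.3]
width: 0.0301
clock: 44.67
position: [0.5561, 0.1663, 0.3925]
tcp_rot: [-0.705, 0.705, -0.055, 0.056]
contact_force: [0.7, -0.4, -0.2]
width: 0.0299
clock: 45.25
position: [0.5548, 0.1665, 0.3926]
tcp_rot: [-0.667, 0.695, 0.131, 0.233]
contact_force: [0.9, 0.2, 1.5]
width: 0.03
t 45.25 p [0.5548 0.1665 0.3926] x [ 0.856 -0.129  0.5  ] y [ 0.494 -0.075 -0.866] z [ 0.149  0.989 -0.001] F [0.9 0.2 1.5] w 0.03 q [ 0.27 -0.01 -0.28  0.82 -0.21  1.94]
shift in present tool axes cm [6.45 5.72 4.16]  in target axes [6.44 5.72 4.16]  rotvec(tool) [0.    0.001 0.   ]
shift in present tool axes cm [ 6.45 13.72  4.16]  in target axes [ 6.44 13.72  4.16]  rotvec(tool) [0.    0.001 0.   ]
```

```bash
python3 -m pendant '[{"hand":0.65,"dx":2.2,"dy":1.9,"dz":1.4,"ax":0,"ay":0,"az":0},{"hand":0.65,"dx":2.2,"dy":1.9,"dz":1.4,"ax":0,"ay":0,"az":0},{"hand":0.65,"dx":2.1,"dy":1.9,"dz":1.5,"ax":0,"ay":0,"az":0},{"hand":0.65,"dx":0,"dy":0,"dz":0,"ax":0,"ay":0,"az":0},{"hand":0.65,"dx":0,"dy":0,"dz":0,"ax":0,"ay":0,"az":0}]'
python3 - <<'E'
from h import *
st()
f=np.array([.988,-.15,0]);u=np.array([0,0,1.]);x=.866*f+.5*u;y=.5*f-.866*u
H=np.array([.6845,.190,.306]);go(H,x,y)
snap('scene','s24.png',(210,180,400,340),4);snap('top','t24.png',(110,50,270,200),4)
E
```

```text
clock: 45.67
position: [0.6487, 0.196, 0.3746]
tcp_rot: [-0.667, 0.696, 0.13, 0.234]
contact_force: [0.4, -1.1, -0.5]
width: 0.0297
t 45.67 p [0.6487 0.196  0.3746] x [ 0.857 -0.13   0.499] y [ 0.493 -0.077 -0.867] z [ 0.151  0.989 -0.002] F [ 0.4 -1.1 -0.5] w 0.0297 q [ 0.28  0.19 -0.1   0.8  -0.21  1.95]
shift in present tool axes cm [-0.27  7.75 -0.04]  in target axes [-0.29  7.75 -0.06]  rotvec(tool) [ 0.002 -0.    -0.001]
```

View pics/s24.png

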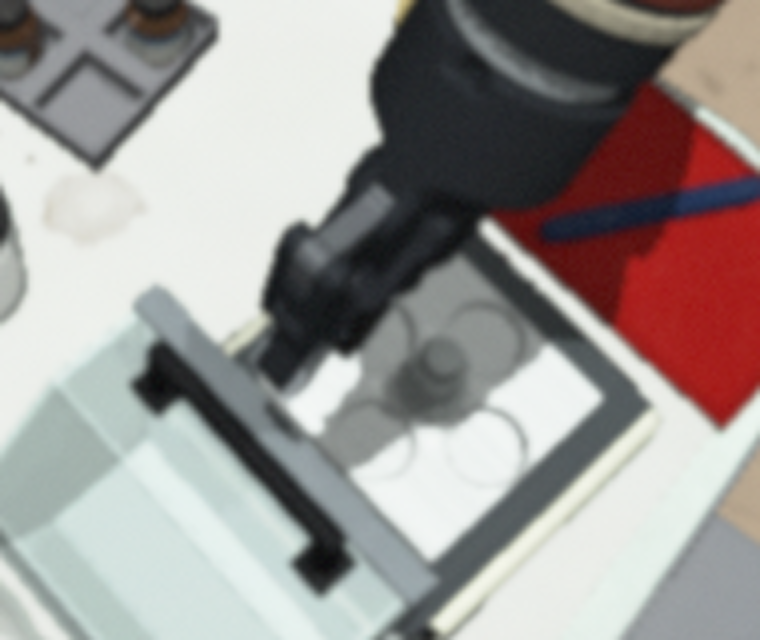

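View pics/t24.png

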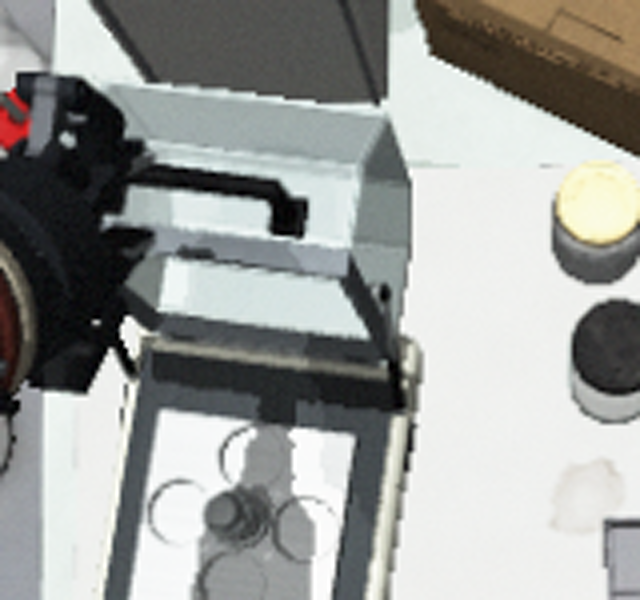

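```bash
python3 - <<'E'
from h import *
P=onz('top',[(110+150/4,50+175/4),(110+260/4,50+188/4)],.306);print(P)
f=np.array([.988,-.15,0]);print((P-[.6845,.19,.306])@f)
E
python3 -m pendant '[{"hand":0.65,"dx":-0.1,"dy":1.5,"dz":0,"ax":0,"ay":0,"az":0},{"hand":0.65,"dx":-0.1,"dy":1.5,"dz":0,"ax":0,"ay":0,"az":0},{"hand":0.65,"dx":0,"dy":1.2,"dz":0,"ax":0,"ay":0,"az":0},{"hand":0.65,"dx":0,"dy":0,"dz":0,"ax":0,"ay":0,"az":0},{"hand":0.65,"dx":0,"dy":0,"dz":0,"ax":0,"ay":0,"az":0}]'
python3 - <<'E'
from h import *
st()
f=np.array([.988,-.15,0]);u=np.array([0,0,1.]);x=.866*f+.5*u;y=.5*f-.866*u
H=np.array([.6845,.190,.306]);go(H,x,y)
snap('scene','s25.png',(210,180,400,340),4)
E
```

```text
[[0.68479704 0.20201357 0.306     ]
 [0.67607801 0.14546626 0.306     ]]
[-0.00150856 -0.00164086]
clock: 46.18
position: [0.6654, 0.1928, 0.3388]
tcp_rot: [-0.667, 0.695, 0.131, 0.234]
contact_force: [-0.5, 1.0, -0.9]
width: 0.03
t 46.18 p [0.6654 0.1928 0.3388] x [ 0.856 -0.13   0.501] y [ 0.495 -0.077 -0.865] z [ 0.151  0.989 -0.001] F [-0.5  1.  -0.9] w 0.03 q [ 0.27  0.23 -0.15  0.71 -0.21  1.94]
shift in present tool axes cm [0.03 3.8  0.02]  in target axes [0.04 3.8  0.01]  rotvec(tool) [ 0.001 -0.     0.002]
```

View pics/s25.png

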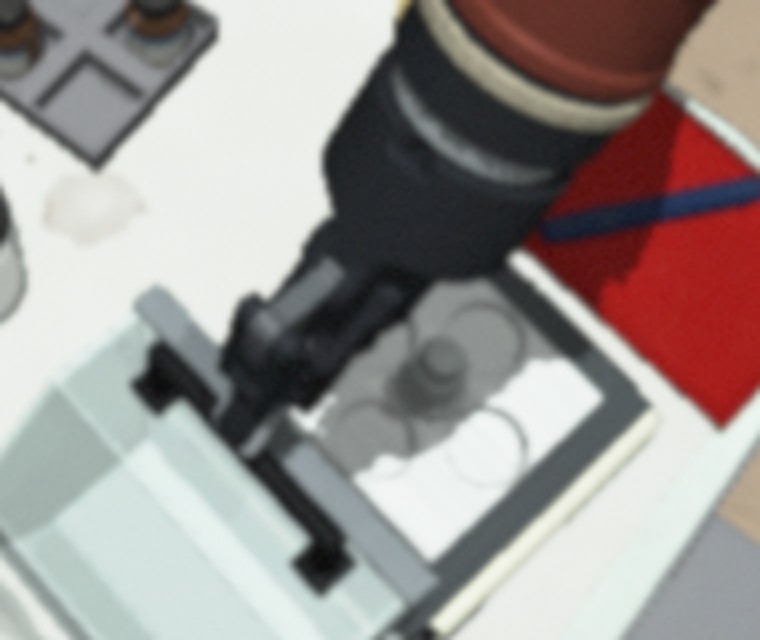

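```bash
python3 -m pendant '[{"hand":0.65,"dx":0,"dy":1,"dz":0,"ax":0,"ay":0,"az":0},{"hand":0.65,"dx":0,"dy":1,"dz":0,"ax":0,"ay":0,"az":0},{"hand":0.65,"dx":0,"dy":1,"dz":0,"ax":0,"ay":0,"az":0},{"hand":0.65,"dx":0,"dy":0.4,"dz":0,"ax":0,"ay":0,"az":0},{"hand":0.65,"dx":0,"dy":0,"dz":0,"ax":0,"ay":0,"az":0}]'
python3 -m pendant '[{"hand":0.95,"dx":0,"dy":0,"dz":0,"ax":0,"ay":0,"az":0},{"hand":0.95,"dx":0,"dy":0,"dz":0,"ax":0,"ay":0,"az":0},{"hand":0.95,"dx":0,"dy":0,"dz":0,"ax":0,"ay":0,"az":0},{"hand":0.95,"dx":0,"dy":0,"dz":0,"ax":0,"ay":0,"az":0}]' 30
python3 - <<'E'
from h import *
st()
H=np.array([.6548,.195,.056]);f=np.array([.988,-.15,0])
p,M=pose();r=p-H;a0=np.arctan2(r[2],-(r@f));L=np.hypot(r[2],r@f);print('hood',a0-.12,L)
prev=p
for th in np.arange(-.15,-1.6,-.15):
    q=H+L*(-f*np.cos(a0+th))+[0,0,L*np.sin(a0+th)]+(r-f*(r@f))*[1,1,0]
    print(round(a0+th-.12,2),q.round(3),'step/4 cm',((q-prev)@M*25).round(2));prev=q
E
```

```text
clock: 46.65
position: [0.6823, 0.1901, 0.3073]
tcp_rot: [-0.667, 0.696, 0.131, 0.234]
contact_force: [-0.4, 0.1, 0.5]
width: 0.03
clock: 46.98
position: [0.6824, 0.1905, 0.3094]
tcp_rot: [-0.667, 0.695, 0.132, 0.235]
contact_force: [2.7, -0.7, -3.9]
width: 0.0107
t 46.98 p [0.6824 0.1905 0.3094] x [ 0.855 -0.13   0.502] y [ 0.496 -0.076 -0.865] z [ 0.15   0.989 -0.001] F [ 2.7 -0.7 -3.9] w 0.0107 q [ 0.26  0.27 -0.17  0.64 -0.2   1.93]
hood 1.560747774729847 0.25493085344057165
1.41 [0.645 0.196 0.311] step/4 cm [-0.81 -0.51 -0.  ]
1.26 [0.607 0.202 0.306] step/4 cm [-0.88 -0.38 -0.  ]
1.11 [0.571 0.207 0.296] step/4 cm [-0.92 -0.25 -0.  ]
0.96 [0.536 0.213 0.281] step/4 cm [-0.95 -0.11  0.  ]
0.81 [0.504 0.218 0.26 ] step/4 cm [-0.95  0.04  0.  ]
0.66 [0.476 0.222 0.235] step/4 cm [-0.94  0.18  0.  ]
0.51 [0.451 0.226 0.206] step/4 cm [-0.9   0.32  0.  ]
0.36 [0.431 0.229 0.174] step/4 cm [-0.84  0.45  0.  ]
0.21 [0.417 0.231 0.139] step/4 cm [-0.77  0.57  0.  ]
0.06 [0.407 0.232 0.102] step/4 cm [-0.67  0.68  0.  ]
```

Gripped (10.7 mm). Pull it down along the arc.

```bash
python3 -m pendant '[{"hand":0.95,"dx":-0.81,"dy":-0.51,"dz":0,"ax":0,"ay":0,"az":0},{"hand":0.95,"dx":-0.81,"dy":-0.51,"dz":0,"ax":0,"ay":0,"az":0},{"hand":0.95,"dx":-0.81,"dy":-0.51,"dz":0,"ax":0,"ay":0,"az":0},{"hand":0.95,"dx":-0.81,"dy":-0.51,"dz":0,"ax":0,"ay":0,"az":0},{"hand":0.95,"dx":-0.88,"dy":-0.38,"dz":0,"ax":0,"ay":0,"az":0},{"hand":0.95,"dx":-0.88,"dy":-0.38,"dz":0,"ax":0,"ay":0,"az":0},{"hand":0.95,"dx":-0.88,"dy":-0.38,"dz":0,"ax":0,"ay":0,"az":0},{"hand":0.95,"dx":-0.88,"dy":-0.38,"dz":0,"ax":0,"ay":0,"az":0}]'
python3 -m pendant '[{"hand":0.95,"dx":-0.92,"dy":-0.25,"dz":0,"ax":0,"ay":0,"az":0},{"hand":0.95,"dx":-0.92,"dy":-0.25,"dz":0,"ax":0,"ay":0,"az":0},{"hand":0.95,"dx":-0.92,"dy":-0.25,"dz":0,"ax":0,"ay":0,"az":0},{"hand":0.95,"dx":-0.92,"dy":-0.25,"dz":0,"ax":0,"ay":0,"az":0},{"hand":0.95,"dx":-0.95,"dy":-0.11,"dz":0,"ax":0,"ay":0,"az":0},{"hand":0.95,"dx":-0.95,"dy":-0.11,"dz":0,"ax":0,"ay":0,"az":0},{"hand":0.95,"dx":-0.95,"dy":-0.11,"dz":0,"ax":0,"ay":0,"az":0},{"hand":0.95,"dx":-0.95,"dy":-0.11,"dz":0,"ax":0,"ay":0,"az":0}]'
python3 - <<'E'
from h import *
st()
H=np.array([.6548,.195,.056]);f=np.array([.988,-.15,0])
p,M=pose();r=p-H;print('hood',np.arctan2(r[2],-(r@f))-.12,np.hypot(r[2],r@f))
snap('scene','s26.png',(210,150,400,340),3)
E
```

```text
clock: 47.65
position: [0.6074, 0.2024, 0.3082]
tcp_rot: [-0.667, 0.694, 0.133, 0.236]
contact_force: [2.9, 0.4, 6.1]
width: 0.0109
clock: 48.32
position: [0.5357, 0.2136, 0.2825]
tcp_rot: [-0.667, 0.694, 0.133, 0.236]
contact_force: [4.0, 4.4, 1.2]
width: 0.0108
t 48.32 p [0.5357 0.2136 0.2825] x [ 0.854 -0.13   0.504] y [ 0.499 -0.074 -0.864] z [0.15  0.989 0.001] F [4.  4.4 1.2] w 0.0108 q [ 0.39  0.06 -0.5   0.55 -0.26  2.05]
hood 0.9622080507491474 0.2565648900433454
```

View pics/s26.png

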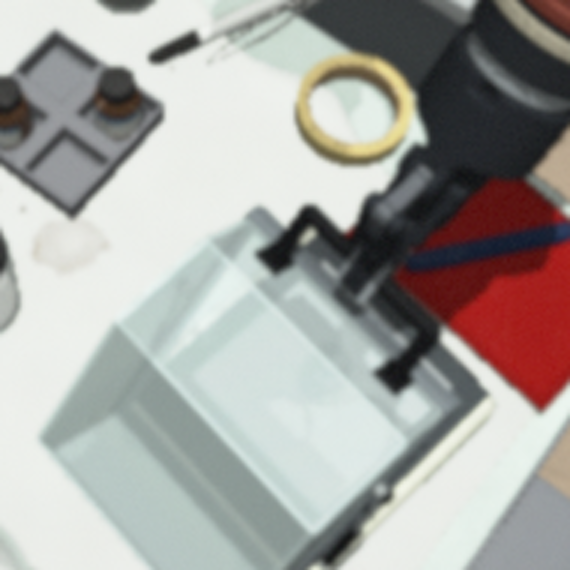

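Hood following. Continue down.

```bash
python3 -m pendant '[{"hand":0.95,"dx":-0.95,"dy":0.04,"dz":0,"ax":0,"ay":0,"az":0},{"hand":0.95,"dx":-0.95,"dy":0.04,"dz":0,"ax":0,"ay":0,"az":0},{"hand":0.95,"dx":-0.95,"dy":0.04,"dz":0,"ax":0,"ay":0,"az":0},{"hand":0.95,"dx":-0.95,"dy":0.04,"dz":0,"ax":0,"ay":0,"az":0},{"hand":0.95,"dx":-0.94,"dy":0.18,"dz":0,"ax":0,"ay":0,"az":0},{"hand":0.95,"dx":-0.94,"dy":0.18,"dz":0,"ax":0,"ay":0,"az":0},{"hand":0.95,"dx":-0.94,"dy":0.18,"dz":0,"ax":0,"ay":0,"az":0},{"hand":0.95,"dx":-0.94,"dy":0.18,"dz":0,"ax":0,"ay":0,"az":0}]'
python3 -m pendant '[{"hand":0.95,"dx":-0.9,"dy":0.32,"dz":0,"ax":0,"ay":0,"az":0},{"hand":0.95,"dx":-0.9,"dy":0.32,"dz":0,"ax":0,"ay":0,"az":0},{"hand":0.95,"dx":-0.9,"dy":0.32,"dz":0,"ax":0,"ay":0,"az":0},{"hand":0.95,"dx":-0.9,"dy":0.32,"dz":0,"ax":0,"ay":0,"az":0},{"hand":0.95,"dx":-0.84,"dy":0.45,"dz":0,"ax":0,"ay":0,"az":0},{"hand":0.95,"dx":-0.84,"dy":0.45,"dz":0,"ax":0,"ay":0,"az":0},{"hand":0.95,"dx":-0.84,"dy":0.45,"dz":0,"ax":0,"ay":0,"az":0},{"hand":0.95,"dx":-0.84,"dy":0.45,"dz":0,"ax":0,"ay":0,"az":0}]'
python3 - <<'E'
from h import *
st()
H=np.array([.6548,.195,.056]);f=np.array([.988,-.15,0])
p,M=pose();r=p-H;print('hood',np.arctan2(r[2],-(r@f))-.12,np.hypot(r[2],r@f))
E
```

```text
clock: 49.03
position: [0.4751, 0.223, 0.2355]
tcp_rot: [-0.668, 0.694, 0.132, 0.234]
contact_force: [10.0, 6.1, -6.6]
width: 0.0107
clock: 49.7
position: [0.431, 0.2296, 0.1738]
tcp_rot: [-0.668, 0.694, 0.132, 0.234]
contact_force: [9.2, 6.5, -4.9]
width: 0.0105
t 49.7 p [0.431  0.2296 0.1738] x [ 0.855 -0.129  0.502] y [ 0.496 -0.074 -0.865] z [0.149 0.989 0.001] F [ 9.2  6.5 -4.9] w 0.0105 q [ 0.54  0.06 -0.83  0.27 -0.32  2.19]
hood 0.35970649488521556 0.255146484878539
```

```bash
python3 -m pendant '[{"hand":0.95,"dx":-0.74,"dy":0.57,"dz":0,"ax":0,"ay":0,"az":0},{"hand":0.95,"dx":-0.74,"dy":0.57,"dz":0,"ax":0,"ay":0,"az":0},{"hand":0.95,"dx":-0.74,"dy":0.57,"dz":0,"ax":0,"ay":0,"az":0},{"hand":0.95,"dx":-0.74,"dy":0.57,"dz":0,"ax":0,"ay":0,"az":0},{"hand":0.95,"dx":-0.65,"dy":0.68,"dz":0,"ax":0,"ay":0,"az":0},{"hand":0.95,"dx":-0.65,"dy":0.68,"dz":0,"ax":0,"ay":0,"az":0},{"hand":0.95,"dx":-0.5,"dy":0.55,"dz":0,"ax":0,"ay":0,"az":0},{"hand":0.95,"dx":0,"dy":0,"dz":0,"ax":0,"ay":0,"az":0}]'
python3 - <<'E'
from h import *
st()
H=np.array([.6548,.195,.056]);f=np.array([.988,-.15,0])
p,M=pose();r=p-H;print('hood',np.arctan2(r[2],-(r@f))-.12,np.hypot(r[2],r@f))
E
```

```text
clock: 50.37
position: [0.4098, 0.2325, 0.1123]
tcp_rot: [-0.668, 0.695, 0.131, 0.233]
contact_force: [-1.7, 8.5, -2.2]
width: 0.0107
t 50.37 p [0.4098 0.2325 0.1123] x [ 0.857 -0.128  0.499] y [ 0.494 -0.073 -0.867] z [0.148 0.989 0.   ] F [-1.7  8.5 -2.2] w 0.0107 q [ 0.58  0.15 -0.94  0.07 -0.34  2.22]
hood 0.1033268444737187 0.2539865215673882
```

```bash
python3 -m pendant '[{"hand":0.95,"dx":-0.4,"dy":0.48,"dz":0,"ax":0,"ay":0,"az":0},{"hand":0.95,"dx":-0.4,"dy":0.48,"dz":0,"ax":0,"ay":0,"az":0},{"hand":0.95,"dx":-0.35,"dy":0.48,"dz":0,"ax":0,"ay":0,"az":0},{"hand":0.95,"dx":-0.25,"dy":0.4,"dz":0,"ax":0,"ay":0,"az":0},{"hand":0.95,"dx":0,"dy":0,"dz":0,"ax":0,"ay":0,"az":0}]'
python3 - <<'E'
from h import *
st()
H=np.array([.6548,.195,.056]);f=np.array([.988,-.15,0])
p,M=pose();r=p-H;print('hood',np.arctan2(r[2],-(r@f))-.12,np.hypot(r[2],r@f))
snap('scene','s27.png',(210,150,400,340),3)
E
```

```text
clock: 50.78
position: [0.4063, 0.2329, 0.0892]
tcp_rot: [-0.668, 0.695, 0.131, 0.232]
contact_force: [-4.9, 9.5, -2.6]
width: 0.0108
t 50.78 p [0.4063 0.2329 0.0892] x [ 0.858 -0.128  0.498] y [ 0.492 -0.073 -0.867] z [0.147 0.989 0.   ] F [-4.9  9.5 -2.6] w 0.0108 q [ 0.58  0.21 -0.97 -0.01 -0.34  2.23]
hood 0.011257713100879002 0.25338353118194806
```

View pics/s27.png

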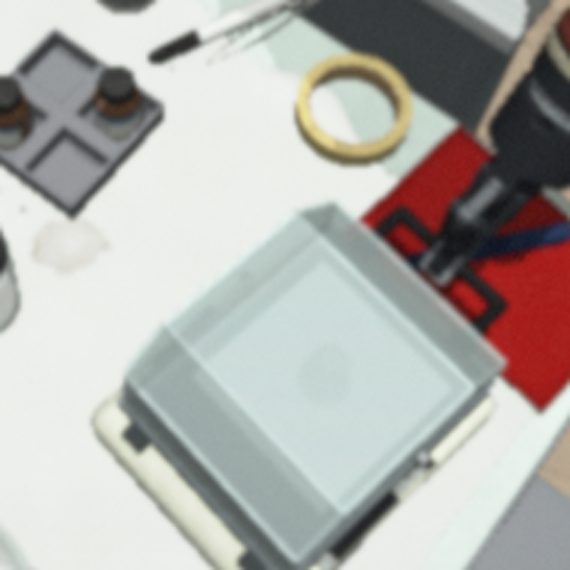

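```bash
python3 -m pendant '[{"hand":0.6,"dx":0,"dy":0,"dz":0,"ax":0,"ay":0,"az":0},{"hand":0.6,"dx":0,"dy":0,"dz":0,"ax":0,"ay":0,"az":0},{"hand":0.6,"dx":0,"dy":0,"dz":0,"ax":0,"ay":0,"az":0},{"hand":0.6,"dx":0,"dy":-0.8,"dz":0,"ax":0,"ay":0,"az":0},{"hand":0.6,"dx":0,"dy":-2,"dz":0,"ax":0,"ay":0,"az":0},{"hand":0.6,"dx":0,"dy":-3,"dz":0,"ax":0,"ay":0,"az":0},{"hand":0.6,"dx":0,"dy":-3,"dz":0,"ax":0,"ay":0,"az":0},{"hand":0.6,"dx":0,"dy":-3,"dz":0,"ax":0,"ay":0,"az":0}]'
python3 -m pendant '[{"hand":0.6,"dx":0,"dy":-3,"dz":0,"ax":0,"ay":0,"az":0},{"hand":0.6,"dx":0,"dy":-3,"dz":0,"ax":0,"ay":0,"az":0},{"hand":0.6,"dx":0,"dy":0,"dz":0,"ax":0,"ay":0,"az":0},{"hand":0.6,"dx":0,"dy":0,"dz":0,"ax":0,"ay":0,"az":0},{"hand":0.6,"dx":0,"dy":0,"dz":0,"ax":0,"ay":0,"az":0},{"hand":0.6,"dx":0,"dy":0,"dz":0,"ax":0,"ay":0,"az":0}]'
python3 - <<'E'
from h import *
st()
snap('scene','s28.png',(60,80,440,365),2);snap('top','t28.png',(100,80,460,280),2.2)
E
```

```text
clock: 51.5
position: [0.3489, 0.2401, 0.1938]
tcp_rot: [-0.666, 0.695, 0.131, 0.235]
contact_force: [1.0, -0.2, -0.1]
width: 0.0341
clock: 52.0
position: [0.3201, 0.2449, 0.2437]
tcp_rot: [-0.666, 0.696, 0.131, 0.234]
contact_force: [0.4, 0.7, -0.5]
width: 0.0342
t 52.0 p [0.3201 0.2449 0.2437] x [ 0.856 -0.129  0.501] y [ 0.495 -0.078 -0.865] z [ 0.151  0.989 -0.002] F [ 0.4  0.7 -0.5] w 0.0342 q [ 0.78 -0.15 -0.79  0.6  -0.41  2.43]
```

View pics/s28.png

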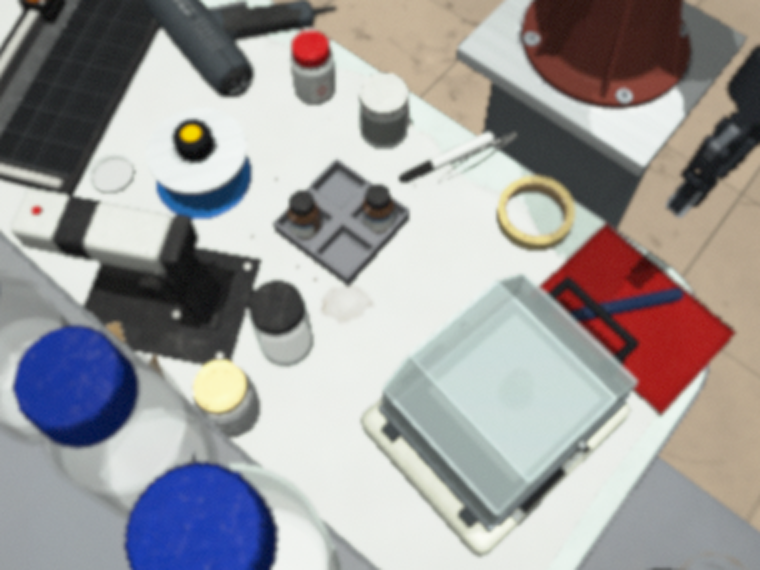

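View pics/t28.png

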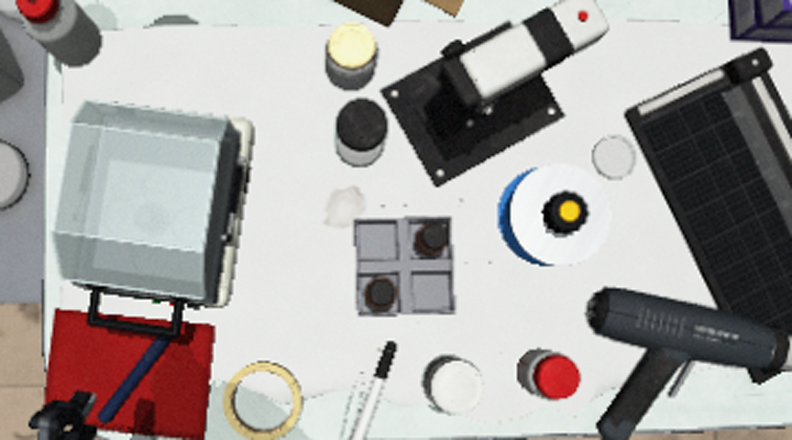

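```bash
python3 -c "
from station import env
print(env.sign_off())"
```

```text
the job is handed in; nothing more can be done
None
```

The shaker is unloaded and I handed the job in after about 52 s of robot time.

- **Hood:** I swung it up by its handle until the struts held it, and closed it again at the end. The last reading while holding the handle was 0.01 rad, and the final pictures show it shut.
- **Cover:** I unscrewed it in two grasps, about 7.4 rad in total. It stands upright on the mat, centred at about (0.534, -0.284) in both cameras, which is within 5 mm of the mat's centre.
- **Bottles:** Only two were in the shaker, bottle_3 (front) and bottle_4 (right). They stand upright in diagonally opposite cells of the tray. All four nests looked empty before I closed the hood.
- **Surroundings:** In the last pictures the jars and tubs stand where they were, and the arm is clear of everything. I saw no shift of the tray and no loss of grip. The highest force I read at the end of a move was about 18 N, while lowering the first bottle into its cell.

**Checks that disagreed:** Corners I picked by eye put the tray 5 to 7 mm apart between the two cameras, so I used their depth readings, which agreed within 1 mm. The two cameras' cap positions for bottle_4 differed by about 7 mm. I aimed at the nest geometry, which the scene camera's reading supported, and the grip succeeded.

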